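# Blow the camera boards clean in the dust box

### The arm

A 6-joint arm with a two-finger parallel gripper is mounted at the origin on a cart in front of the work surface, level with it; the furniture and walls round the work are solid. World frame = base frame: x ahead of the robot, y to its left, z up, the work surface at z = 0. Lengths are in m, angles in rad, forces in N, time in s.
With the tool pointing down it reaches from about 0.225 to 0.875 m from the base axis. Payload 3.4 kg.
Tool frame: the origin (TCP) lies at the very end of the fingers, on their centre line; the grasp point (between the pads) lies 19 mm behind it; z points along the fingers, y is the direction in which the jaws open and shut (so a half turn about z gives the same grasp; the last joint's range is limited). The gripper opens to 85 mm and grips with 20 to 120 N. Pads are 22 mm wide; open, the fingers measure 114 mm over their backs; the gripper's body (76 mm by 85 mm) begins 54 mm behind the grasp point. The pads swing forward as they close: fully open they stand 13 mm farther back than shut.
Start: joints at [-1.388, 0.276, 1.505, -0, 1.361, -0.121], TCP at [0.172, -0.549, 0.231] pointing down, gripper open.
Joint ranges: [-2.89, 2.89], [-0.75, 2.08], [0.22, 2.7], [-1.18, 4.32], [0.11, 2.71], [-2.7, 2.7]. Speed limits (rad/s): [2.57, 2.57, 3.14, 3.14, 3.14, 3.14].

### API

Orientations are given as a unit quaternion [w, x, y, z].
In Python, from rig import telemetry, imaging, manip, finder gives the robot as it stands.
- The arm moves only by the tool arm_command, never from a script. Its argument "steps" is a list of rows, each a list of 3 entries, a list of its own where there are three numbers: the turn, a rotation vector about the world's x, y, z in rad, then the shift along the world's x, y, z in mm, then the closure in counts, from 0 (fully open) to 255 (shut). In form: [[[rx, ry, rz], [dx, dy, dz], grip], ...]. A call has 1 to 20 rows; each row shifts and turns the commanded pose from where the row before left it; what a row does not reach is not made up. A row lasts 1/8 s, in which the tool goes at most 62.5 mm and 10.7 degrees, less where a joint would pass 70% of its speed; a pose out of reach is approached as far as the arm can. A call is refused whole if a number of a shift passes 62.5 or a number of a turn 0.188, either way. A call with a gripper value outside its range is refused whole. The fingers move at their own pace and stop on an object; "newtons" is the grip in N (left out, the last holds). Time passes only in rows, so rows that do not move let the fingers close. It gives the time, the measured TCP pose, the force and the opening at its end, in the units of the state.
- telemetry.get_state(): the state, without advancing time (a new reading comes with each control period).
- imaging.get_image(name): name is "side" or "top" or "wrist"; returns the picture (420x560x3 uint8, blue, green, red); there is no depth.
- imaging.camera_params(name): a dict with "intrinsics" (3x3 intrinsics, pixels), "R" (3x3) and "t" (3): a world point X has camera coordinates R X + t. Camera axes: x right, y down, z forward; pixel columns grow to the right and rows downward; lengths in m; the calibration is good to about 2 mm. A picture is of the moment at which its call begins: read the wrist's pose just before it. camera_params takes no time and is no camera call; for the wrist camera it gives the pose at the moment of the call.
- manip.sign_off(): hands the job in, once; it reports no verdict.
Trained networks look in the newest picture that a camera, given by its name, has taken for a name from the list of things; names that differ only in an ending like _2 or _b are one class to them, and where a whole thing is asked for, a point or a joint stands for the part that bears it (a point fixed in the world has none). Each returns a list of dicts, best first, with "score" (0 to 1); they miss things now and then, are a little off and sometimes report something else, mostly with a low value. They report only what shows in the picture. A call takes as long as a camera call. They do not tell look-alikes from the thing itself.
- finder.cut_out(camera, thing): "pixels" (420x560 bool, what is visible of it) and "extent" ([left, top, width, height] in pixels, round what is visible of it).
The state is a dict: "clock": time; "qpos": joint angles; "qd": joint speeds; "effort": joint torques, N m; "position": TCP position; "ee_rot": TCP orientation; "contact_force": force on the tool from outside, world axes, zero at the start; "moment": the same for the moment, N m; "width": finger opening in m.
Only numpy, scipy, OpenCV 4.12 (cv2) and the standard library are available. Lean on these libraries where they do the work, as an engineer would, in place of code of your own. Each camera call takes 0.05 s, during which the arm holds its last target.

### The job

Clean the loose board cameras (bare green boards with a black lens): take the wire basket off its hooks, put every board camera that lies on the bench into it, stand it flat in the dust box and press the lid fully shut. With the lid shut, flip the blower's lock-off lever fully forward, squeeze the paddle right in against the blower for about two seconds, let it go and flip the lever all the way back. Then lever the lid up with the pry tool until it stands upright, lift the basket out and stand it upright on the bench with all its boards in it, lay the pry tool flat on the bench, and leave the other things where they are.

Things in the scene. Friction and masses are not known exactly. Their poses are not given: they have to be found in the camera images.
- station: blow-off station, fixed: aluminium plate 172 x 255 x 8 with a grey dust box and right of it a hand blower. Origin: under the box, at bench level; x points away from the robot to the hinge side, y to the left, z up. Blower along x at y = -158 to -124, axis 52 above the bench, 51 clear of the box; fan housing (diameter 54) in front at x = 34 to 70, tail at x = -111; room for fingers below at x = -60 to 34
- box_floor (a point): centre of the dust box's inner floor, 12 above the bench; axes as the station's. Box inside 126 (x) x 138 (y), outside 134 x 146, rim 98 above the bench; its front flange sticks out to x = -79
- lid (a joint): clear lid with grey frame, 146 (x) x 146 (y) x 6, hinged at the box's far rim: 0 = shut on the rim (top 104 above the bench), positive = opened upward, 1.57 = upright, 1.9 = stop. Stiff hinge (0.14 N m): it stays where it is left, about 2 N at its front edge move it; no handle
- lid_hinge (a point): centre of the lid's hinge axis (101 above the bench, axis along the station's y)
- lid_edge (a point): middle of the lid's front edge, halfway through its thickness, 152 from the hinge axis; moves with the lid
- pry_notch (a point): mouth of the pry notch, in the middle of the front flange right under the shut lid: 44 wide, 10 high (88 to 98 above the bench), 12 deep; this point is the centre of its opening. With the lid shut the lid's front 12 lie over the notch
- paddle (a joint): black paddle along the blower's outer (-y) side, plate 107 long, 24 high, 5 thick, hinged at its tail end (station x = -80, y = -162), free end standing off the blower; 0 = released, 0.12 = fully in (11 of travel at paddle_pad, 7 to 9 N there). Springs back. Blocked at about 0.035 while the lock-off lever is back
- paddle_pad (a point): squeezing place on the paddle's outer face, 88 from its hinge, 52 above the bench; moves with the paddle. From here through to the body's inner side it measures 52 released, 41 squeezed: one finger here, the other on the body's inner side (station y = -124), between blower and box
- lock (a joint): lock-off lever, a small grey tab pivoted about a vertical axis in the paddle: 0 = back (locked, leaning to the tail), 1.4 = fully forward (free, leaning to the fan housing). Stays where it is left; a push of 2 to 3 N at the tab, along the blower's length, turns it
- lock_tip (a point): outer end of the lock-off tab, halfway up it (tab 21 high, 5 thick). It turns on a radius of 26 about the pivot at station x = -32, y = -168; at lever 0 it is at x = -48, y = -189, at 1.4 at x = -15, y = -187. The paddle's outer face there is at y = -171
- hook_stand: dark steel stand, fixed: base plate 140 x 104 x 8, upright plate 90 wide and 128 high at x = 67 to 73. Origin on the bench; the hooks point to its own -x (to the left as the robot sees it). Two round steel prongs (diameter 7) at y = -28 and +28 come from the upright and turn up deeply at the end
- hook_saddle (a point): middle between the two hooks, at the height of the bail's centre line when it hangs in them (95.5 above the bench)
- hook_tip (a point): middle between the two prong tips, at their top (117.5 above the bench, 12 nearer -x than the saddle). The bail must pass over it while the basket's rim passes below the prongs (underside 85 above the bench): raise the basket by 30 to 38, then draw it level along the stand's -x by 75 or more
- basket: steel wire basket, 104 (x) x 120 (y) x 20 high, floor 3 thick, walls 3 thick, 0.2 kg, with a rigid bail over its middle: bar of diameter 7 along y, 100 long, centre line 71.5 above the underside, with a black grip sleeve 40 long (y), 10 wide, 12 high in its middle. Origin: centre of the underside. Starts hanging, its axes along the stand's, its underside 24 above the bench
- bail (a point): middle of the basket's bail bar
- board_a: board camera: green board 38 x 38 x 5, on it a lens mount 20 x 20 up to 12 and a round black lens barrel of diameter 16 from 12 to 26 above the underside; 0.03 kg. Origin: centre of the underside, z along the lens. May be absent
- board_b: board camera like board_a; may be absent
- board_c: board camera like board_a; may be absent
- pry_tool: pry tool, 130 long (y), 40 g, lying flat; origin: middle of its length, underside. Black handle 80 long (y = -15 to 65), 14 wide (x), 15 thick; flat steel blade 50 long (y = -65 to -15), 10 wide, 2.5 thick, halfway up the handle's thickness
- pry_tip (a point): end of the pry tool's steel blade, halfway through its thickness (7.5 above the bench as it lies)
- screw_dish: steel screw dish of diameter 68; bystander, leave alone
- solder_spool: spool of solder wire, 59 x 66 x 42; bystander, leave alone
- tape_roll: roll of black insulating tape, diameter 65, height 18; bystander, leave alone
- ptz_open: tall opened camera, fixed, at the bench's front edge between hook stand and station; about 160 (x) x 205 (y) x 380 high; origin: centre of its foot. Keep clear of it: pass beyond it (farther from the robot). The keyboard box beyond it is 56 high (its joystick higher); wall shelves hang 680 above the bench, over its rear half (x from 0.65 m)
Things that resemble listed ones, but are neither listed nor needed, are in the scene too. What is shaped like the board_c but blue or red is not meant.

How it is judged:
On the way, in this order (a step that is already met when the one before it is completed fails the run):
1. the basket is off the hooks (distance between bail and hook_saddle above 0.09 m), for 0.2 s.
2. the basket stands flat in the dust box with every board in it and the lid is shut (x of board_a in the frame of basket between -0.048 and 0.048 m and y of board_a in the frame of basket between -0.057 and 0.057 m and z of board_a in the frame of basket between -0.005 and 0.03 m and x of board_b in the frame of basket between -0.048 and 0.048 m and y of board_b in the frame of basket between -0.057 and 0.057 m and z of board_b in the frame of basket between -0.005 and 0.03 m and x of board_c in the frame of basket between -0.048 and 0.048 m and y of board_c in the frame of basket between -0.057 and 0.057 m and z of board_c in the frame of basket between -0.005 and 0.03 m and x of basket in the frame of box_floor between -0.05 and 0.05 m and y of basket in the frame of box_floor between -0.05 and 0.05 m and z of basket in the frame of box_floor between -0.006 and 0.008 m and value of joint lid below 0.03 rad), for 0.2 s.
3. with the lid shut the lock-off lever is fully forward (value of joint lid below 0.03 rad and value of joint lock above 1.1 rad), for 0.1 s.
4. the paddle is squeezed in against the blower for a second with the lid shut (value of joint lid below 0.03 rad and value of joint paddle above 0.1 rad), for 1 s.
5. the paddle is let go and the lock-off lever is back (value of joint paddle below 0.03 rad and value of joint lock below 0.3 rad), for 0.1 s.
6. the pry tool levers the lid up (contact force between pry_tool and lid above 0.3 N and value of joint lid above 0.12 rad), for 0.05 s.
7. the lid stands open (value of joint lid above 1.3 rad), for 0.2 s.
At the end, for the whole second after the job is handed in: basket upright on the bench top (underside within 8 mm, tilt under 0.12 rad, at rest) with every present board inside; lid open over 1.3 rad; paddle released (under 0.03), lock-off lever back (under 0.3); pry tool flat on the bench (all of step 5 and x of board_a in the frame of basket between -0.048 and 0.048 m and y of board_a in the frame of basket between -0.057 and 0.057 m and z of board_a in the frame of basket between -0.005 and 0.03 m and x of board_b in the frame of basket between -0.048 and 0.048 m and y of board_b in the frame of basket between -0.057 and 0.057 m and z of board_b in the frame of basket between -0.005 and 0.03 m and x of board_c in the frame of basket between -0.048 and 0.048 m and y of board_c in the frame of basket between -0.057 and 0.057 m and z of board_c in the frame of basket between -0.005 and 0.03 m and height (world z) of basket between -0.01 and 0.008 m and angle between basket's own z axis and vertical below 0.12 rad and linear speed of basket below 0.02 m/s and value of joint lid above 1.3 rad and height (world z) of pry_tool between -0.01 and 0.02 m and angle between pry_tool's own y axis and vertical between 1.4 and 1.74 rad and height (world z) of pry_tip below 0.02 m); the robot touches nothing.
It fails at once if the paddle is squeezed in while the lid is not shut (value of joint each of paddle, lid above 0.06 rad).
It fails at once if a bystander (screw dish, solder spool, tape roll) is shifted by more than 4 cm (distance of any of screw_dish, solder_spool, tape_roll from where it was at the start of the episode above 0.04 m).
Of board_a, board_b, board_c only 2 to 3 are there at a start; the rules pass over those that are not, and their reading is None.
At some moment in a run one of board_a, board_b, board_c, pry_tool may be knocked a few centimetres aside while the robot is not near it.
It also fails if it takes over 210 s, if anything falls off the work surface, if the arm or the gripper's body presses on something with over 40 N, if the wrist force passes 120 N, or if a joint passes its speed limit or range.

## Working session

There is one attempt and no reset: what is moved stays moved. The work goes in short steps, Python scripts to look and compute and a tool call to move; the robot and the scene stay as the last step left them, time stands still between calls to the robot, and variables do not carry over. Pictures are saved under pics/ and viewed, and the job is handed in when it is done.

Besides the shell and the picture viewer there is one more tool, called after "Request:" in YAML: its name, and indented under it one key for each argument. arm_command: Moves the arm, as the interface text tells. Its arguments: {"type":"object","properties":{"steps":{"type":"array"},"newtons":{"type":"number"}},"required":["steps"]}

```bash
ls; mkdir -p pics; cat > h.py <<'E'
import numpy as np, cv2
from rig import telemetry, imaging, manip, finder
def P(n):
    c=imaging.camera_params(n); return np.array(c["intrinsics"]),np.array(c["R"]),np.array(c["t"])
def ray(cam,u,v,z,c=None):
    K,R,t=c or P(cam); d=R.T@np.linalg.inv(K)@np.array([u,v,1.]); o=-R.T@t
    return o+d*(z-o[2])/d[2]
def proj(cam,X,c=None):
    K,R,t=c or P(cam); p=K@(R@np.asarray(X,float)+t); return p[:2]/p[2]
E
python3 - <<'E'
from h import *
s=telemetry.get_state(); print(s)
for n in ["side","top","wrist"]:
    im=imaging.get_image(n); cv2.imwrite(f"pics/{n}0.png",im)
    K,R,t=P(n); print(n,K.round(1).tolist(),(-R.T@t).round(3),R.round(2).tolist())
E
```

```text
pics
{'clock': 0.0, 'qpos': array([-1.38798665e+00,  2.76626143e-01,  1.50612843e+00, -8.07262540e-06,
        1.36068141e+00, -1.20995232e-01]), 'qd': array([-0.00051671,  0.00036341, -0.00105029,  0.00084836, -0.00107303,
        0.00072455]), 'effort': array([ 4.65169542e-04, -4.16765249e+01, -2.45801729e+01,  7.33752336e-05,
        1.08628583e-02,  1.00577125e-06]), 'position': array([ 0.17191301, -0.54815744,  0.23042381]), 'ee_rot': array([-9.21102057e-04,  9.88484442e-01,  1.51319724e-01, -3.24264249e-05]), 'contact_force': array([ 0.67558783, -0.61355966, -1.00553877]), 'moment': array([ 0.01832919,  0.01080898, -0.01115899]), 'width': 0.08522571746545618}
side [[477.7, 0.0, 276.9], [0.0, 477.7, 206.2], [0.0, 0.0, 1.0]] [ 0.343 -0.917  1.194] [[0.96, -0.27, -0.01], [-0.22, -0.75, -0.62], [0.16, 0.6, -0.78]]
top [[425.9, 0.0, 284.5], [0.0, 425.9, 208.6], [0.0, 0.0, 1.0]] [ 0.369 -0.095  1.268] [[0.02, -1.0, -0.01], [-0.99, -0.02, -0.16], [0.16, 0.01, -0.99]]
wrist [[292.8, 0.0, 279.7], [0.0, 292.8, 215.1], [0.0, 0.0, 1.0]] [ 0.238 -0.528  0.373] [[0.3, -0.95, -0.0], [-0.92, -0.29, 0.27], [-0.26, -0.08, -0.96]]
```

View pics/top0.png

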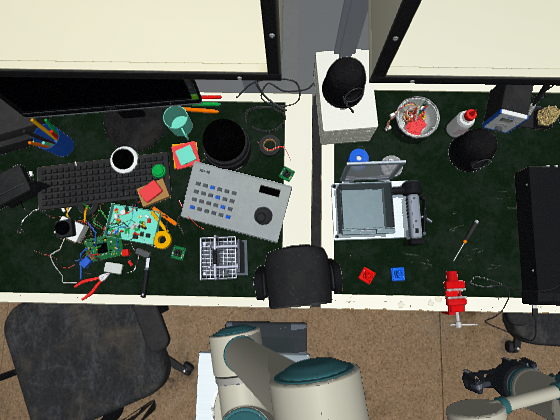

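View pics/side0.png

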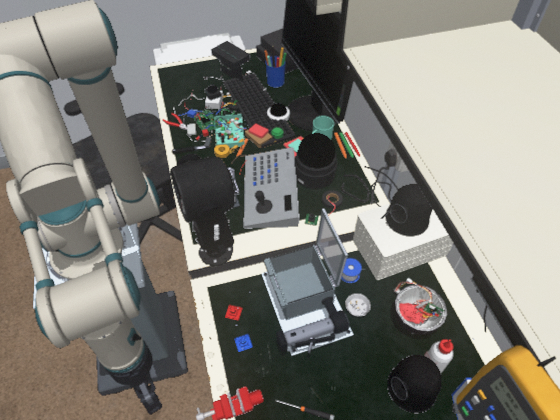

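View pics/wrist0.png

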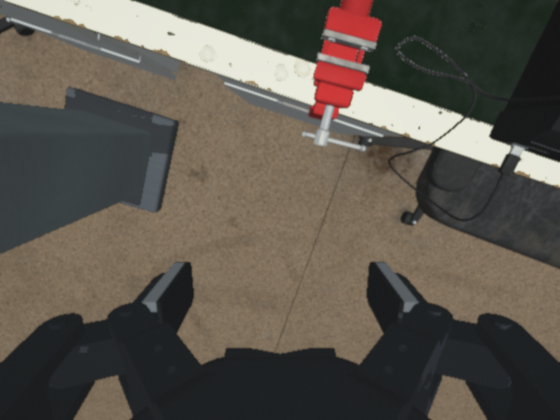

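The pictures show the station at top (370,210) with its lid open, and the basket and stand at (222,257). Green boards appear near (178,253) and (287,173), and the pry tool is near (466,240).

```bash
python3 - <<'E'
from h import *
for n in ["top","side"]:
    im=imaging.get_image(n); cv2.imwrite(f"pics/{n}1.png",im)
    for th in ["board_a","pry_tool","basket","hook_stand","station","lid","paddle","lock","screw_dish","solder_spool","tape_roll","ptz_open"]:
        for r in finder.cut_out(n,th)[:6]:
            m=r["pixels"]; ys,xs=np.nonzero(m); print(n,th,round(r["score"],2),r["extent"],m.sum(),ray(n,xs.mean(),ys.mean(),0.01)[:2].round(3))
im=cv2.imread("pics/top1.png"); cv2.imwrite("pics/ta.png",cv2.resize(im[130:310,0:300],None,fx=2.6,fy=2.6,interpolation=cv2.INTER_CUBIC))
cv2.imwrite("pics/tb.png",cv2.resize(im[130:310,310:560],None,fx=3,fy=3,interpolation=cv2.INTER_CUBIC))
E
```

```text
top board_a 0.75 [419.8, 196.1, 9.3, 37.6] 186 [ 0.561 -0.492]
top board_a 0.67 [394.3, 269.7, 11.7, 10.5] 140 [ 0.386 -0.41 ]
top board_a 0.66 [358.4, 267.0, 11.5, 13.3] 171 [ 0.38  -0.322]
top board_a 0.51 [277.7, 164.8, 17.8, 16.5] 169 [ 0.679 -0.08 ]
top board_a 0.49 [172.8, 246.6, 11.8, 13.2] 141 [0.434 0.234]
top pry_tool 0.7 [141.6, 257.1, 9.1, 41.1] 168 [0.354 0.326]
top basket 0.77 [200.9, 232.8, 35.9, 48.4] 450 [0.43  0.125]
top hook_stand 0.96 [200.9, 238.3, 48.0, 42.1] 1160 [0.419 0.09 ]
top station 0.68 [333.6, 161.3, 95.3, 84.8] 6358 [ 0.59  -0.355]
top lid 0.73 [340.2, 158.3, 65.6, 21.3] 1122 [ 0.694 -0.337]
top paddle 0.45 [419.9, 197.0, 10.3, 36.3] 169 [ 0.561 -0.492]
top paddle 0.4 [338.3, 161.4, 64.9, 19.7] 1060 [ 0.694 -0.338]
top screw_dish 0.44 [383.1, 154.3, 17.1, 20.9] 89 [ 0.721 -0.403]
top solder_spool 0.8 [345.9, 147.3, 22.9, 17.7] 214 [ 0.738 -0.3  ]
top tape_roll 0.7 [259.0, 131.9, 20.3, 26.7] 302 [ 0.766 -0.027]
top tape_roll 0.36 [199.6, 237.2, 49.7, 41.1] 1369 [0.418 0.091]
side board_a 0.79 [234.7, 334.9, 15.4, 20.1] 181 [ 0.381 -0.422]
side board_a 0.59 [225.6, 309.5, 16.5, 10.9] 180 [ 0.375 -0.331]
side pry_tool 0.65 [316.9, 214.3, 29.8, 72.7] 1290 [ 0.696 -0.206]
side pry_tool 0.59 [176.1, 146.9, 24.3, 5.9] 62 [0.345 0.317]
side basket 0.61 [229.3, 170.8, 2.2, 9.8] 27 [0.479 0.168]
side hook_stand 0.43 [231.5, 177.5, 8.2, 29.7] 44 [0.466 0.044]
side station 0.82 [259.5, 206.0, 97.8, 148.7] 7598 [ 0.588 -0.33 ]
side lid 0.58 [311.8, 212.5, 35.8, 73.5] 1250 [ 0.696 -0.208]
side lid 0.52 [264.0, 208.9, 93.4, 146.3] 7609 [ 0.588 -0.33 ]
side screw_dish 0.79 [346.6, 292.2, 21.7, 24.2] 408 [ 0.704 -0.401]
side solder_spool 0.84 [343.8, 259.9, 18.8, 20.8] 315 [ 0.727 -0.297]
side tape_roll 0.66 [322.3, 192.1, 20.9, 15.8] 255 [ 0.764 -0.033]
```

View pics/ta.png

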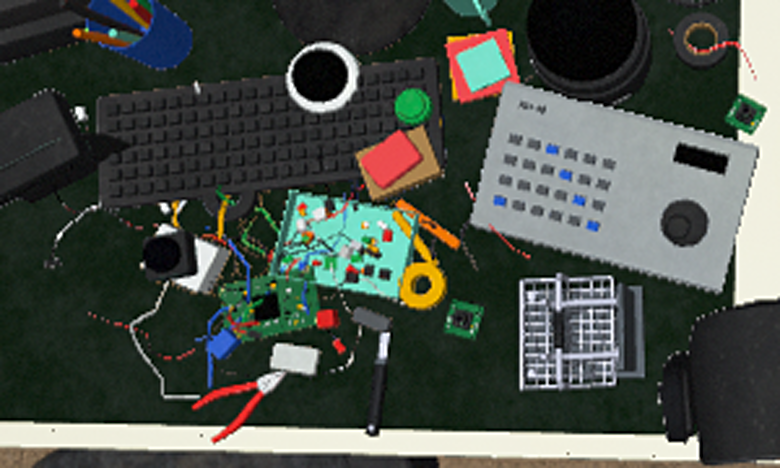

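View pics/tb.png

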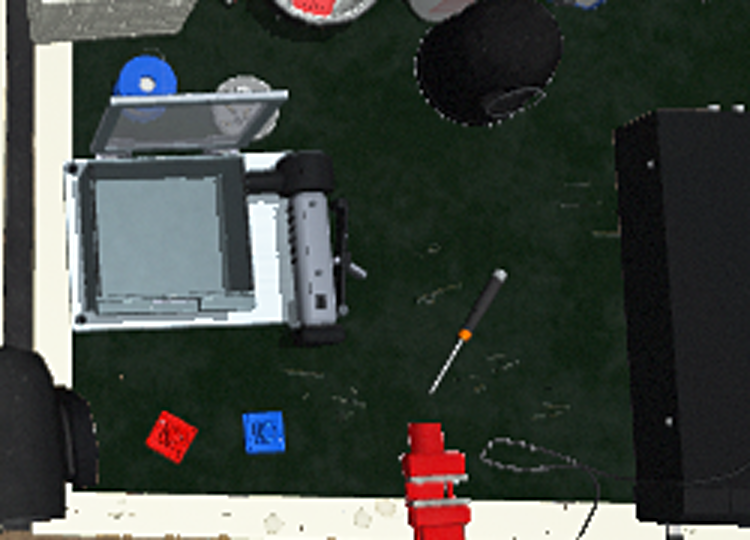

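```bash
python3 - <<'E'
from h import *
for z in (0,.38):
  for x,y in [(.28,-.19),(.44,-.19),(.28,.01),(.44,.01)]:
    print(z,x,y,proj("top",(x,y,z)).round(),proj("side",(x,y,z)).round())
im=cv2.imread("pics/side1.png"); cv2.imwrite("pics/sa.png",cv2.resize(im[90:290,140:360],None,fx=3,fy=3,interpolation=cv2.INTER_CUBIC))
im=cv2.imread("pics/top1.png"); cv2.imwrite("pics/tc.png",cv2.resize(im[150:320,160:360],None,fx=3.5,fy=3.5,interpolation=cv2.INTER_CUBIC))
E
```

```text
0 0.28 -0.19 [321. 308.] [190. 278.]
0 0.44 -0.19 [322. 253.] [245. 265.]
0 0.28 0.01 [252. 307.] [180. 224.]
0 0.44 0.01 [254. 252.] [230. 213.]
0.38 0.28 -0.19 [335. 322.] [164. 193.]
0.38 0.44 -0.19 [335. 243.] [235. 178.]
0.38 0.28 0.01 [237. 320.] [154. 133.]
0.38 0.44 0.01 [239. 241.] [217. 121.]
```

View pics/sa.png

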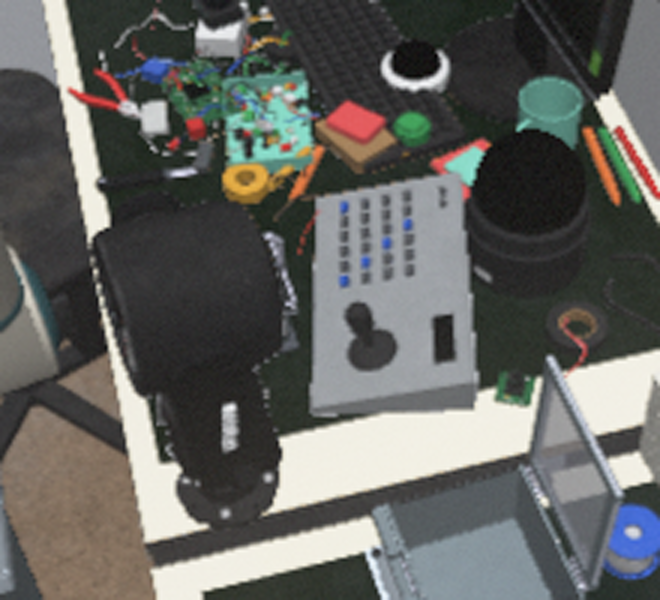

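View pics/tc.png

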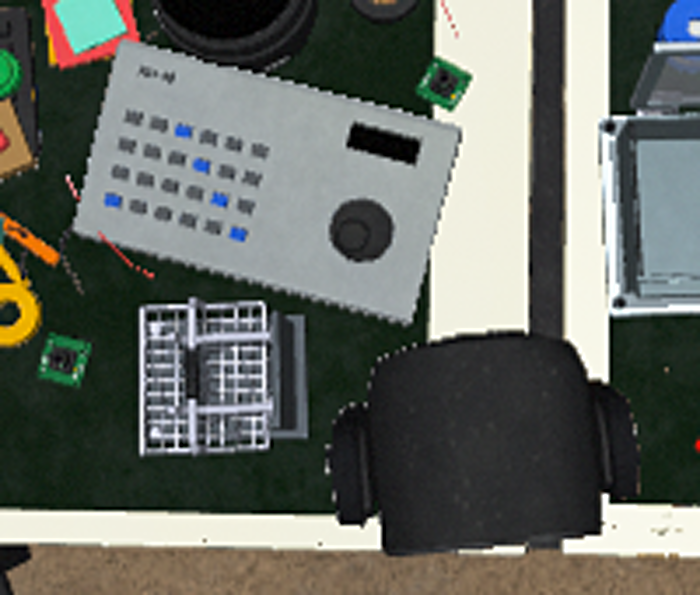

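Request:
arm_command:
  steps:
    - [[0, 0, 0], [50, 35, 30], 0]
    - [[0, 0, 0], [50, 35, 30], 0]
    - [[0, 0, 0], [50, 35, 30], 0]
    - [[0, 0, 0], [50, 35, 30], 0]
    - [[0, 0, 0], [50, 35, 30], 0]
    - [[0, 0, 0], [20, 25, 20], 0]
    - [[0, 0, 0], [0, 0, 0], 0]
  newtons: 40

```text
clock: 2.33
position: [0.4236, -0.3616, 0.3911]
ee_rot: [0.002, 0.988, 0.153, 0.001]
contact_force: [-0.6, 0.1, -0.6]
width: 0.085
```

```bash
python3 - <<'E'
from h import *
c=P("wrist"); im=imaging.get_image("wrist"); cv2.imwrite("pics/w1.png",im); np.savez("w1.npz",K=c[0],R=c[1],t=c[2]); print((-c[1].T@c[2]).round(3))
for th in ["station","lid","lock","paddle"]:
    for r in finder.cut_out("wrist",th)[:4]: print(th,round(r["score"],2),r["extent"])
E
```

```text
[ 0.489 -0.34   0.533]
station 0.72 [211.1, 0.0, 187.4, 170.9]
station 0.18 [344.0, 0.0, 35.8, 31.5]
lid 0.61 [270.4, 3.6, 86.8, 18.0]
lock 0.54 [370.1, 122.3, 15.6, 17.3]
lock 0.24 [1.9, 57.0, 59.2, 67.5]
paddle 0.8 [361.8, 83.4, 33.0, 73.6]
```

View pics/w1.png

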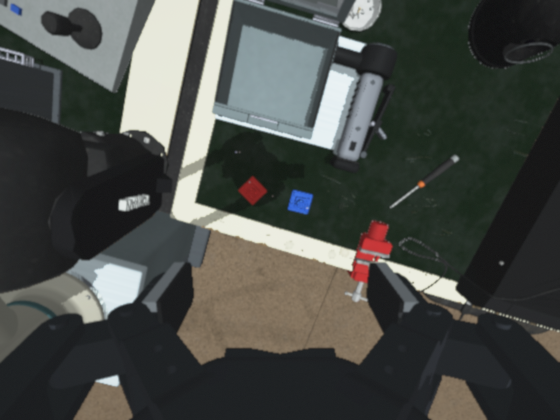

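Request:
arm_command:
  steps:
    - [[0, 0, 0], [45, 40, -20], 0]
    - [[0, 0, 0], [45, 45, -20], 0]
    - [[0, 0, 0], [45, 45, -15], 0]
    - [[0, 0, 0], [15, 55, -10], 0]
    - [[0, 0, 0], [5, 60, 0], 0]
    - [[0, 0, 0], [0, 60, 0], 0]
    - [[0, 0, 0], [0, 0, 0], 0]

```text
clock: 3.45
position: [0.5706, -0.0602, 0.3259]
ee_rot: [-0.001, 0.988, 0.153, -0.0]
contact_force: [-0.6, 0.0, 0.1]
width: 0.0852
```

```bash
python3 - <<'E'
from h import *
c=P("wrist"); im=imaging.get_image("wrist"); cv2.imwrite("pics/w2.png",im); np.savez("w2.npz",K=c[0],R=c[1],t=c[2]); print((-c[1].T@c[2]).round(3))
for th in ["board_a","basket","hook_stand","pry_tool"]:
    for r in finder.cut_out("wrist",th)[:4]: 
        ys,xs=np.nonzero(r["pixels"]); print(th,round(r["score"],2),r["extent"],ray("wrist",xs.mean(),ys.mean(),.01,c).round(3))
E
```

```text
[ 0.636 -0.039  0.468]
board_a 0.88 [302.5, 99.7, 31.5, 32.4] [ 0.678 -0.082  0.01 ]
board_a 0.84 [70.0, 190.5, 31.9, 24.5] [0.436 0.23  0.01 ]
basket 0.76 [111.0, 194.2, 79.5, 99.6] [0.41  0.129 0.01 ]
basket 0.44 [356.9, 158.5, 202.5, 161.7] [ 0.568 -0.378  0.01 ]
basket 0.37 [9.6, 195.8, 19.1, 67.5] [0.355 0.322 0.01 ]
hook_stand 0.6 [111.7, 203.2, 101.0, 78.0] [0.416 0.093 0.01 ]
pry_tool 0.65 [10.8, 196.3, 17.1, 65.7] [0.356 0.321 0.01 ]
```

View pics/w2.png

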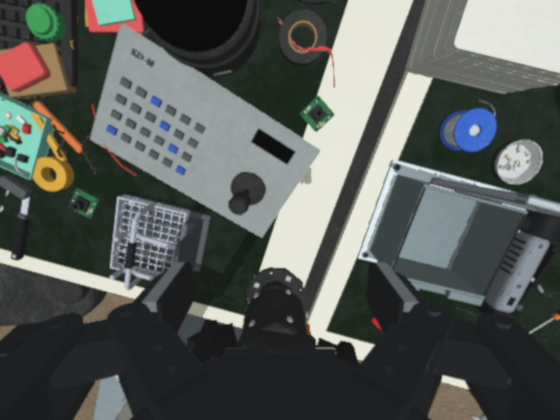

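Request:
arm_command:
  steps:
    - [[0, 0, -0.15], [0, 55, 0], 0]
    - [[0, 0, -0.155], [-10, 60, 0], 0]
    - [[0, 0, 0], [-40, 50, -20], 0]
    - [[0, 0, 0], [-50, 20, -20], 0]
    - [[0, 0, 0], [-50, 0, -20], 0]
    - [[0, 0, 0], [0, 0, 0], 0]
    - [[0, 0, 0], [0, 0, 0], 0]

```text
clock: 4.58
position: [0.4254, 0.1174, 0.2684]
ee_rot: [0.0, 1.0, -0.001, 0.001]
contact_force: [0.3, -1.3, -0.0]
width: 0.0852
```

```bash
python3 - <<'E'
from h import *
c=P("wrist"); im=imaging.get_image("wrist"); cv2.imwrite("pics/w3.png",im); np.savez("w3.npz",K=c[0],R=c[1],t=c[2]); print((-c[1].T@c[2]).round(3))
print(telemetry.get_state()["ee_rot"])
for th in ["board_a","basket","hook_stand","pry_tool"]:
    for r in finder.cut_out("wrist",th)[:4]: 
        ys,xs=np.nonzero(r["pixels"]); print(th,round(r["score"],2),r["extent"],ray("wrist",xs.mean(),ys.mean(),.01,c).round(3))
E
```

```text
[0.494 0.117 0.411]
[-4.27834865e-05  9.99997577e-01 -1.54567622e-03  1.56708439e-03]
board_a 0.93 [184.4, 166.3, 30.5, 26.6] [0.434 0.232 0.01 ]
basket 0.84 [243.4, 143.0, 85.9, 114.1] [0.409 0.11  0.01 ]
hook_stand 0.9 [242.2, 145.8, 122.1, 104.7] [0.415 0.077 0.01 ]
hook_stand 0.73 [183.6, 164.6, 30.4, 30.2] [0.434 0.232 0.01 ]
pry_tool 0.73 [127.9, 192.3, 13.8, 78.8] [0.358 0.322 0.01 ]
```

View pics/w3.png

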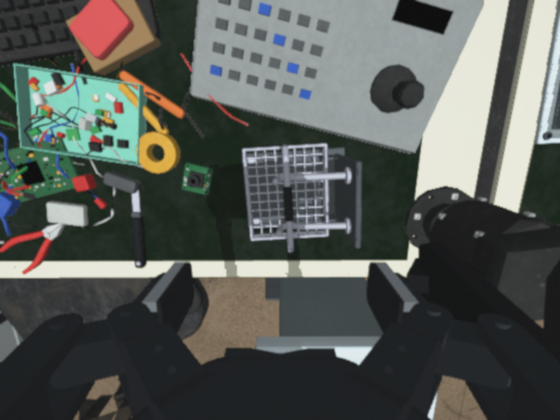

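```bash
python3 - <<'E'
from h import *
im=cv2.imread("pics/w3.png"); cv2.imwrite("pics/w3z.png",cv2.resize(im[130:260,225:385],None,fx=4.8,fy=4.5,interpolation=cv2.INTER_CUBIC))
E
```

```text
(no output)
```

View pics/w3z.png

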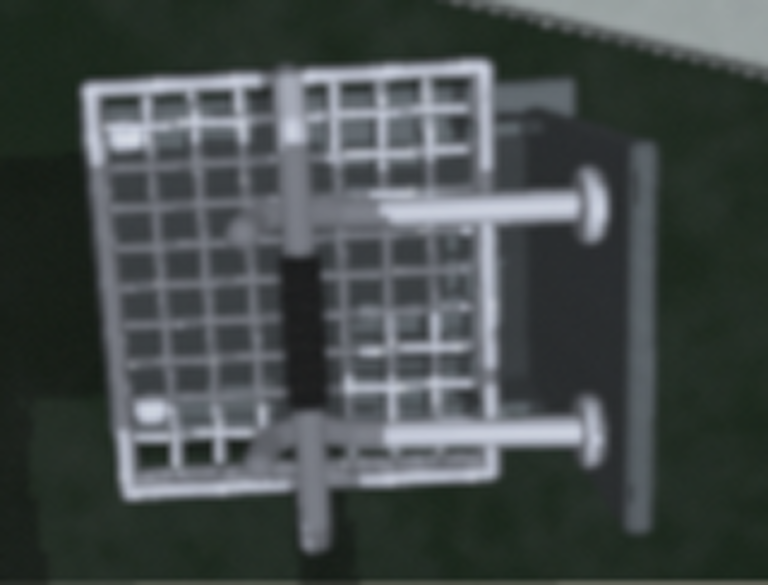

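```bash
python3 - <<'E'
from h import *
d=np.load("w3.npz"); c=(d["K"],d["R"],d["t"])
f=lambda x,y:(225+x/4.8,130+y/4.5)
for n,x,y,z in [("sleeve",303,333,.0985),("top",289,75,.0955),("bot",314,545,.0955),("rimTL",90,88,.044),("rimTR",485,68,.044),("rimBL",130,490,.044),("rimBR",490,470,.044),("upT",640,145,.128),("upB",638,530,.128),("tip1",240,230,.1175),("tip2",262,455,.1175)]:
    print(n,ray("w",*f(x,y),z,c).round(4))
E
```

```text
sleeve [0.419  0.1082 0.0985]
top [0.4801 0.1115 0.0955]
bot [0.3623 0.1052 0.0955]
rimTL [0.4746 0.1612 0.044 ]
rimTR [0.4796 0.0607 0.044 ]
rimBL [0.3584 0.1543 0.044 ]
rimBR [0.3643 0.0548 0.044 ]
upT [0.4668 0.0423 0.128 ]
upB [0.3793 0.0366 0.128 ]
tip1 [0.4473 0.1221 0.1175]
tip2 [0.3942 0.1177 0.1175]
```

Request:
arm_command:
  steps:
    - [[0, 0, 0.053], [-6, -9, -50], 80]
    - [[0, 0, 0], [0, 0, -50], 80]
    - [[0, 0, 0], [0, 0, -40], 80]
    - [[0, 0, 0], [0, 0, -30], 80]
    - [[0, 0, 0], [0, 0, -23], 80]
    - [[0, 0, 0], [0, 0, 0], 80]
    - [[0, 0, 0], [0, 0, 0], 80]

```text
clock: 5.7
position: [0.4193, 0.1093, 0.0755]
ee_rot: [0.0, 1.0, 0.026, 0.001]
contact_force: [0.5, -0.5, -0.2]
width: 0.0587
```

```bash
python3 - <<'E'
from h import *
c=P("wrist"); im=imaging.get_image("wrist"); cv2.imwrite("pics/w4.png",im)
print(telemetry.get_state()["position"],proj("wrist",(.419,.108,.0985)))
E
```

```text
[0.41936528 0.10935787 0.07574868] [282.92947351 290.01143452]
```

View pics/w4.png

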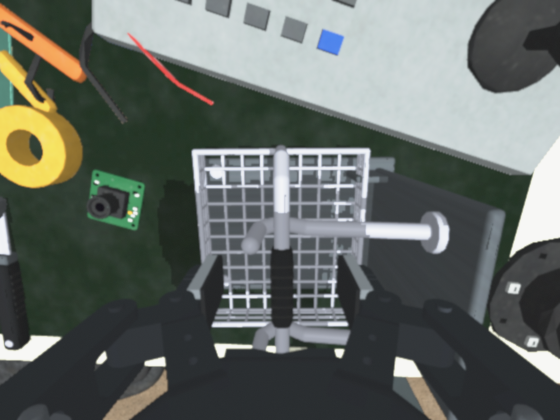

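Request:
arm_command:
  steps:
    - [[0, 0, 0], [0, 0, 0], 255]
    - [[0, 0, 0], [0, 0, 0], 255]
    - [[0, 0, 0], [0, 0, 0], 255]
    - [[0, 0, 0], [0, 0, 0], 255]
    - [[0, 0, 0], [0, 0, 12], 255]
    - [[0, 0, 0], [0, 0, 12], 255]
    - [[0, 0, 0], [0, 0, 10], 255]
    - [[0, 0, 0], [0, 0, 0], 255]
  newtons: 60

```text
clock: 6.75
position: [0.4188, 0.1094, 0.1098]
ee_rot: [-0.0, 1.0, 0.026, 0.001]
contact_force: [0.4, 1.1, -1.3]
width: 0.009
```

```bash
python3 - <<'E'
from h import *
c=P("wrist"); im=imaging.get_image("wrist"); cv2.imwrite("pics/w5.png",im)
s=telemetry.get_state();print(s["position"],s["contact_force"],s["width"])
E
```

```text
[0.41827256 0.10931127 0.1092334 ] [-0.40044015 -0.54080787 -1.18956732] 0.008771508684205002
```

View pics/w5.png

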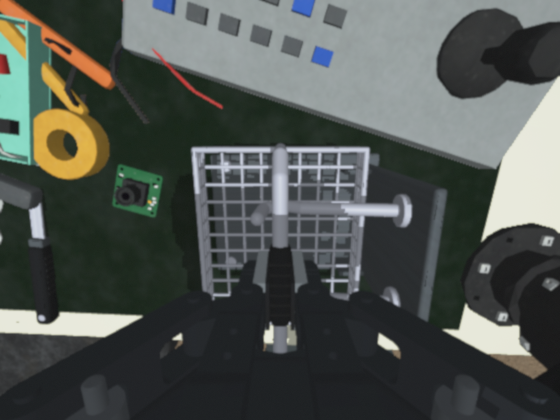

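Request:
arm_command:
  steps:
    - [[0, 0, 0], [-1, 20, 0], 255]
    - [[0, 0, 0], [-1, 20, 0], 255]
    - [[0, 0, 0], [-1, 20, 0], 255]
    - [[0, 0, 0], [-1, 20, 0], 255]
    - [[0, 0, 0], [-1, 20, 0], 255]
    - [[0, 0, 0], [0, 0, 20], 255]
    - [[0, 0, 0], [0, 0, 40], 255]
    - [[0, 0, 0], [0, 0, 50], 255]
    - [[0, 0, 0], [0, 0, 50], 255]
    - [[0, 0, 0], [0, 0, 0], 255]

```text
clock: 8.05
position: [0.4152, 0.2101, 0.2723]
ee_rot: [-0.001, 1.0, 0.026, 0.004]
contact_force: [-0.2, 0.2, -2.0]
width: 0.0091
```

```bash
python3 - <<'E'
from h import *
im=imaging.get_image("wrist"); cv2.imwrite("pics/w6.png",im)
im2=imaging.get_image("top"); cv2.imwrite("pics/t6.png",im2)
cv2.imwrite("pics/c6.png",np.hstack([im[:,:400],im2[:,100:500]]))
s=telemetry.get_state();print(s["position"],s["contact_force"],s["width"])
E
```

```text
[0.41244423 0.20911186 0.26811119] [ 0.26907727 -0.3606466  -1.74876699] 0.008878390694001578
```

View pics/c6.png

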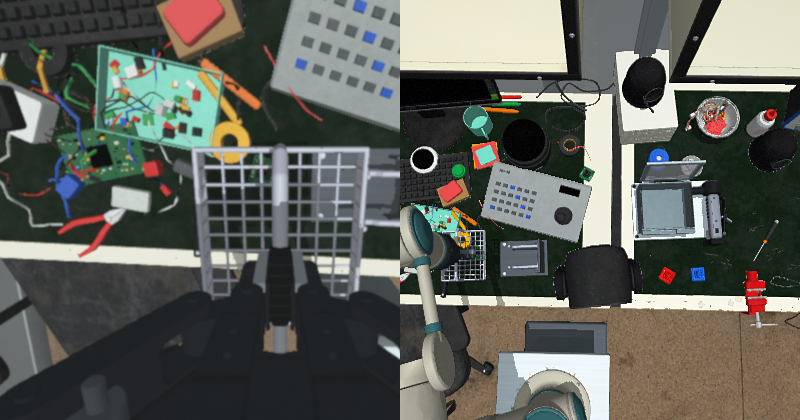

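```bash
python3 - <<'E'
from h import *
im=cv2.imread("pics/w1.png"); cv2.imwrite("pics/w1z.png",cv2.resize(im[0:180,200:410],None,fx=3.8,fy=3.3,interpolation=cv2.INTER_CUBIC))
im=cv2.imread("pics/top1.png"); cv2.imwrite("pics/t1z.png",cv2.resize(im[140:255,325:440],None,fx=5.2,fy=5.2,interpolation=cv2.INTER_CUBIC))
E
```

```text
(no output)
```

View pics/w1z.png

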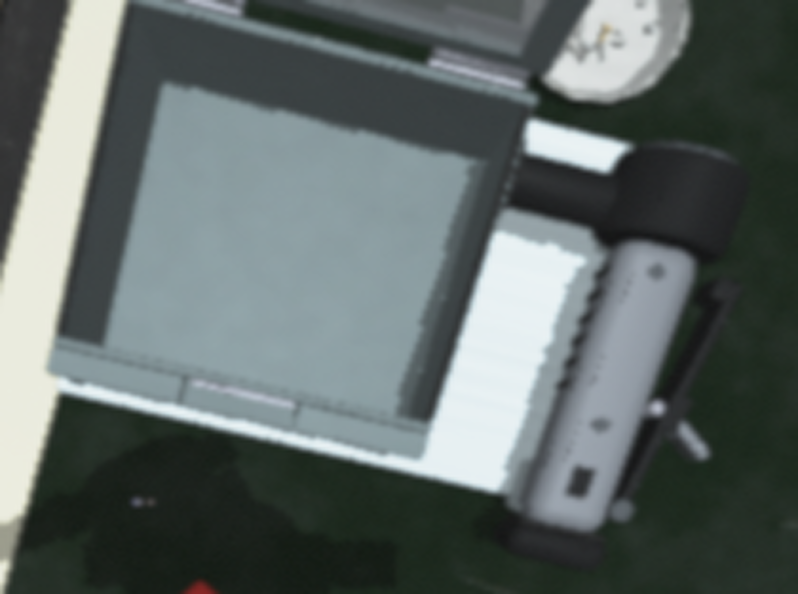

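View pics/t1z.png

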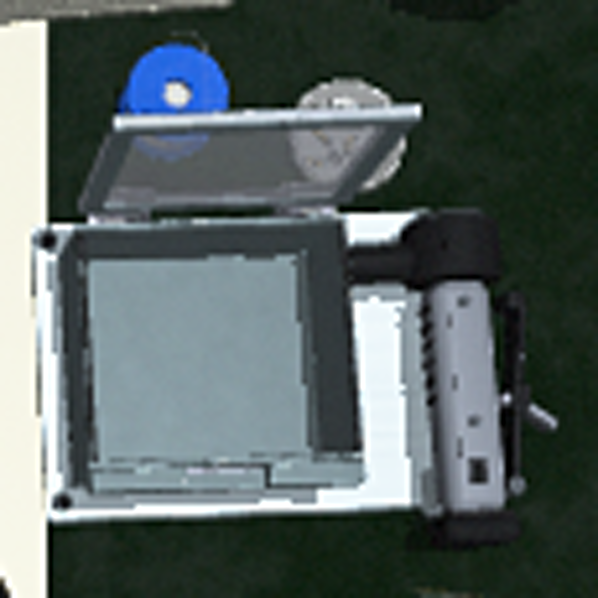

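```bash
cat > fit.py <<'E'
from h import *
from scipy.optimize import least_squares
d=np.load("w1.npz"); cw=(d["K"],d["R"],d["t"]); ct=P("top")
W=lambda x,y:(200+x/3.8,y/3.3); T=lambda x,y:(325+x/5.2,140+y/5.2)
pts=[(cw,W(50,372),(-79,73,98)),(cw,W(420,458),(-79,-73,98)),(cw,W(535,100),(67,-73,98)),(cw,W(160,82),(63,69,12)),(cw,W(480,158),(63,-69,12)),
(ct,T(345,222),(67,-73,98)),(ct,T(362,482),(-79,-73,98)),(ct,T(95,258),(63,69,12)),(ct,T(300,253),(63,-69,12)),
(cw,W(707,455),(-48,-189,62)),(ct,T(552,425),(-48,-189,62))]
def S2W(p,X):
    c,s=np.cos(p[2]),np.sin(p[2]); X=np.asarray(X)/1000
    return np.array([p[0]+c*X[0]-s*X[1],p[1]+s*X[0]+c*X[1],X[2]])
def res(p): return np.concatenate([proj("",S2W(p,X),c)-np.array(uv) for c,uv,X in pts])
if __name__=="__main__":
    r=least_squares(res,[.57,-.33,0.],loss="soft_l1"); print(r.x); print(res(r.x).reshape(-1,2).round(1))
E
python3 fit.py
```

```text
[ 0.56855782 -0.30940824  0.05994239]
[[-2.5  0.4]
 [ 0.1  0.7]
 [ 0.2 -2.5]
 [-0.  -0.6]
 [ 0.4  0.6]
 [ 0.5 -1.7]
 [ 1.5  0.1]
 [-5.4  1. ]
 [ 1.1  0. ]
 [-0.9 -0. ]
 [ 1.7 -0.2]]
```

Request:
arm_command:
  steps:
    - [[0, 0, 0.1753], [39, -20, 0], 255]
    - [[0, 0, 0.1753], [39, -20, 0], 255]
    - [[0, 0, 0.1753], [39, -20, 0], 255]
    - [[0, 0, 0.1753], [39, -20, 0], 255]
    - [[0, 0, 0.1753], [0, -45, 0], 255]
    - [[0, 0, 0.1753], [0, -45, 0], 255]
    - [[0, 0, 0.1753], [0, -45, 0], 255]
    - [[0, 0, 0.1753], [0, -45, 0], 255]
    - [[0, 0, 0.1753], [0, -45, 0], 255]
    - [[0, 0, 0], [0, -50, 0], 255]
    - [[0, 0, 0], [0, -50, 0], 255]
    - [[0, 0, 0], [0, 0, 0], 255]
    - [[0, 0, 0], [0, 0, 0], 255]

```text
clock: 9.78
position: [0.568, -0.1951, 0.2664]
ee_rot: [-0.002, 0.686, 0.727, -0.0]
contact_force: [0.6, 0.2, -1.8]
width: 0.0087
```

```bash
python3 - <<'E'
from h import *
s=telemetry.get_state();print(s["position"],s["ee_rot"],s["contact_force"],s["width"])
im=imaging.get_image("wrist"); cv2.imwrite("pics/w7.png",im)
im2=imaging.get_image("side"); cv2.imwrite("pics/s7.png",im2)
E
```

```text
[ 0.5679645  -0.19510142  0.26637431] [-2.45655971e-03  6.86327197e-01  7.27288681e-01 -3.46086957e-04] [ 0.64003665  0.16680367 -1.77601968] 0.00873627431943133
```

View pics/w7.png

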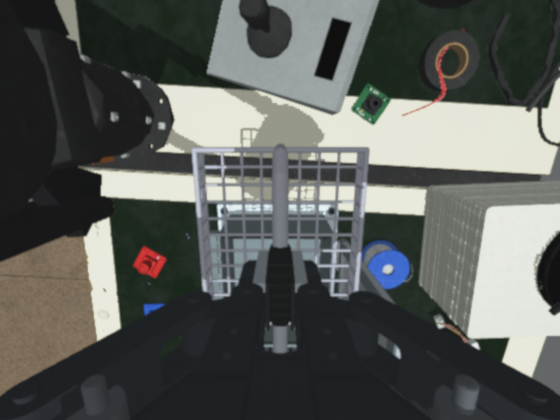

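View pics/s7.png

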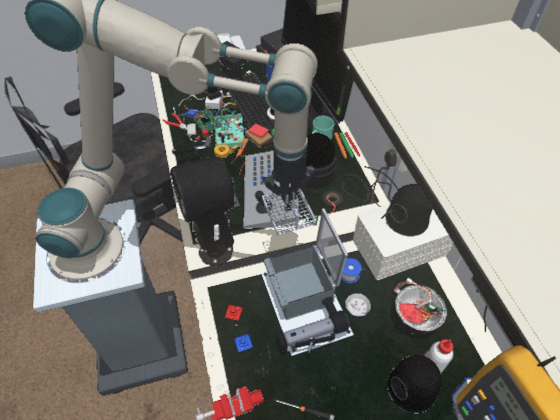

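```bash
python3 - <<'E'
from h import *
im=cv2.imread("pics/s7.png"); cv2.imwrite("pics/s7z.png",cv2.resize(im[200:365,250:370],None,fx=4.5,fy=3.6,interpolation=cv2.INTER_CUBIC))
E
```

```text
(no output)
```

View pics/s7z.png

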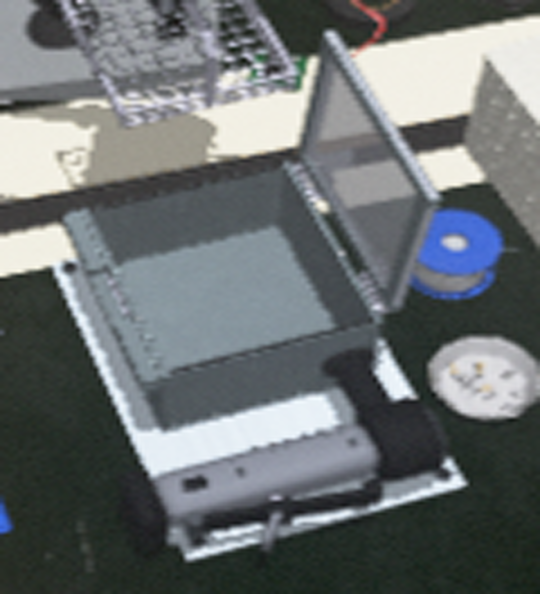

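```bash
cat >> fit.py <<'E'
    cs=P("side"); S=lambda x,y:(250+x/4.5,200+y/3.6)
    pts+=[(cs,S(67,218),(-79,73,98)),(cs,S(145,385),(-79,-73,98)),(cs,S(380,322),(67,-73,98)),(cs,S(287,168),(67,73,98)),(cs,S(285,228),(63,69,12))]
    pts.pop(7); pts.pop(0)
    r=least_squares(res,[.57,-.33,0.],loss="soft_l1"); print(r.x); print(res(r.x).reshape(-1,2).round(1))
    for th in (1.4,1.5,1.57,1.65,1.75,1.85,1.9):
        e=[S2W(r.x,(73-152*np.cos(th)-3*np.sin(th),y,101+152*np.sin(th)-3*np.cos(th))) for y in (73,-73)]
        print(th,[((proj("",x,cs)-[250,200])*[4.5,3.6]).round() for x in e],[((proj("",x,ct)-[325,140])*5.2).round() for x in e])
E
python3 fit.py
```

```text
[ 0.56855782 -0.30940824  0.05994239]
[[-2.5  0.4]
 [ 0.1  0.7]
 [ 0.2 -2.5]
 [-0.  -0.6]
 [ 0.4  0.6]
 [ 0.5 -1.7]
 [ 1.5  0.1]
 [-5.4  1. ]
 [ 1.1  0. ]
 [-0.9 -0. ]
 [ 1.7 -0.2]]
[ 0.56833623 -0.30987173  0.06101769]
[[ 0.4  0.9]
 [ 0.4 -2.2]
 [ 0.2 -0.3]
 [ 0.6  0.8]
 [ 0.6 -1.7]
 [ 1.7  0.1]
 [ 1.2  0.1]
 [-0.6  0.1]
 [ 1.9 -0.2]
 [-1.8 -2.5]
 [-1.  -2.2]
 [ 0.2 -1.9]
 [-0.3 -3.6]
 [-2.2 -2.2]]
1.4 [array([262.,  41.]), array([366., 210.])] [array([119., 202.]), array([430., 189.])]
1.5 [array([287.,  33.]), array([393., 202.])] [array([117., 170.]), array([428., 156.])]
1.57 [array([305.,  29.]), array([412., 197.])] [array([116., 147.]), array([426., 134.])]
1.65 [array([325.,  25.]), array([434., 192.])] [array([114., 122.]), array([424., 109.])]
1.75 [array([350.,  20.]), array([460., 187.])] [array([112.,  92.]), array([420.,  79.])]
1.85 [array([374.,  18.]), array([486., 183.])] [array([109.,  64.]), array([416.,  51.])]
1.9 [array([386.,  17.]), array([498., 182.])] [array([107.,  50.]), array([413.,  37.])]
```

Request:
arm_command:
  steps:
    - [[0, 0, 0], [0, -40, 0], 255]
    - [[0, 0, 0], [0, -40, 0], 255]
    - [[0, 0, 0], [0, -35, 0], 255]
    - [[0, 0, 0], [0, 0, -40], 255]
    - [[0, 0, 0], [0, 0, -40], 255]
    - [[0, 0, 0], [0, 0, -20], 255]
    - [[0, 0, 0], [0, 0, 0], 255]
    - [[0, 0, 0], [0, 0, 0], 255]

```text
clock: 10.88
position: [0.5699, -0.3103, 0.1699]
ee_rot: [0.001, 0.686, 0.728, 0.0]
contact_force: [-0.3, 0.4, -1.6]
width: 0.0089
```

```bash
python3 - <<'E'
from h import *
s=telemetry.get_state();print(s["position"],s["ee_rot"],s["contact_force"],s["width"])
im=imaging.get_image("wrist"); cv2.imwrite("pics/w8.png",im)
im2=imaging.get_image("side"); cv2.imwrite("pics/s8.png",cv2.resize(im2[130:380,210:400],None,fx=3,fy=2.4))
E
```

```text
[ 0.56987216 -0.31028647  0.16990518] [9.44626289e-04 6.85628086e-01 7.27951371e-01 1.94993697e-04] [-0.33828922  0.4336226  -1.5738658 ] 0.008890528334319145
```

View pics/w8.png

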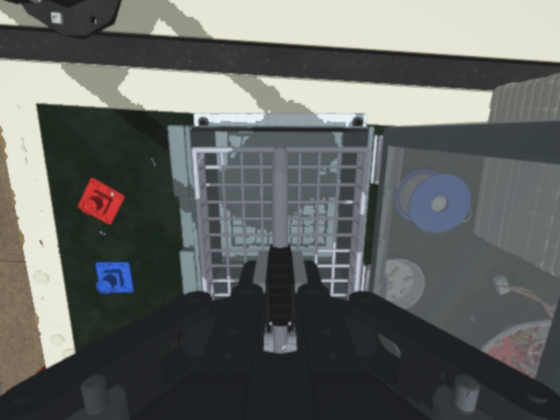

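View pics/s8.png

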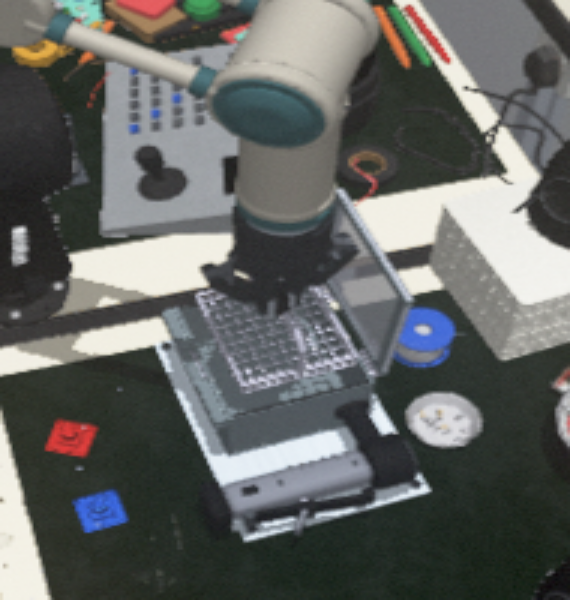

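Request:
arm_command:
  steps:
    - [[0, 0, 0], [-1, 0, -30], 255]
    - [[0, 0, 0], [0, 0, -30], 255]
    - [[0, 0, 0], [0, 0, -25], 255]
    - [[0, 0, 0], [0, 0, -12], 255]
    - [[0, 0, 0], [0, 0, -6], 255]
    - [[0, 0, 0], [0, 0, 0], 255]
    - [[0, 0, 0], [0, 0, 0], 255]

```text
clock: 11.85
position: [0.5687, -0.3112, 0.0669]
ee_rot: [0.001, 0.686, 0.728, 0.0]
contact_force: [0.8, 0.1, -1.6]
width: 0.0091
```

```bash
python3 - <<'E'
from h import *
s=telemetry.get_state();print(s["position"],s["ee_rot"],s["contact_force"],s["width"])
im=imaging.get_image("wrist"); cv2.imwrite("pics/w9.png",im)
E
```

```text
[ 0.56868968 -0.31116631  0.06687221] [1.08666279e-03 6.86037103e-01 7.27565721e-01 1.85721465e-04] [ 0.78102991  0.09743578 -1.62163769] 0.009136984446786406
```

View pics/w9.png

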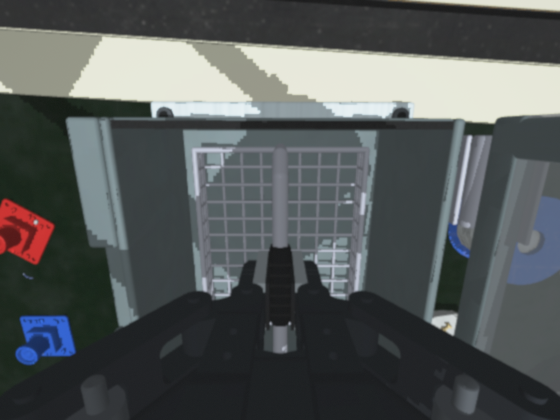

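Request:
arm_command:
  steps:
    - [[0, 0, 0], [0, 0, -3], 255]
    - [[0, 0, 0], [0, 0, 0], 255]
    - [[0, 0, 0], [0, 0, 0], 120]
    - [[0, 0, 0], [0, 0, 0], 120]
    - [[0, 0, 0], [0, 0, 0], 120]
    - [[0, 0, 0], [0, 0, 30], 120]
    - [[0, 0, 0], [0, 0, 50], 120]
    - [[0, 0, 0], [0, 0, 50], 100]
    - [[0, 0, 0], [0, 0, 50], 60]
    - [[0, 0, 0], [0, 0, 0], 0]

```text
clock: 13.15
position: [0.5701, -0.3121, 0.2481]
ee_rot: [0.005, 0.686, 0.728, 0.001]
contact_force: [-0.9, -0.3, 0.0]
width: 0.081
```

```bash
python3 - <<'E'
from h import *
s=telemetry.get_state();print(s["position"],s["ee_rot"],s["contact_force"],s["width"])
im=imaging.get_image("wrist"); cv2.imwrite("pics/w10.png",im); c=P("wrist"); np.savez("w10.npz",K=c[0],R=c[1],t=c[2])
p=(.5685,-.31,.06)
from fit import S2W
for X in [(0,0,12+71.5+6),(52,60,32),(-52,60,32),(52,-60,32),(-52,-60,32),(63,69,98),(-79,73,98),(63,-69,98),(-63,-69,98)]: print(X,proj("wrist",S2W(p,X)).round())
E
```

```text
[ 0.57009309 -0.31213264  0.24809503] [0.00510914 0.68601391 0.72757007 0.00077701] [-0.88296293 -0.3261304   0.04042796] 0.08096074469655669
(0, 0, 89.5) [279. 199.]
(52, 60, 32) [323. 138.]
(-52, 60, 32) [235. 139.]
(52, -60, 32) [320. 235.]
(-52, -60, 32) [239. 235.]
(63, 69, 98) [345. 130.]
(-79, 73, 98) [195. 126.]
(63, -69, 98) [338. 263.]
(-63, -69, 98) [221. 264.]
```

View pics/w10.png

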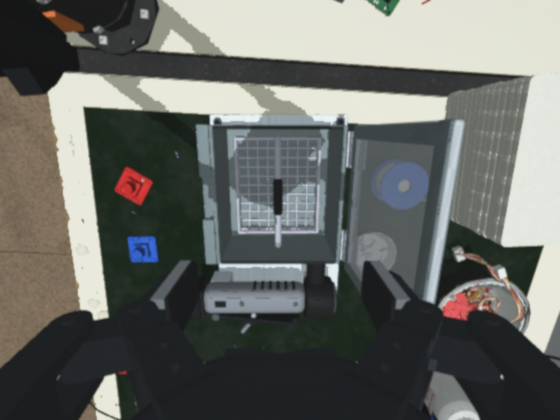

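Request:
arm_command:
  steps:
    - [[0, 0, 0], [0, 50, 0], 0]
    - [[0, 0, 0], [0, 50, 0], 0]
    - [[0, 0, 0], [20, 50, 0], 0]
    - [[0, 0, 0], [40, 30, -10], 0]
    - [[0, 0, 0], [40, 0, -20], 0]
    - [[0, 0, 0], [0, 0, 0], 0]
    - [[0, 0, 0], [0, 0, 0], 0]

```text
clock: 14.08
position: [0.6668, -0.1306, 0.211]
ee_rot: [-0.002, 0.686, 0.728, -0.001]
contact_force: [0.5, -0.4, 0.3]
width: 0.0858
```

```bash
cat >> h.py <<'E'
def board_pose(cam,near=None,save=None):
    """green board outline -> centre,yaw"""
    s=telemetry.get_state(); c=P(cam); im=imaging.get_image(cam)
    out=[]
    for r in finder.cut_out(cam,"board_a")[:4]:
        x,y,w,h=[int(v) for v in r["extent"]]; m=np.zeros(im.shape[:2],np.uint8)
        x0,y0,x1,y1=max(x-8,0),max(y-8,0),x+w+8,y+h+8
        hsv=cv2.cvtColor(im,cv2.COLOR_BGR2HSV)
        g=cv2.inRange(hsv,(50,90,50),(90,255,255)); m[y0:y1,x0:x1]=g[y0:y1,x0:x1]
        cs,_=cv2.findContours(m,cv2.RETR_EXTERNAL,cv2.CHAIN_APPROX_NONE)
        if not cs: continue
        k=max(cs,key=cv2.contourArea)[:,0].astype(float)
        w3=np.array([ray(cam,u,v,.005,c)[:2] for u,v in k])
        (cx,cy),(a,b),ang=cv2.minAreaRect((w3*1000).astype(np.float32))
        out.append((round(r["score"],2),r["extent"],round(cx,1),round(cy,1),round(a,1),round(b,1),round(np.deg2rad(ang),3)))
    if save: cv2.imwrite(save,im)
    return s,out
E
python3 - <<'E'
from h import *
s,o=board_pose("wrist",save="pics/w11.png"); print(s["position"]); [print(x) for x in o]
E
```

```text
[ 0.66680917 -0.13058001  0.21098443]
(0.57, [273.8, 133.4, 42.0, 42.9], 677.9, -82.6, 36.4, 36.4, np.float64(1.075))
```

View pics/w11.png

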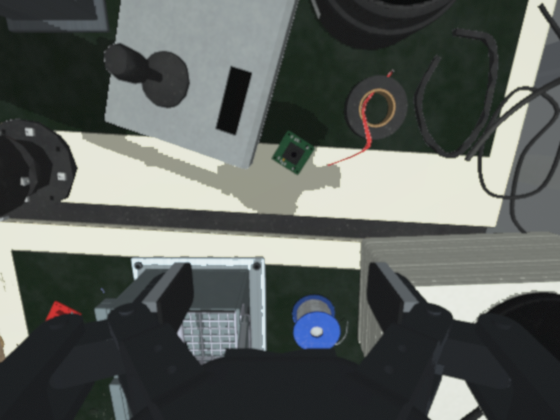

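```bash
python3 - <<'E'
from h import *
for u,v in [(255,165),(300,0),(105,125)]: print(ray("wrist",u,v,.056)[:2].round(4), ray("wrist",u,v,.0)[:2].round(4))
for u,v in [(294,150),(294,155)]: print(ray("wrist",u,v,.026)[:2].round(4))
E
```

```text
[ 0.6395 -0.0954] [ 0.6352 -0.1017]
[0.674  0.0504] [0.6761 0.0714]
[ 0.4921 -0.0652] [ 0.46   -0.0658]
[ 0.6794 -0.08  ]
[ 0.6798 -0.0853]
```

Request:
arm_command:
  steps:
    - [[0, 0, 0.1693], [4, 16, 0], 105]
    - [[0, 0, 0.1693], [4, 16, 0], 105]
    - [[0, 0, 0.1693], [3, 16, 0], 105]
    - [[0, 0, 0.1693], [0, 0, 0], 105]
    - [[0, 0, 0.1693], [0, 0, -30], 105]
    - [[0, 0, 0.1693], [0, 0, -40], 105]
    - [[0, 0, 0], [0, 0, -40], 105]
    - [[0, 0, 0], [0, 0, 0], 105]
    - [[0, 0, 0], [0, 0, 0], 105]

```text
clock: 15.3
position: [0.6798, -0.0833, 0.1049]
ee_rot: [0.002, 0.246, 0.969, 0.0]
contact_force: [-0.1, 0.2, 0.0]
width: 0.0503
```

```bash
python3 - <<'E'
from h import *
s,o=board_pose("wrist",save="pics/w12.png"); print(s["position"],s["ee_rot"],s["width"],s["contact_force"]); [print(x) for x in o]
E
```

```text
[ 0.67982058 -0.08333239  0.10487734] [1.52163602e-03 2.45923061e-01 9.69288155e-01 7.65584035e-05] 0.05029203436108411 [-0.07755537  0.16248982  0.02181355]
(0.7, [256.6, 194.3, 46.7, 42.3], 677.5, -82.6, 36.7, 36.5, np.float64(1.073))
```

View pics/w12.png

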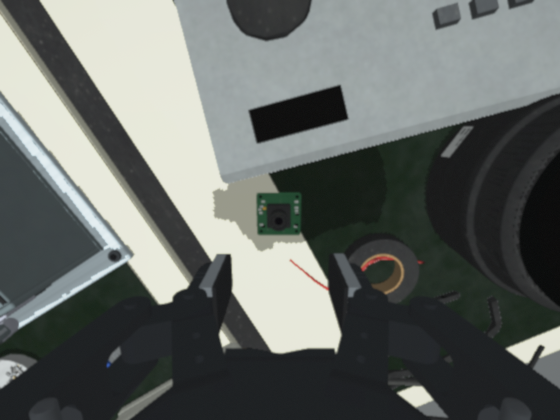

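Request:
arm_command:
  steps:
    - [[0, 0, 0], [-2, 1, -35], 105]
    - [[0, 0, 0], [0, 0, -35], 105]
    - [[0, 0, 0], [0, 0, -20], 105]
    - [[0, 0, 0], [0, 0, -8], 105]
    - [[0, 0, 0], [0, 0, 0], 105]
    - [[0, 0, 0], [0, 0, 0], 255]
    - [[0, 0, 0], [0, 0, 0], 255]
    - [[0, 0, 0], [0, 0, 0], 255]
    - [[0, 0, 0], [0, 0, 0], 255]
  newtons: 40

```text
clock: 16.52
position: [0.6781, -0.082, 0.0064]
ee_rot: [0.001, 0.246, 0.969, 0.0]
contact_force: [0.0, -0.0, 6.5]
width: 0.0188
```

```bash
python3 - <<'E'
from h import *
s,o=board_pose("wrist",save="pics/w13.png"); print(s["position"],s["ee_rot"],s["width"],s["contact_force"]); [print(x) for x in o]
E
```

```text
[ 0.67805493 -0.08196706  0.00635549] [1.42679208e-03 2.45614698e-01 9.69366483e-01 8.00209981e-05] 0.018824865968928243 [ 1.45296595e-02 -2.32144763e-03  6.45693392e+00]
(0.76, [242.0, 233.5, 76.6, 68.8], 667.8, -75.7, 36.6, 14.0, np.float64(1.042))
```

View pics/w13.png

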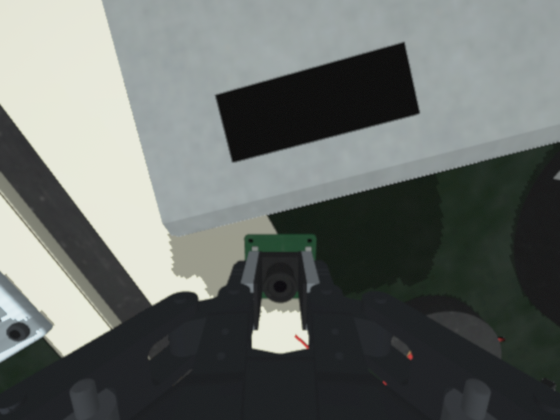

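Request:
arm_command:
  steps:
    - [[0, 0, 0], [0, 0, 20], 255]
    - [[0, 0, 0], [0, 0, 55], 255]
    - [[0, 0, 0], [0, 0, 60], 255]
    - [[0, 0, 0], [0, 0, 35], 255]
    - [[0, 0, 0.1395], [-27, -41, 0], 255]
    - [[0, 0, 0.1395], [-27, -41, 0], 255]
    - [[0, 0, 0.1395], [-27, -41, 0], 255]
    - [[0, 0, 0.1395], [-27, -41, 0], 255]
    - [[0, 0, 0], [-26, -41, 0], 255]
    - [[0, 0, 0], [0, 0, -30], 255]
    - [[0, 0, 0], [0, 0, 0], 255]
    - [[0, 0, 0], [0, 0, 0], 255]

```text
clock: 18.12
position: [0.5435, -0.2865, 0.1453]
ee_rot: [0.0, -0.031, 1.0, -0.0]
contact_force: [0.6, -0.1, -0.1]
width: 0.0185
```

```bash
python3 - <<'E'
from h import *
s=telemetry.get_state();print(s["position"],s["ee_rot"],s["width"],s["contact_force"])
im=imaging.get_image("wrist"); cv2.imwrite("pics/w14.png",im)
im2=imaging.get_image("side"); cv2.imwrite("pics/s14.png",cv2.resize(im2[130:380,210:400],None,fx=3,fy=2.4))
E
```

```text
[ 0.5435079 -0.2864692  0.1453027] [ 2.74732539e-04 -3.11445680e-02  9.99514852e-01 -4.50609749e-05] 0.018471958590109742 [ 0.63467991 -0.06757025 -0.10164292]
```

View pics/w14.png

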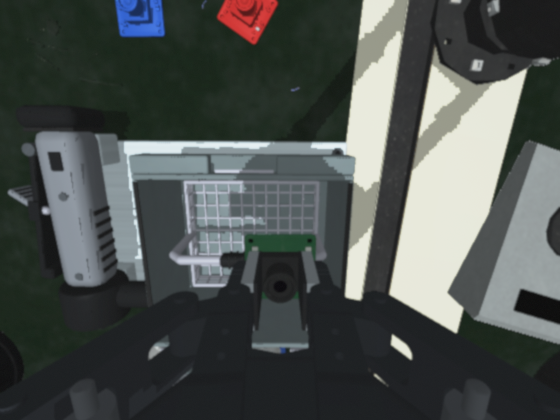

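View pics/s14.png

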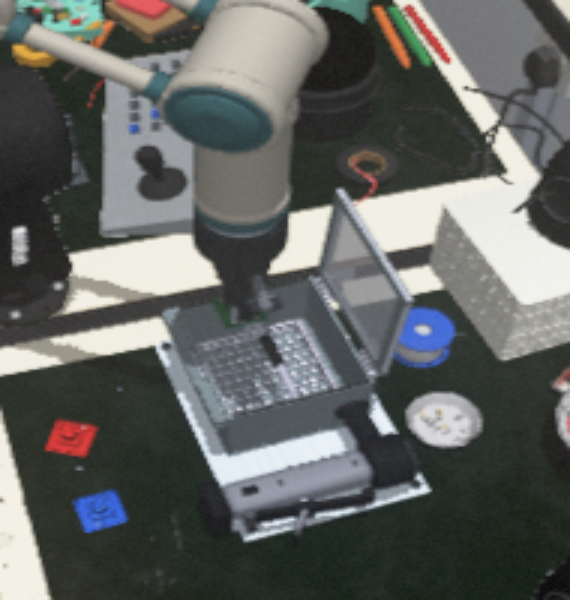

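Request:
arm_command:
  steps:
    - [[0, 0, 0], [-3, 0, -40], 255]
    - [[0, 0, 0], [0, 0, -40], 255]
    - [[0, 0, 0], [0, 0, -25], 255]
    - [[0, 0, 0], [0, 0, -10], 255]
    - [[0, 0, 0], [0, 0, 0], 255]
    - [[0, 0, 0], [0, 0, 0], 155]
    - [[0, 0, 0], [0, 0, 0], 155]
    - [[0, 0, 0], [0, 0, 10], 155]
    - [[0, 0, 0], [0, 0, 40], 155]
    - [[0, 0, 0], [0, 0, 50], 155]
    - [[0, 0, 0], [0, 0, 50], 155]
    - [[0, 0, 0], [0, 0, 20], 155]
    - [[0, 0, 0], [0, 0, 0], 0]

```text
clock: 19.85
position: [0.5417, -0.287, 0.2028]
ee_rot: [0.003, -0.031, 1.0, -0.002]
contact_force: [0.4, -0.5, -1.0]
width: 0.0506
```

```bash
python3 - <<'E'
from h import *
s=telemetry.get_state();print(s["position"],s["ee_rot"],s["width"],s["contact_force"])
im=imaging.get_image("wrist"); cv2.imwrite("pics/w15.png",im)
E
```

```text
[ 0.5416797  -0.28704626  0.20283879] [ 0.00255941 -0.03139951  0.99950195 -0.0018337 ] 0.050606840358225075 [ 0.36449966 -0.49605227 -1.03575841]
```

View pics/w15.png

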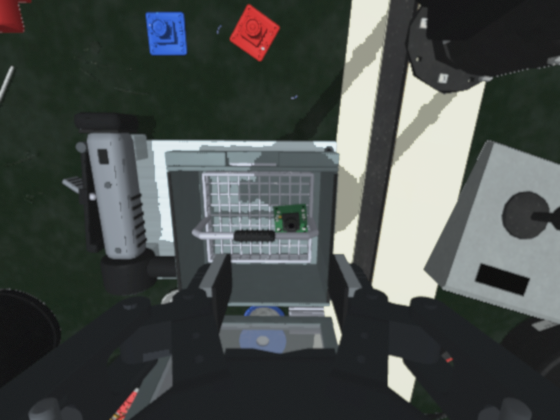

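Request:
arm_command:
  steps:
    - [[0, 0, 0], [15, 20, 40], 0]
    - [[0, 0, 0], [25, 50, 30], 0]
    - [[0, 0, 0], [10, 55, 0], 0]
    - [[0, 0, 0], [0, 58, 0], 0]
    - [[0, 0, 0], [0, 58, 0], 0]
    - [[0, 0, 0], [0, 58, 0], 0]
    - [[0, 0, 0], [-10, 58, 0], 0]
    - [[0, 0, 0], [-20, 58, 0], 0]
    - [[0, 0, 0], [-40, 58, -10], 0]
    - [[0, 0, 0], [-40, 30, -20], 0]
    - [[0, 0, 0], [0, 0, -20], 0]
    - [[0, 0, 0], [0, 0, 0], 0]
    - [[0, 0, 0], [0, 0, 0], 0]

```text
clock: 21.52
position: [0.485, 0.2083, 0.2204]
ee_rot: [-0.0, -0.031, 1.0, -0.0]
contact_force: [0.7, 0.1, 0.7]
width: 0.0851
```

```bash
python3 - <<'E'
from h import *
s,o=board_pose("wrist",save="pics/w16.png"); print(s["position"],s["ee_rot"],s["width"],s["contact_force"]); [print(x) for x in o]
E
```

```text
[0.48496868 0.20834516 0.22036722] [-1.71197343e-04 -3.06721849e-02  9.99529481e-01 -6.49251776e-05] 0.08506372634747637 [0.69792697 0.10348125 0.71498586]
(0.79, [285.1, 131.2, 39.2, 38.3], 432.2, 233.1, 40.0, 39.8, np.float64(1.327))
```

View pics/w16.png

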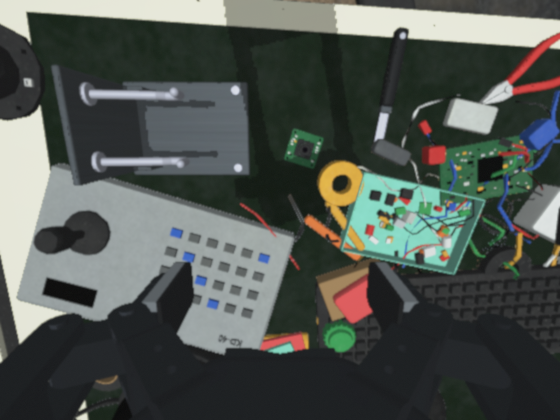

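Request:
arm_command:
  steps:
    - [[0, 0, -0.1705], [-8, 4, 0], 105]
    - [[0, 0, -0.1705], [-8, 4, 0], 105]
    - [[0, 0, -0.1705], [-8, 4, 0], 105]
    - [[0, 0, -0.1705], [-8, 4, 0], 105]
    - [[0, 0, -0.1705], [-8, 4, 0], 105]
    - [[0, 0, -0.1705], [-8, 4, 0], 105]
    - [[0, 0, -0.1705], [-4, 1, 0], 105]
    - [[0, 0, -0.1705], [0, 0, -20], 105]
    - [[0, 0, -0.1705], [0, 0, -30], 105]
    - [[0, 0, -0.1705], [0, 0, -30], 105]
    - [[0, 0, -0.1705], [0, 0, -30], 105]
    - [[0, 0, 0], [0, 0, 0], 105]
    - [[0, 0, 0], [0, 0, 0], 105]

```text
clock: 23.25
position: [0.4338, 0.2337, 0.1117]
ee_rot: [0.0, 0.787, 0.617, 0.001]
contact_force: [0.0, 0.5, -0.2]
width: 0.0501
```

```bash
python3 - <<'E'
from h import *
s,o=board_pose("wrist",save="pics/w17.png"); print(s["position"],s["ee_rot"],2*np.arctan2(s["ee_rot"][2],s["ee_rot"][1]),s["width"],s["contact_force"]); [print(x) for x in o]
E
```

```text
[0.43384629 0.23366479 0.11173509] [3.78012763e-04 7.87058286e-01 6.16877537e-01 1.10253461e-03] 1.329539568524612 0.05007420582457812 [ 0.03286751  0.53594304 -0.16442061]
(0.64, [255.7, 193.9, 46.4, 38.8], 432.5, 233.9, 38.5, 38.4, np.float64(1.348))
```

View pics/w17.png

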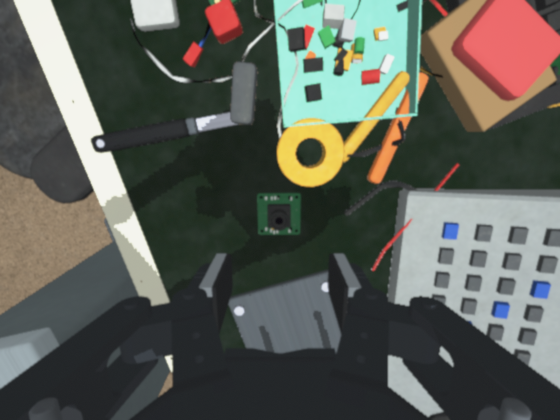

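Request:
arm_command:
  steps:
    - [[0, 0, 0.015], [-1, 0, -35], 105]
    - [[0, 0, 0], [0, 0, -35], 105]
    - [[0, 0, 0], [0, 0, -25], 105]
    - [[0, 0, 0], [0, 0, -9], 105]
    - [[0, 0, 0], [0, 0, 0], 105]
    - [[0, 0, 0], [0, 0, 0], 255]
    - [[0, 0, 0], [0, 0, 0], 255]
    - [[0, 0, 0], [0, 0, 0], 255]
    - [[0, 0, 0], [0, 0, 0], 255]

```text
clock: 24.48
position: [0.4325, 0.2339, 0.0078]
ee_rot: [0.0, 0.783, 0.622, 0.001]
contact_force: [-1.2, -1.4, 6.7]
width: 0.0184
```

```bash
python3 - <<'E'
from h import *
s=telemetry.get_state(); print(s["position"],s["width"],s["contact_force"])
im=imaging.get_image("wrist"); cv2.imwrite("pics/w18.png",im)
E
```

```text
[0.43248038 0.23385292 0.00781893] 0.01839831490075233 [-1.15138391 -1.3946855   6.69869505]
```

View pics/w18.png

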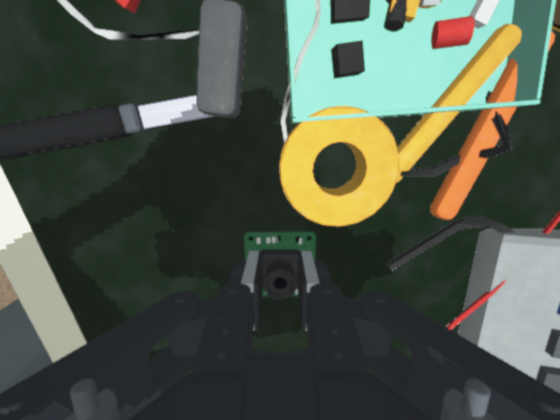

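Request:
arm_command:
  steps:
    - [[0, 0, 0], [0, 0, 25], 255]
    - [[0, 0, 0], [0, 0, 55], 255]
    - [[0, 0, 0], [0, 0, 60], 255]
    - [[0, 0, 0], [0, 0, 60], 255]
    - [[0, 0, 0.1687], [30, -20, 10], 255]
    - [[0, 0, 0.1687], [35, -40, 0], 255]
    - [[0, 0, 0.1687], [35, -50, 0], 255]
    - [[0, 0, 0.1687], [30, -55, 0], 255]
    - [[0, 0, 0.1687], [10, -58, 0], 255]
    - [[0, 0, 0.1687], [0, -58, 0], 255]
    - [[0, 0, 0.1687], [0, -58, 0], 255]
    - [[0, 0, 0.1687], [-5, -58, 0], 255]
    - [[0, 0, 0.1687], [-10, -58, 0], 255]
    - [[0, 0, 0.1687], [-15, -50, 0], 255]
    - [[0, 0, 0.1687], [0, -50, 0], 255]
    - [[0, 0, 0], [0, -14, -30], 255]
    - [[0, 0, 0], [0, 0, -40], 255]
    - [[0, 0, 0], [0, 0, 0], 255]
    - [[0, 0, 0], [0, 0, 0], 255]

```text
clock: 26.9
position: [0.5421, -0.3356, 0.1479]
ee_rot: [0.001, -0.029, 1.0, -0.001]
contact_force: [1.0, -0.3, 0.4]
width: 0.0181
```

```bash
python3 - <<'E'
from h import *
s=telemetry.get_state(); print(s["position"],2*np.arctan2(s["ee_rot"][2],s["ee_rot"][1]),s["width"],s["contact_force"])
im=imaging.get_image("wrist"); cv2.imwrite("pics/w19.png",im)
E
```

```text
[ 0.54209078 -0.33562259  0.14793788] 3.198827732481825 0.018122583241118404 [ 0.96557183 -0.27263384  0.40380392]
```

View pics/w19.png

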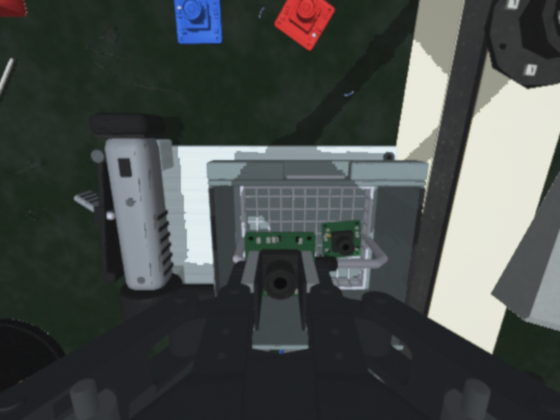

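Request:
arm_command:
  steps:
    - [[0, 0, 0], [0, 0, -45], 255]
    - [[0, 0, 0], [0, 0, -40], 255]
    - [[0, 0, 0], [0, 0, -22], 255]
    - [[0, 0, 0], [0, 0, -10], 255]
    - [[0, 0, 0], [0, 0, 0], 255]
    - [[0, 0, 0], [0, 0, 0], 155]
    - [[0, 0, 0], [0, 0, 0], 155]
    - [[0, 0, 0], [0, 0, 10], 155]
    - [[0, 0, 0], [0, 0, 40], 155]
    - [[0, 0, 0], [0, 0, 50], 155]
    - [[0, 0, 0], [0, 0, 50], 155]
    - [[0, 0, 0], [0, 0, 40], 155]
    - [[0, 0, 0], [0, 0, 40], 255]
    - [[0, 0, 0], [0, 0, 0], 255]

```text
clock: 28.7
position: [0.5437, -0.3366, 0.2664]
ee_rot: [0.005, -0.029, 1.0, -0.004]
contact_force: [0.6, 0.9, 0.6]
width: 0.0004
```

```bash
python3 - <<'E'
from h import *
s=telemetry.get_state(); print(s["position"],s["width"],s["contact_force"])
im=imaging.get_image("wrist"); cv2.imwrite("pics/w20.png",im)
for r in finder.cut_out("wrist","board_a")[:6]:
        m=r["pixels"]; ys,xs=np.nonzero(m); print(round(r["score"],2),r["extent"],m.sum(),ray("wrist",xs.mean(),ys.mean(),0.02)[:2].round(3))
E
```

```text
[ 0.54374021 -0.33659479  0.26636938] 0.00043684084066870015 [0.56287342 0.8884268  0.6195257 ]
0.88 [274.3, 170.0, 31.3, 27.6] 796 [ 0.537 -0.325]
0.83 [313.2, 193.0, 27.5, 19.5] 573 [ 0.562 -0.272]
0.8 [211.4, 32.1, 33.8, 37.2] 1080 [ 0.384 -0.409]
0.65 [277.2, 28.5, 41.8, 43.0] 1056 [ 0.379 -0.323]
0.6 [242.1, 284.3, 147.5, 70.7] 986 [ 0.728 -0.254]
```

View pics/w20.png

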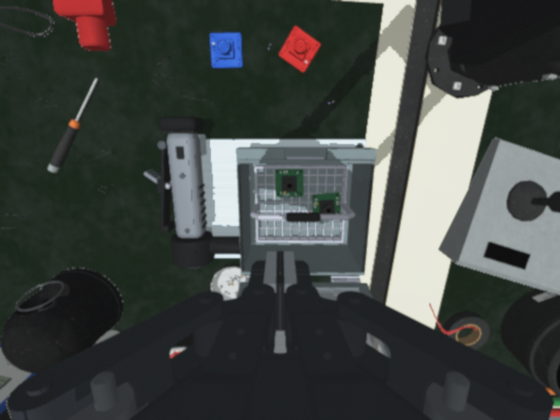

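```bash
python3 - <<'E'
from h import *
im=cv2.imread("pics/w20.png"); a=cv2.resize(im[140:260,230:385],None,fx=5,fy=5,interpolation=cv2.INTER_CUBIC)
cv2.imwrite("pics/w20z.png",a)
E
```

```text
(no output)
```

View pics/w20z.png

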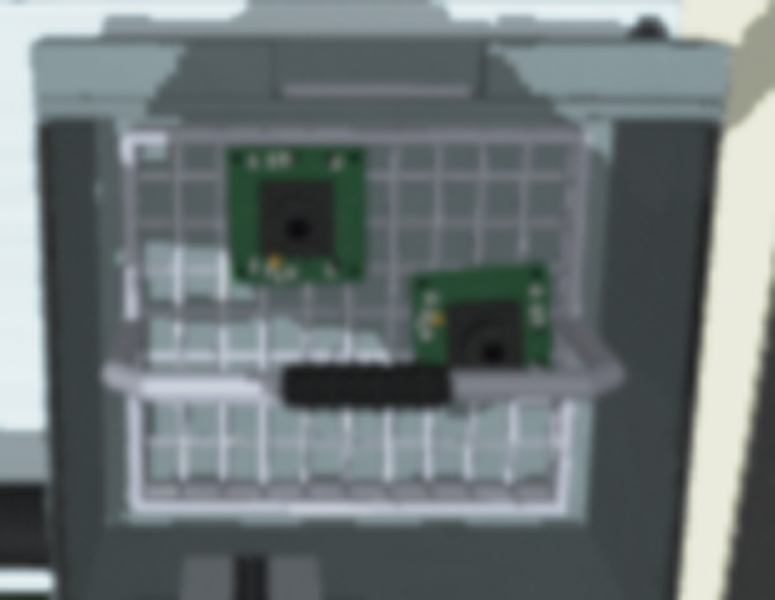

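```bash
python3 - <<'E'
from h import *
for z in (.4,.45,.5,.55,.6): print(z,proj("side",(.568,-.195,z)).round())
print(telemetry.get_state()["qpos"].round(3))
E
```

```text
0.4 [289. 162.]
0.45 [289. 146.]
0.5 [290. 129.]
0.55 [290. 111.]
0.6 [290.  91.]
[-0.663  0.355  1.314  0.     1.47  -2.292]
```

```bash
python3 - <<'E'
from h import *
d=np.load("w10.npz"); c=(d["K"],d["R"],d["t"])
for z in (.05,.1,.15,.2): print(z,ray("",447,90,z,c)[:2].round(3),ray("",470,245,z,c)[:2].round(3),ray("",488,75,z,c)[:2].round(3))
for y in (-.2,-.25,-.3,-.35): print(y,proj("top",(.65,y,.68)).round())
im=cv2.imread("pics/side1.png"); cv2.imwrite("pics/sb.png",cv2.resize(im[150:350,250:470],None,fx=3.5,fy=3))
for z in (0,.05,.1,.15): print(z,ray("side",360,230,z)[:2].round(3),ray("side",375,278,z)[:2].round(3))
E
```

```text
0.05 [ 0.741 -0.189] [ 0.808 -0.363] [ 0.781 -0.172]
0.1 [ 0.715 -0.197] [ 0.772 -0.345] [ 0.749 -0.182]
0.15 [ 0.689 -0.205] [ 0.736 -0.327] [ 0.717 -0.193]
0.2 [ 0.662 -0.213] [ 0.699 -0.309] [ 0.685 -0.203]
-0.2 [364.  84.]
-0.25 [399.  84.]
-0.3 [433.  85.]
-0.35 [467.  85.]
0 [ 0.808 -0.165] [ 0.787 -0.333]
0.05 [ 0.789 -0.197] [ 0.768 -0.358]
0.1 [ 0.769 -0.228] [ 0.75  -0.382]
0.15 [ 0.75 -0.26] [ 0.731 -0.407]
```

View pics/sb.png

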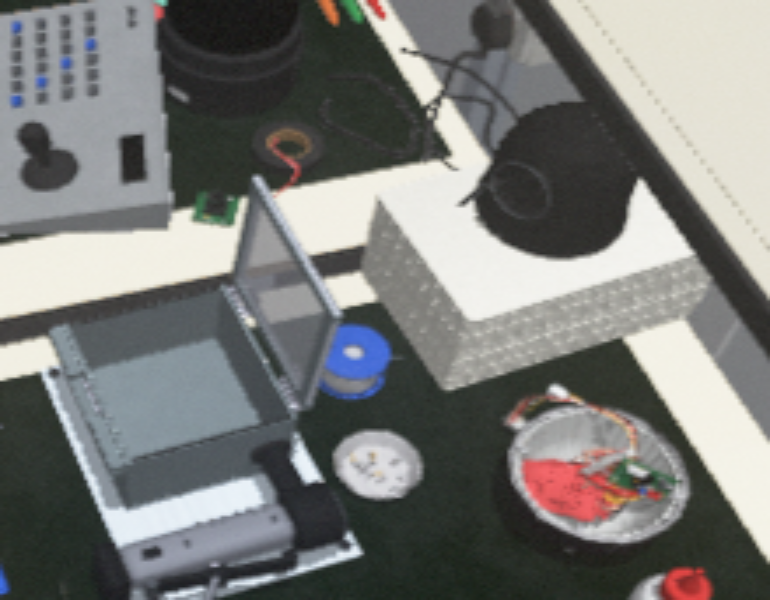

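Request:
arm_command:
  steps:
    - [[0, 0, 0], [5, 45, -10], 255]
    - [[0, 0, 0], [5, 45, -10], 255]
    - [[0, 0, 0], [10, 45, -10], 255]
    - [[0, 0, 0], [20, 45, -10], 255]
    - [[0, 0, 0], [50, 0, -10], 255]
    - [[0, 0, 0], [50, 0, 0], 255]
    - [[0, 0, 0], [0, 0, 0], 255]
    - [[0, 0, 0], [0, 0, 0], 255]

```text
clock: 29.8
position: [0.6803, -0.155, 0.208]
ee_rot: [-0.002, -0.029, 1.0, 0.001]
contact_force: [-0.3, -0.0, 0.3]
width: 0.0002
```

```bash
python3 - <<'E'
from h import *
s=telemetry.get_state(); print(s["position"],s["qpos"].round(3),s["contact_force"])
im=imaging.get_image("side"); cv2.imwrite("pics/s21.png",im)
E
```

```text
[ 0.6803369  -0.15499805  0.20803296] [-0.324  0.476  1.248 -0.     1.421 -1.952] [-0.25686079 -0.04090712  0.28918608]
```

View pics/s21.png

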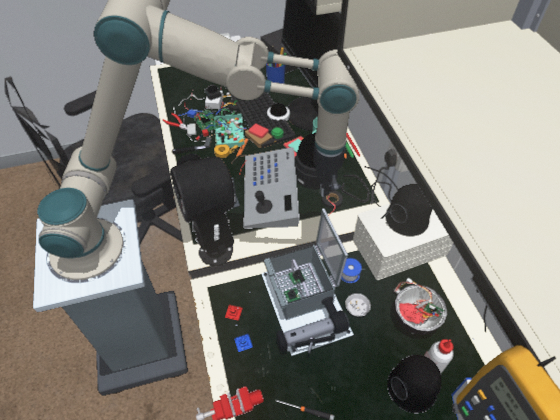

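Request:
arm_command:
  steps:
    - [[0, 0, 0], [4, -40, 5], 255]
    - [[0, 0, 0], [0, -40, 0], 255]
    - [[0, 0, 0], [0, -23, 0], 255]
    - [[0, 0, 0], [0, 0, 0], 255]
    - [[0, 0, 0], [-14, -1, 5], 255]
    - [[0, 0, 0], [-14, -1, 5], 255]
    - [[0, 0, 0], [-12, -1, 0], 255]
    - [[0, 0, 0], [-12, -1, -2], 255]
    - [[0, 0, 0], [-12, -1, -2], 255]
    - [[0, 0, 0], [-12, -1, -4], 255]
    - [[0, 0, 0], [-12, -1, -4], 255]
    - [[0, 0, 0], [0, 0, 0], 255]

```text
clock: 31.35
position: [0.5959, -0.2656, 0.2119]
ee_rot: [-0.001, -0.028, 1.0, 0.0]
contact_force: [0.5, 0.1, 0.5]
width: -0.0001
```

```bash
python3 - <<'E'
from h import *
s=telemetry.get_state(); print(s["position"],s["contact_force"])
im=imaging.get_image("side"); cv2.imwrite("pics/s22.png",cv2.resize(im[130:380,210:400],None,fx=3,fy=2.4))
E
```

```text
[ 0.5958527  -0.26558543  0.21188799] [0.49740144 0.08086322 0.48206826]
```

View pics/s22.png

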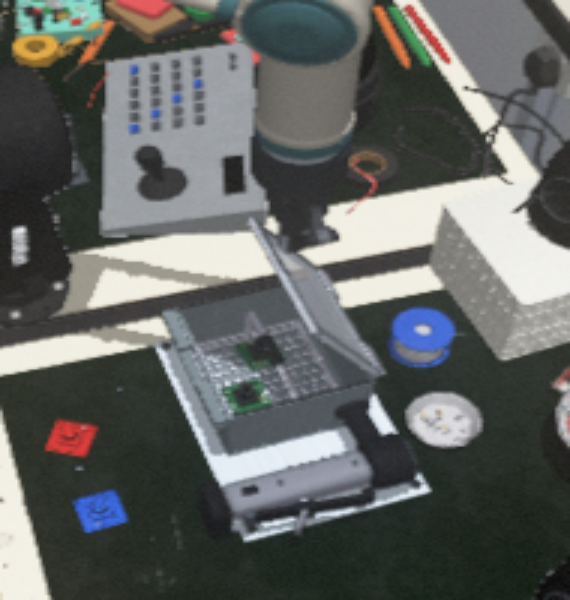

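Request:
arm_command:
  steps:
    - [[0, 0, 0], [-11, -1, -6], 255]
    - [[0, 0, 0], [-11, -1, -7], 255]
    - [[0, 0, 0], [-9, 0, -8], 255]
    - [[0, 0, 0], [-9, 0, -9], 255]
    - [[0, 0, 0], [-7, -1, -10], 255]
    - [[0, 0, 0], [-8, 0, -10], 255]
    - [[0, 0, 0], [-5, 0, -11], 255]
    - [[0, 0, 0], [-5, 0, -12], 255]
    - [[0, 0, 0], [-3, 0, -10], 255]
    - [[0, 0, 0], [-3, 0, -10], 255]
    - [[0, 0, 0], [0, 0, -7], 255]
    - [[0, 0, 0], [0, 0, 0], 255]

```text
clock: 32.9
position: [0.5261, -0.268, 0.1118]
ee_rot: [-0.001, -0.028, 1.0, 0.001]
contact_force: [-0.4, -0.2, -0.1]
width: -0.0002
```

```bash
python3 - <<'E'
from h import *
s=telemetry.get_state(); print(s["position"],s["contact_force"])
im=imaging.get_image("side"); cv2.imwrite("pics/s23.png",cv2.resize(im[130:380,210:400],None,fx=3,fy=2.4))
E
```

```text
[ 0.52609699 -0.26803035  0.11177008] [-0.43663102 -0.22988042 -0.1098495 ]
```

View pics/s23.png

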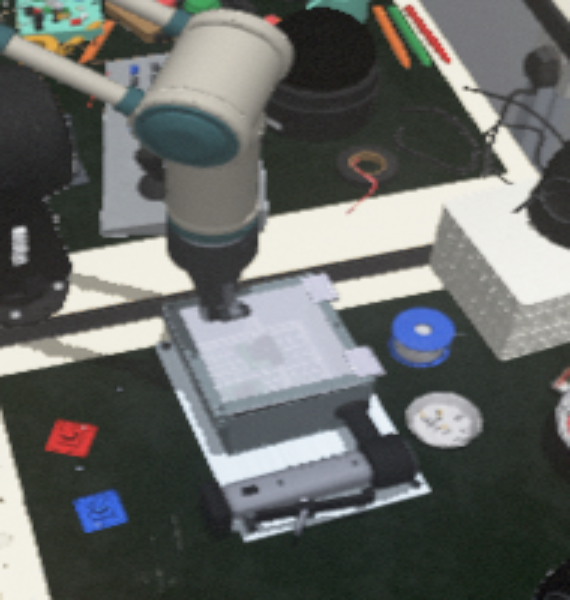

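Request:
arm_command:
  steps:
    - [[0, 0, 0], [0, 0, 8], 255]
    - [[0, 0, 0], [-11, -23, 0], 255]
    - [[0, 0, 0], [-11, -23, 0], 255]
    - [[0, 0, 0], [0, 0, -8], 255]
    - [[0, 0, 0], [0, 0, -4], 255]
    - [[0, 0, 0], [0, 0, -3], 255]
    - [[0, 0, 0], [0, 0, -2], 255]
    - [[0, 0, 0], [0, 0, -1], 255]
    - [[0, 0, 0], [0, 0, 0], 255]

```text
clock: 34.08
position: [0.5046, -0.3136, 0.1039]
ee_rot: [0.0, -0.029, 1.0, 0.0]
contact_force: [-1.9, 2.3, 7.7]
width: -0.0001
```

Request:
arm_command:
  steps:
    - [[0, 0, 0], [0, 0, -2], 255]
    - [[0, 0, 0], [0, 0, 0], 255]
    - [[0, 0, 0], [0, 0, 40], 255]
    - [[0, 0, 0], [0, -40, 50], 255]
    - [[0, 0, 0], [0, -55, 0], 255]
    - [[0, 0, 0], [0, -55, 0], 255]
    - [[0, 0, 0], [-4, -45, 0], 255]
    - [[0, 0, 0], [0, 0, 0], 255]
    - [[0, 0, 0], [0, 0, 0], 255]

```text
clock: 35.2
position: [0.5005, -0.5075, 0.1888]
ee_rot: [-0.0, -0.028, 1.0, 0.001]
contact_force: [-0.2, 0.2, 0.5]
width: -0.0002
```

```bash
python3 - <<'E'
from h import *
from fit import S2W
s=telemetry.get_state(); print(s["position"],s["contact_force"])
im=imaging.get_image("wrist"); cv2.imwrite("pics/w24.png",im); c=P("wrist"); np.savez("w24.npz",K=c[0],R=c[1],t=c[2])
p=(.5685,-.31,.06)
for n,X in [("tip0",(-48,-189,62.5)),("piv",(-32,-168,62.5)),("hinge",(-80,-162,64)),("pad",(8,-176,64)),("lidFL",(-79,73,104)),("lidFR",(-79,-73,104)),("fanR",(34,-168,52)),("tail",(-111,-141,69))]: print(n,proj("wrist",S2W(p,X),c).round())
im2=imaging.get_image("side"); cv2.imwrite("pics/s24.png",cv2.resize(im2[130:380,210:400],None,fx=3,fy=2.4))
E
```

```text
[ 0.50054431 -0.50749635  0.18880043] [-0.16132675  0.24356121  0.53521897]
tip0 [283. 240.]
piv [305. 255.]
hinge [312. 208.]
pad [296. 291.]
lidFL [607. 221.]
lidFR [427. 221.]
fanR [302. 307.]
tail [337. 176.]
```

View pics/w24.png

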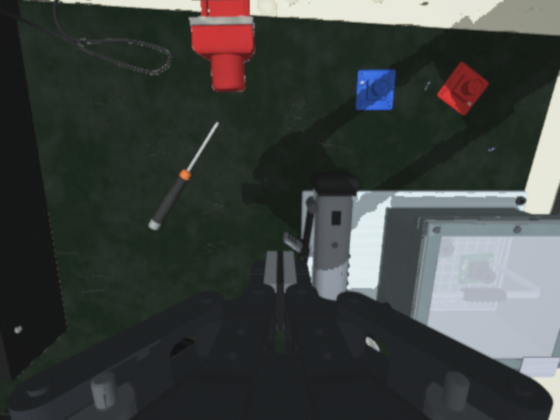

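View pics/s24.png

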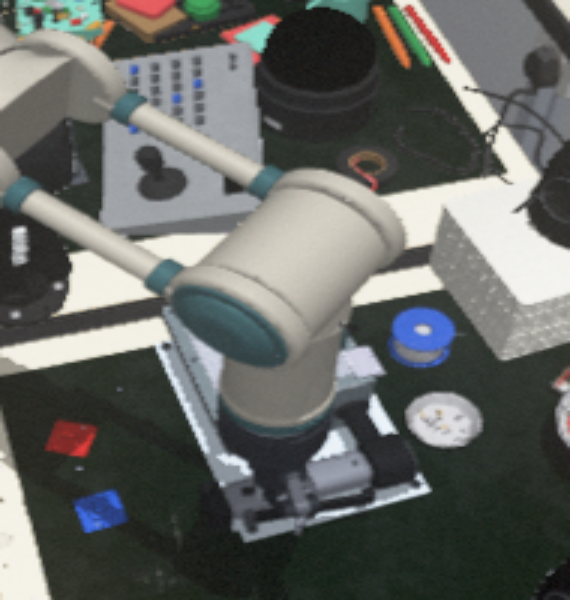

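Request:
arm_command:
  steps:
    - [[0, 0, 0], [0, -2, -50], 255]
    - [[0, 0, 0], [0, 0, -50], 255]
    - [[0, 0, 0], [0, 0, -44], 255]
    - [[0, 0, 0], [0, 0, 0], 255]
    - [[0, 0, 0], [8, 0.5, 0], 255]
    - [[0, 0, 0], [8, 0.5, 0], 255]
    - [[0, 0, 0], [8, 0.5, 0], 255]
    - [[0, 0, 0], [8, 0.5, 0], 255]
    - [[0, 0, 0], [6, 0.3, 0], 255]
    - [[0, 0, 0], [4, 0.2, 0], 255]
    - [[0, 0, 0], [0, 0, 0], 255]

```text
clock: 36.67
position: [0.5438, -0.5114, 0.0472]
ee_rot: [0.001, -0.029, 1.0, -0.004]
contact_force: [-0.4, -5.3, -0.5]
width: -0.0
```

```bash
python3 - <<'E'
from h import *
from fit import S2W
s=telemetry.get_state(); print(s["position"],s["contact_force"])
w=s["position"]; dx,dy=w[0]-.5685,w[1]+.31; c,si=np.cos(.06),np.sin(.06); print("st",dx*c+dy*si,-dx*si+dy*c)
im=imaging.get_image("wrist"); cv2.imwrite("pics/w25.png",im)
E
```

```text
[ 0.54378747 -0.511421    0.04715349] [-0.38870192 -5.3467246  -0.51832089]
st -0.03674606996972174 -0.19957669061227723
```

View pics/w25.png

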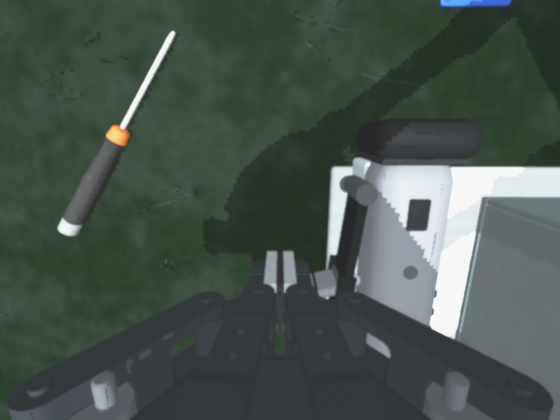

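Request:
arm_command:
  steps:
    - [[0, 0, 0], [0, -10, 0], 255]
    - [[0, 0, 0], [-21, 0, 0], 255]
    - [[0, 0, 0], [-21, 0, -2], 255]
    - [[0, 0, 0], [0, 7, 0], 255]
    - [[0, 0, 0], [0, 7, 0], 255]
    - [[0, 0, 0], [0, 0, 0], 255]
    - [[0, 0, 0], [0, 0, 0], 255]

```text
clock: 37.6
position: [0.5013, -0.5038, 0.0435]
ee_rot: [0.0, -0.029, 1.0, -0.0]
contact_force: [0.1, -1.0, 0.0]
width: -0.0003
```

```bash
cat >> h.py <<'E'
def st(w,p=(.5685,-.31,.06)):
    dx,dy=w[0]-p[0],w[1]-p[1]; c,s=np.cos(p[2]),np.sin(p[2]); return np.round([1000*(dx*c+dy*s),1000*(-dx*s+dy*c),1000*w[2]],1)
E
python3 - <<'E'
from h import *
s=telemetry.get_state(); print(s["position"],s["contact_force"],st(s["position"]))
im=imaging.get_image("wrist"); cv2.imwrite("pics/w26.png",im)
E
```

```text
[ 0.50129498 -0.50379098  0.04347306] [ 0.08009916 -1.00903897  0.03326758] [ -78.7 -189.4   43.5]
```

View pics/w26.png

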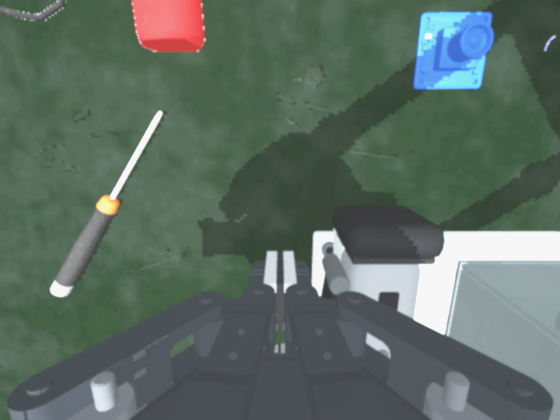

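Request:
arm_command:
  steps:
    - [[0, 0, 0], [8, 1, 0], 255]
    - [[0, 0, 0], [8, 1, 0], 255]
    - [[0, 0, 0], [8, 0.5, 0], 255]
    - [[0, 0, 0], [8, 0.5, 0], 255]
    - [[0, 0, 0], [6, 0.3, 0], 255]
    - [[0, 0, 0], [5, 0.3, 0], 255]
    - [[0, 0, 0], [4, 0.2, 0], 255]
    - [[0, 0, 0], [0, 0, 0], 255]

```text
clock: 38.65
position: [0.5446, -0.5006, 0.0429]
ee_rot: [-0.003, -0.029, 1.0, 0.0]
contact_force: [-7.7, -0.5, 0.6]
width: 0.0002
```

```bash
python3 - <<'E'
from h import *
s=telemetry.get_state(); print(s["position"],s["contact_force"],st(s["position"]))
im=imaging.get_image("wrist"); cv2.imwrite("pics/w27.png",im)
E
```

```text
[ 0.54462617 -0.50055041  0.04292184] [-7.67809165 -0.4665267   0.6055944 ] [ -35.3 -188.8   42.9]
```

View pics/w27.png

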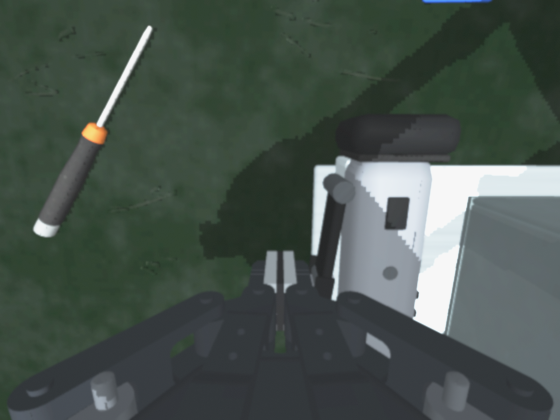

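Request:
arm_command:
  steps:
    - [[0, 0, 0], [-15, -2, 0], 255]
    - [[0, 0, 0], [-15, -4, 0], 255]
    - [[0, 0, 0], [0, 0, 50], 255]
    - [[0, 0, 0], [0, 0, 60], 200]
    - [[0, 0, 0], [-10, 0, 50], 100]
    - [[0, 0, 0], [-20, 0, 30], 0]
    - [[0, 0, 0], [0, 0, 0], 0]

```text
clock: 39.58
position: [0.4869, -0.5077, 0.2375]
ee_rot: [0.002, -0.028, 1.0, -0.003]
contact_force: [-0.3, -0.4, -0.9]
width: 0.072
```

```bash
python3 - <<'E'
from h import *
from fit import S2W
s=telemetry.get_state(); print(s["position"],s["contact_force"],st(s["position"]))
im=imaging.get_image("wrist"); c=P("wrist"); cv2.imwrite("pics/w28.png",im)
p=(.5685,-.31,.06)
for n,X in [("tip0",(-48,-189,62.5)),("tip1.4",(-15,-187,62.5)),("piv",(-32,-168,62.5)),("pad",(8,-176,64))]: print(n,proj("wrist",S2W(p,X),c).round())
u,v=proj("wrist",S2W(p,(-32,-168,62)),c).astype(int); print(u,v)
cv2.imwrite("pics/w28z.png",cv2.resize(im[max(v-60,0):v+60,u-80:u+80],None,fx=5,fy=5,interpolation=cv2.INTER_CUBIC))
E
```

```text
[ 0.48687908 -0.50768305  0.23746197] [-0.28344372 -0.40645591 -0.87035436] [ -93.3 -192.4  237.5]
tip0 [283. 236.]
tip1.4 [284. 263.]
piv [301. 249.]
pad [294. 281.]
300 249
```

View pics/w28z.png

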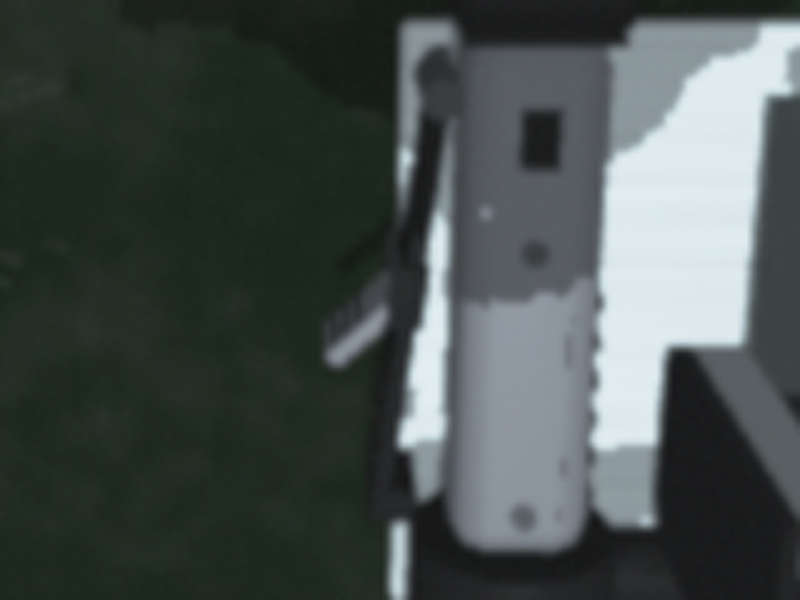

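Request:
arm_command:
  steps:
    - [[0, 0, 0], [33, 18, 0], 0]
    - [[0, 0, 0], [33, 18, 0], 0]
    - [[0, 0, 0], [33, 18, -30], 0]
    - [[0, 0, 0], [0, 0, -50], 0]
    - [[0, 0, 0], [0, 0, -40], 0]
    - [[0, 0, 0], [0, 0, 0], 0]
    - [[0, 0, 0], [0, 0, 0], 0]
  newtons: 35

```text
clock: 40.5
position: [0.587, -0.4525, 0.1137]
ee_rot: [0.0, -0.028, 1.0, -0.0]
contact_force: [-0.2, -1.2, 0.4]
width: 0.0855
```

```bash
python3 - <<'E'
from h import *
s=telemetry.get_state(); print(s["position"],s["contact_force"],st(s["position"]),s["width"])
im=imaging.get_image("wrist"); cv2.imwrite("pics/w29.png",im)
im2=imaging.get_image("side"); cv2.imwrite("pics/s29.png",cv2.resize(im2[180:380,220:400],None,fx=3,fy=3))
E
```

```text
[ 0.5869654  -0.45253153  0.11370739] [-0.22667595 -1.21110332  0.40686825] [   9.9 -143.4  113.7] 0.08548957709051319
```

View pics/w29.png

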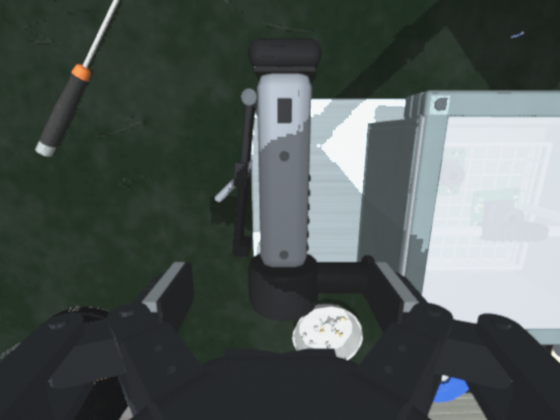

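View pics/s29.png

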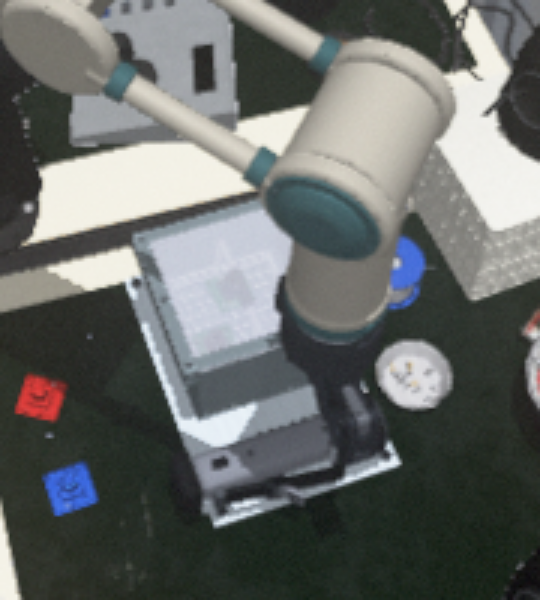

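Request:
arm_command:
  steps:
    - [[0, 0, 0], [-1, -1, -30], 0]
    - [[0, 0, 0], [0, 0, -30], 0]
    - [[0, 0, 0], [0, 0, -20], 0]
    - [[0, 0, 0], [0, 0, 0], 0]
    - [[0, 0, 0], [0, 0, 0], 60]
    - [[0, 0, 0], [0, 0, 0], 60]
  newtons: 35

```text
clock: 41.35
position: [0.5859, -0.4534, 0.0348]
ee_rot: [0.001, -0.028, 1.0, -0.001]
contact_force: [-0.7, -0.1, 0.2]
width: 0.0654
```

```bash
python3 - <<'E'
from h import *
s=telemetry.get_state(); print(s["position"],s["contact_force"],st(s["position"]),s["width"])
im=imaging.get_image("wrist"); cv2.imwrite("pics/w30.png",im)
E
```

```text
[ 0.58594121 -0.45344761  0.03479395] [-0.73312359 -0.14843049  0.19977689] [   8.8 -144.2   34.8] 0.06540500584176814
```

View pics/w30.png

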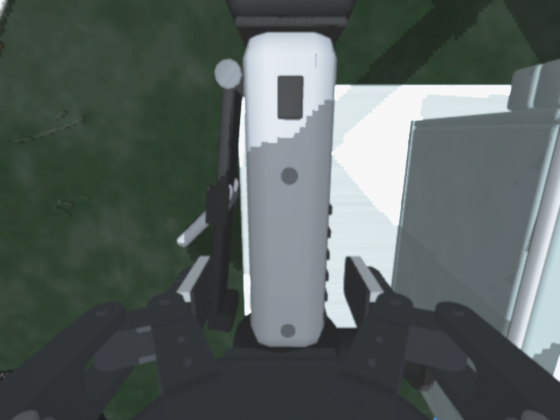

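Request:
arm_command:
  steps:
    - [[0, 0, 0], [0, 0, 0], 120]
    - [[0, 0, 0], [0, 0, 0], 255]
    - [[0, 0, 0], [0, 0, 0], 255]
    - [[0, 0, 0], [0, 0, 0], 255]
    - [[0, 0, 0], [0, 0, 0], 255]
    - [[0, 0, 0], [0, 0, 0], 255]
  newtons: 35

```text
clock: 42.15
position: [0.5863, -0.453, 0.0357]
ee_rot: [0.001, -0.029, 1.0, -0.0]
contact_force: [-0.7, 0.9, 8.8]
width: 0.0394
```

```bash
python3 - <<'E'
from h import *
s=telemetry.get_state(); print(s["position"],s["contact_force"],st(s["position"]),s["width"])
im=imaging.get_image("wrist"); cv2.imwrite("pics/w31.png",im)
E
```

```text
[ 0.58633925 -0.45299126  0.03573276] [-0.67137453  0.88555627  8.77675516] [   9.2 -143.8   35.7] 0.03944993428593179
```

View pics/w31.png

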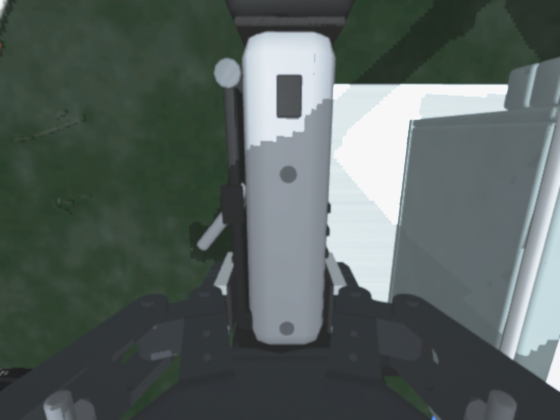

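Request:
arm_command:
  steps:
    - [[0, 0, 0], [0, 0, 0], 255]
    - [[0, 0, 0], [0, 0, 0], 255]
    - [[0, 0, 0], [0, 0, 0], 255]
    - [[0, 0, 0], [0, 0, 0], 255]
    - [[0, 0, 0], [0, 0, 0], 255]
    - [[0, 0, 0], [0, 0, 0], 255]
    - [[0, 0, 0], [0, 0, 0], 255]
    - [[0, 0, 0], [0, 0, 0], 255]
    - [[0, 0, 0], [0, 0, 0], 255]
    - [[0, 0, 0], [0, 0, 0], 255]
    - [[0, 0, 0], [0, 0, 0], 255]
    - [[0, 0, 0], [0, 0, 0], 255]
    - [[0, 0, 0], [0, 0, 0], 40]
    - [[0, 0, 0], [0, 0, 0], 40]
    - [[0, 0, 0], [0, 0, 0], 40]
    - [[0, 0, 0], [0, 0, 30], 40]
    - [[0, 0, 0], [0, 0, 50], 0]
    - [[0, 0, 0], [0, 0, 0], 0]

```text
clock: 44.45
position: [0.5878, -0.4545, 0.1185]
ee_rot: [0.003, -0.029, 1.0, -0.003]
contact_force: [0.7, -0.3, 0.1]
width: 0.0855
```

```bash
python3 - <<'E'
from h import *
s=telemetry.get_state(); print(s["position"],s["contact_force"],st(s["position"]),s["width"])
im=imaging.get_image("wrist"); cv2.imwrite("pics/w32.png",im)
E
```

```text
[ 0.58777967 -0.45448568  0.11852926] [ 0.68295315 -0.28565051  0.09995636] [  10.6 -145.4  118.5] 0.08549807475490473
```

View pics/w32.png

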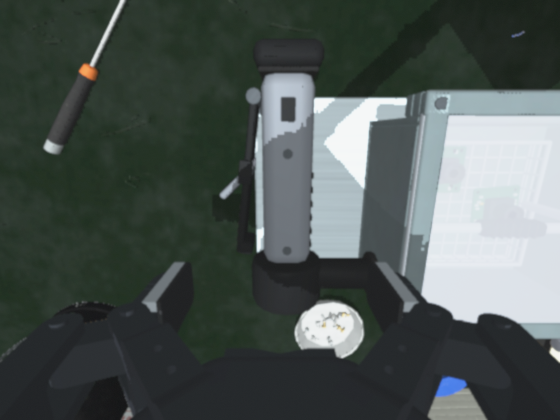

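Request:
arm_command:
  steps:
    - [[0, 0, 0], [0, -23, 0], 255]
    - [[0, 0, 0], [0, -23, 0], 255]
    - [[0, 0, 0], [0, 0, 0], 255]
    - [[0, 0, 0], [0, 0, -30], 255]
    - [[0, 0, 0], [0, 0, -45], 255]
    - [[0, 0, 0], [0, 0, 0], 255]
    - [[0, 0, 0], [0, 0, 0], 255]

```text
clock: 45.38
position: [0.5852, -0.499, 0.0387]
ee_rot: [-0.0, -0.029, 1.0, 0.0]
contact_force: [-0.6, -1.1, -0.6]
width: 0.0
```

```bash
python3 - <<'E'
from h import *
s=telemetry.get_state(); print(s["position"],s["contact_force"],st(s["position"]),s["width"])
im=imaging.get_image("wrist"); cv2.imwrite("pics/w33.png",im)
E
```

```text
[ 0.58523386 -0.49904392  0.03865112] [-0.55110985 -1.05617285 -0.64330897] [   5.4 -189.7   38.7] 2.3635695242962725e-05
```

View pics/w33.png

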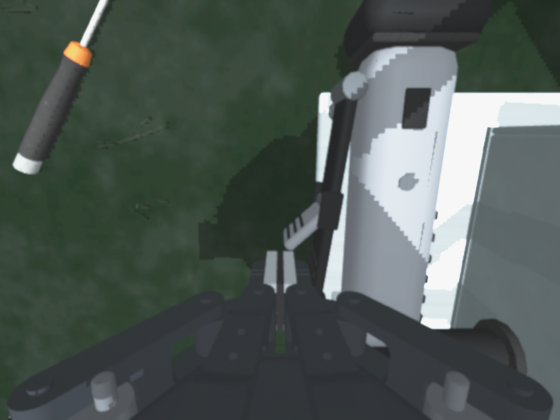

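Request:
arm_command:
  steps:
    - [[0, 0, 0], [-6, 0, 3], 255]
    - [[0, 0, 0], [-7, 0, 0], 255]
    - [[0, 0, 0], [-7, 0, 0], 255]
    - [[0, 0, 0], [-7, 0, 0], 255]
    - [[0, 0, 0], [-6, 0, 0], 255]
    - [[0, 0, 0], [-5, 0, 0], 255]
    - [[0, 0, 0], [-3, 0, 0], 255]
    - [[0, 0, 0], [0, 0, 0], 255]

```text
clock: 46.42
position: [0.5515, -0.4994, 0.043]
ee_rot: [0.007, -0.027, 1.0, -0.002]
contact_force: [16.4, -0.5, -0.2]
width: 0.0002
```

```bash
python3 - <<'E'
from h import *
s=telemetry.get_state(); print(s["position"],s["contact_force"],st(s["position"]),s["width"])
im=imaging.get_image("wrist"); cv2.imwrite("pics/w34.png",im)
E
```

```text
[ 0.55150316 -0.49937786  0.0429861 ] [16.39188176 -0.47601343 -0.18727792] [ -28.3 -188.    43. ] 0.0002172039812788461
```

View pics/w34.png

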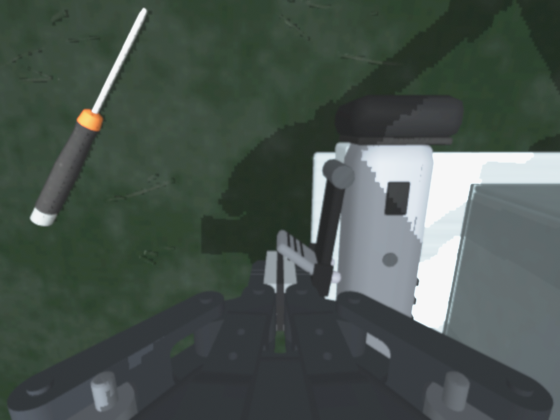

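Request:
arm_command:
  steps:
    - [[0, 0, 0], [12, -3, 0], 255]
    - [[0, 0, 0], [0, 0, 40], 255]
    - [[0, 0, 0], [0, 0, 55], 200]
    - [[0, 0, 0], [-20, 10, 55], 100]
    - [[0, 0, 0], [-30, 30, 50], 0]
    - [[0, 0, 0], [0, 0, 0], 0]

```text
clock: 47.22
position: [0.5063, -0.4627, 0.2444]
ee_rot: [0.001, -0.028, 1.0, -0.002]
contact_force: [0.2, -0.1, -0.8]
width: 0.0718
```

```bash
python3 - <<'E'
from h import *
s=telemetry.get_state(); print(s["position"],s["contact_force"],st(s["position"]),s["width"])
im=imaging.get_image("wrist"); cv2.imwrite("pics/w35.png",im)
cv2.imwrite("pics/w35z.png",cv2.resize(im[150:330,200:420],None,fx=3.5,fy=3.3,interpolation=cv2.INTER_CUBIC))
im2=imaging.get_image("top"); cv2.imwrite("pics/t35.png",im2)
for n in ("top",):
  for th in ("pry_tool","screw_dish","solder_spool","tape_roll"):
    for r in finder.cut_out(n,th)[:2]:
        m=r["pixels"]; ys,xs=np.nonzero(m); print(n,th,round(r["score"],2),r["extent"],ray(n,xs.mean(),ys.mean(),0.01)[:2].round(3))
E
```

```text
[ 0.506298   -0.462702    0.24439893] [ 0.21262993 -0.11364402 -0.77830766] [ -71.2 -148.7  244.4] 0.07183016070228655
top pry_tool 0.49 [199.3, 239.5, 48.6, 38.7] [0.42  0.099]
top pry_tool 0.46 [140.8, 258.5, 7.2, 39.6] [0.357 0.326]
top screw_dish 0.59 [379.6, 156.0, 21.4, 21.6] [ 0.707 -0.397]
top solder_spool 0.71 [346.6, 147.8, 22.4, 24.8] [ 0.728 -0.297]
top tape_roll 0.58 [256.8, 132.6, 22.3, 25.4] [ 0.767 -0.026]
```

View pics/w35z.png

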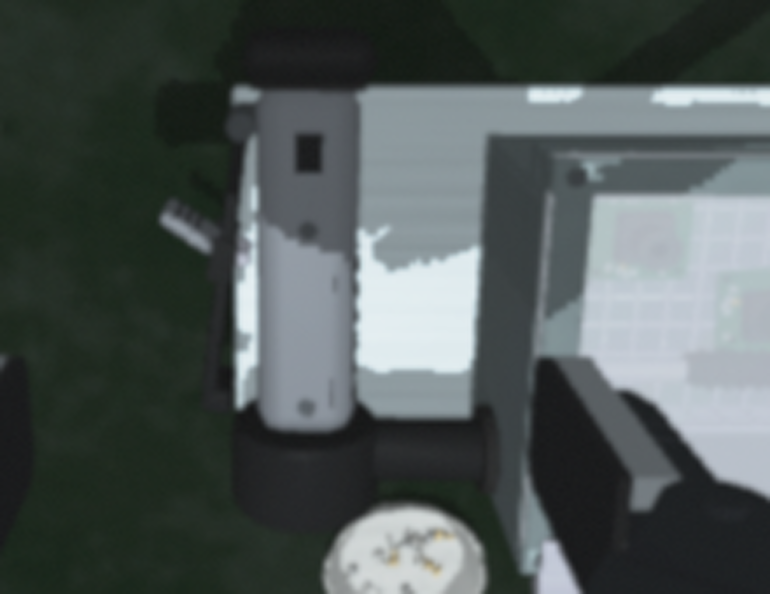

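View pics/t35.png

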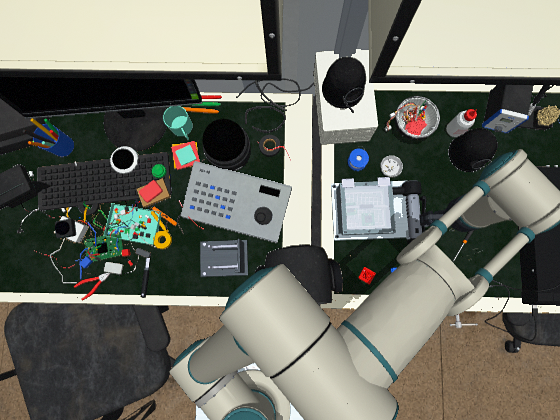

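Request:
arm_command:
  steps:
    - [[0, 0, 0], [20, 45, 30], 0]
    - [[0, 0, 0], [25, 55, 0], 0]
    - [[0, 0, 0], [25, 58, 0], 0]
    - [[0, 0, 0], [5, 58, 0], 0]
    - [[0, 0, 0], [0, 58, 0], 0]
    - [[0, 0, 0], [0, 58, 0], 0]
    - [[0, 0, 0], [0, 58, 0], 0]
    - [[0, 0, 0], [0, 58, 0], 0]
    - [[0, 0, 0], [-5, 58, 0], 0]
    - [[0, 0, 0], [-20, 58, 0], 0]
    - [[0, 0, 0], [-35, 58, 0], 0]
    - [[0, 0, 0], [-35, 50, -20], 0]
    - [[0, 0, 0], [-35, 45, -20], 0]
    - [[0, 0, 0], [-30, 40, -20], 0]
    - [[0, 0, 0], [0, 0, 0], 0]
    - [[0, 0, 0], [0, 0, 0], 0]

```text
clock: 49.52
position: [0.4268, 0.2869, 0.209]
ee_rot: [-0.0, -0.029, 1.0, -0.001]
contact_force: [1.1, -0.4, 0.1]
width: 0.0854
```

```bash
python3 - <<'E'
from h import *
s=telemetry.get_state(); print(s["position"],s["contact_force"],2*np.arctan2(s["ee_rot"][2],s["ee_rot"][1]),s["width"])
c=P("wrist");im=imaging.get_image("wrist"); cv2.imwrite("pics/w36.png",im);np.savez("w36.npz",K=c[0],R=c[1],t=c[2])
for r in finder.cut_out("wrist","pry_tool")[:3]:
    ys,xs=np.nonzero(r["pixels"]); W=np.array([ray("",u,v,.0075,c)[:2] for u,v in zip(xs,ys)])
    print(round(r["score"],2),r["extent"],cv2.minAreaRect((W*1000).astype(np.float32)))
E
```

```text
[0.42678814 0.28688445 0.20896808] [ 1.12697719 -0.42692582  0.12938289] 3.199300192172729 0.08543268880932588
0.95 [302.6, 78.0, 26.7, 112.8] ((360.26763916015625, 323.40728759765625), (15.956637382507324, 119.37017822265625), 85.7402114868164)
```

View pics/w36.png

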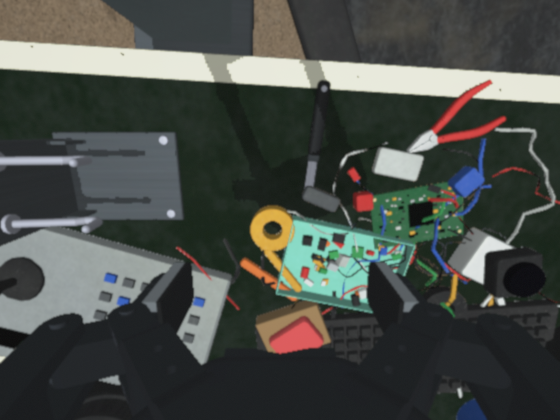

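```bash
python3 - <<'E'
from h import *
im=cv2.imread("pics/w36.png"); cv2.imwrite("pics/w36z.png",cv2.resize(im[70:225,260:370],None,fx=5.2,fy=3.8,interpolation=cv2.INTER_CUBIC))
im=cv2.imread("pics/w18.png"); cv2.imwrite("pics/w18z.png",cv2.resize(im[0:170,0:270],None,fx=2.9,fy=2.9,interpolation=cv2.INTER_CUBIC))
E
```

```text
(no output)
```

View pics/w36z.png

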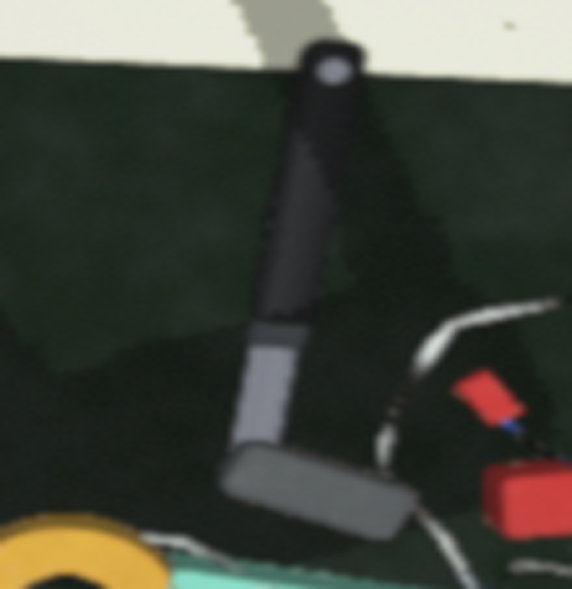

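View pics/w18z.png

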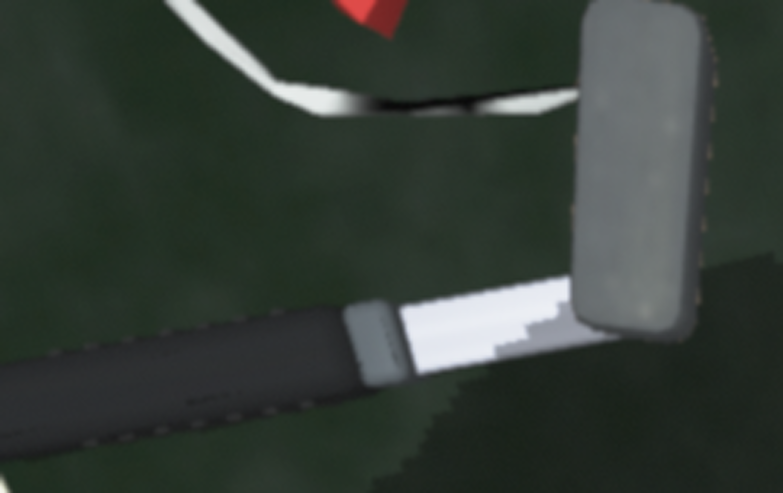

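Request:
arm_command:
  steps:
    - [[0, 0, -0.066], [-27, 13, -20], 120]
    - [[0, 0, -0.066], [-27, 13, -30], 120]
    - [[0, 0, 0], [-27, 12, -40], 120]
    - [[0, 0, 0], [0, 0, -30], 120]
    - [[0, 0, 0], [0, 0, 0], 120]
    - [[0, 0, 0], [0, 0, 0], 120]

```text
clock: 50.38
position: [0.3472, 0.3253, 0.0907]
ee_rot: [0.001, 0.038, 0.999, 0.001]
contact_force: [0.5, 0.9, 0.7]
width: 0.0451
```

```bash
python3 - <<'E'
from h import *
s=telemetry.get_state(); print(s["position"],s["contact_force"],2*np.arctan2(s["ee_rot"][2],s["ee_rot"][1]),s["width"])
c=P("wrist");im=imaging.get_image("wrist"); cv2.imwrite("pics/w37.png",im)
for r in finder.cut_out("wrist","pry_tool")[:3]:
    ys,xs=np.nonzero(r["pixels"]); W=np.array([ray("",u,v,.0115,c)[:2] for u,v in zip(xs,ys)])
    print(round(r["score"],2),r["extent"],cv2.minAreaRect((W*1000).astype(np.float32)))
E
```

```text
[0.3472035  0.32525886 0.09071354] [0.52966864 0.90465133 0.72316985] 3.064878094445937 0.04506759685839362
0.88 [268.0, 162.7, 17.5, 138.7] ((357.55792236328125, 323.8656005859375), (14.283774375915527, 113.50763702392578), 86.86433410644531)
0.54 [0.0, 253.2, 125.6, 123.4] ((415.8240661621094, 113.46086120605469), (104.57027435302734, 120.19255065917969), 3.1918118000030518)
```

View pics/w37.png

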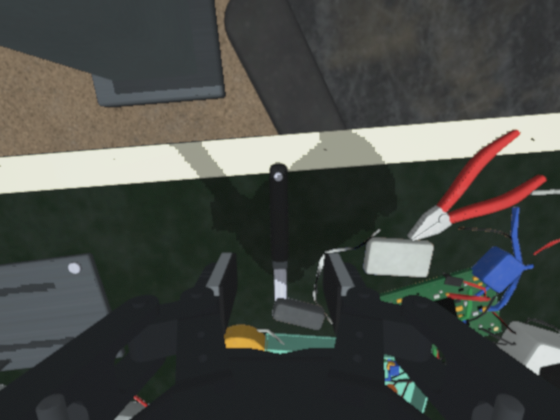

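Request:
arm_command:
  steps:
    - [[0, 0, 0.01], [-1, -1, -35], 120]
    - [[0, 0, 0], [0, 0, -30], 120]
    - [[0, 0, 0], [0, 0, -18], 120]
    - [[0, 0, 0], [0, 0, -5], 120]
    - [[0, 0, 0], [0, 0, 0], 120]
    - [[0, 0, 0], [0, 0, 0], 255]
    - [[0, 0, 0], [0, 0, 0], 255]
    - [[0, 0, 0], [0, 0, 0], 255]
    - [[0, 0, 0], [0, 0, 0], 255]
  newtons: 90

```text
clock: 51.6
position: [0.3449, 0.3245, 0.0027]
ee_rot: [0.001, 0.032, 0.999, 0.001]
contact_force: [-0.6, -1.8, 5.2]
width: 0.0112
```

```bash
python3 - <<'E'
from h import *
s=telemetry.get_state(); print(s["position"],s["contact_force"],2*np.arctan2(s["ee_rot"][2],s["ee_rot"][1]),s["width"])
c=P("wrist");im=imaging.get_image("wrist"); cv2.imwrite("pics/w38.png",im)
E
```

```text
[0.34486682 0.32446417 0.00271949] [-0.55669378 -1.764081    5.24837948] 3.076643216459187 0.011165092257516345
```

View pics/w38.png

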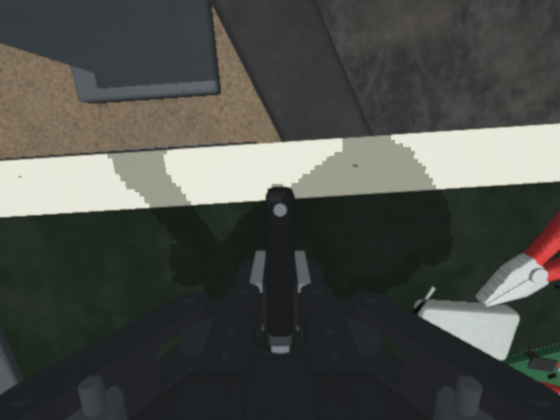

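Request:
arm_command:
  steps:
    - [[0, 0, 0], [0, 0, 2], 255]
    - [[0, 0, 0], [-12, 1, 0], 255]
    - [[0, 0, 0], [-12, 1, 0], 255]
    - [[0, 0, 0], [0, 0, 20], 255]
    - [[0, 0, 0], [0, 0, 50], 255]
    - [[0, 0, 0], [0, 0, 60], 255]
    - [[0, 0, 0], [0, 0, 60], 255]
    - [[0, 0, 0], [0, 0, 0], 255]

```text
clock: 52.65
position: [0.3218, 0.328, 0.198]
ee_rot: [0.004, 0.032, 0.999, 0.003]
contact_force: [0.4, -0.3, -0.7]
width: 0.0114
```

```bash
python3 - <<'E'
from h import *
s=telemetry.get_state(); print(s["position"],s["contact_force"],2*np.arctan2(s["ee_rot"][2],s["ee_rot"][1]),s["width"])
c=P("wrist");im=imaging.get_image("wrist"); cv2.imwrite("pics/w39.png",im)
im2=imaging.get_image("side"); cv2.imwrite("pics/s39.png",cv2.resize(im2[60:260,110:330],None,fx=3.5,fy=3))
E
```

```text
[0.32179767 0.32802098 0.19800411] [ 0.4315539  -0.31595419 -0.66834046] 3.077265836006974 0.011400714408850779
```

View pics/w39.png

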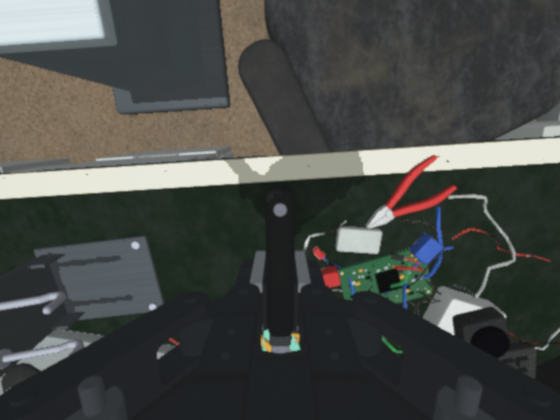

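View pics/s39.png

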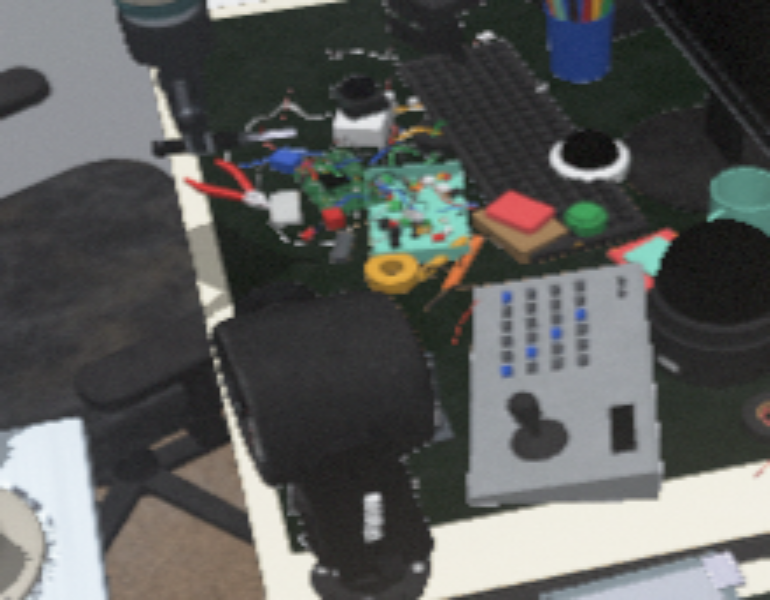

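Request:
arm_command:
  steps:
    - [[0, 0, 0], [30, -10, 40], 255]
    - [[0, 0, 0], [45, -20, 40], 255]
    - [[0, 0, 0], [50, -35, 0], 255]
    - [[0, 0, 0], [50, -45, 0], 255]
    - [[0, 0, 0], [45, -50, 0], 255]
    - [[0, 0, 0], [15, -58, 0], 255]
    - [[0, 0, 0], [0, -58, 0], 255]
    - [[0, 0, 0], [0, -58, 0], 255]
    - [[0, 0, 0], [0, -58, 0], 255]
    - [[0, 0, 0.0625], [0, -58, 0], 255]
    - [[0, 0, 0.0625], [0, -58, 0], 255]
    - [[0, 0, 0], [0, -58, 0], 255]
    - [[0, 0, 0], [-20, -50, 0], 255]
    - [[0, 0, 0], [-40, -33, 0], 255]
    - [[0, 0, 0], [-54, 0, -20], 255]
    - [[0, 0, 0], [-54, 0, -40], 255]
    - [[0, 0, 0], [0, 0, -40], 255]
    - [[0, 0, 0], [0, 0, 0], 255]
    - [[0, 0, 0], [0, 0, 0], 255]

```text
clock: 55.12
position: [0.3843, -0.3161, 0.1757]
ee_rot: [-0.0, -0.03, 1.0, 0.0]
contact_force: [-0.6, -0.6, 0.6]
width: 0.0116
```

```bash
python3 - <<'E'
from h import *
s=telemetry.get_state(); print(s["position"],s["contact_force"],2*np.arctan2(s["ee_rot"][2],s["ee_rot"][1]),s["width"],s["ee_rot"]); print(st(s["position"]))
c=P("wrist");im=imaging.get_image("wrist"); cv2.imwrite("pics/w40.png",im)
im2=imaging.get_image("side"); cv2.imwrite("pics/s40.png",cv2.resize(im2[150:380,180:400],None,fx=3.5,fy=2.6))
im2=imaging.get_image("top"); cv2.imwrite("pics/t40.png",im2)
E
```

```text
[ 0.38425139 -0.31605739  0.17573969] [-0.61721464 -0.55466276  0.5983118 ] 3.202008795777326 0.011567531139910393 [-8.64660410e-05 -3.02034761e-02  9.99543739e-01  2.35798184e-04]
[-184.3    5.   175.7]
```

View pics/s40.png

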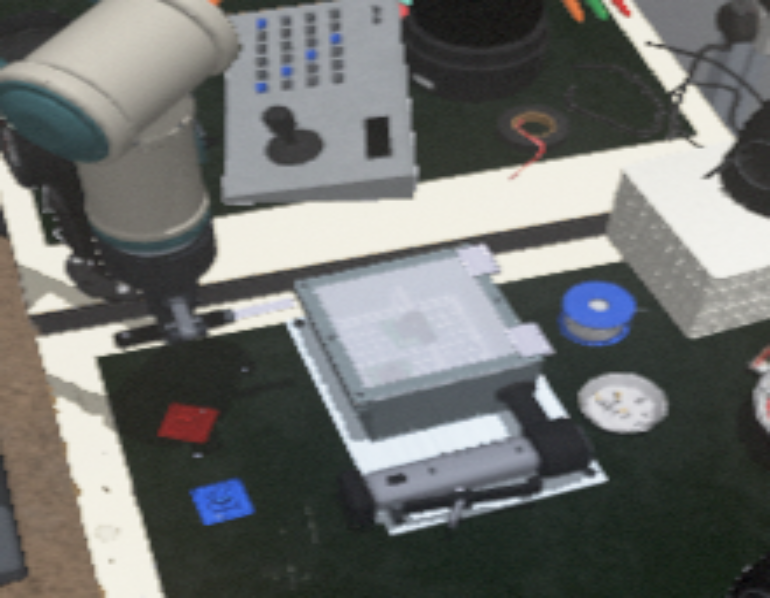

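View pics/t40.png

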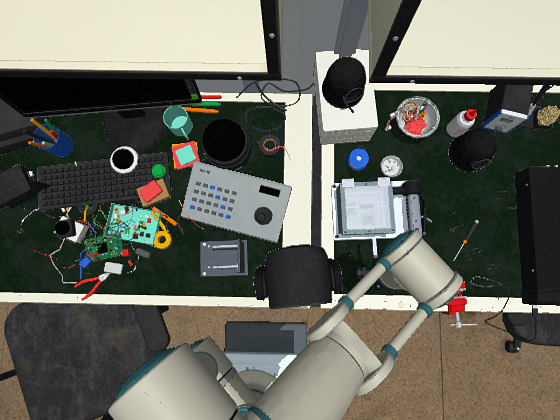

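```bash
python3 - <<'E'
from h import *
from fit import S2W
im=cv2.imread("pics/t40.png"); cv2.imwrite("pics/t40z.png",cv2.resize(im[195:275,340:410],None,fx=8,fy=7.4,interpolation=cv2.INTER_CUBIC))
for n,X in [("tip",(.4701,-.3109,.1805)),("tip+5z",(.4701,-.3109,.1855)),("collar",(.3843+.036,-.314,.1805)),("end",(.3843-.044,-.3187,.1805))]:
    a=proj("side",X); b=proj("top",X); print(n,a.round(1),((a-[180,150])*[3.5,2.6]).round(),b.round(1),((b-[340,195])*[8,7.4]).round())
p=(.5685,-.31,.06)
for X in [(-79,22,98),(-79,-22,98),(-79,0,93),(-79,73,104),(-79,-73,104)]:
    a=proj("side",S2W(p,X)); b=proj("top",S2W(p,X)); print(X,((a-[180,150])*[3.5,2.6]).round(),((b-[340,195])*[8,7.4]).round())
E
```

```text
tip [263.3 264.5] [292. 298.] [374.4 238.3] [275. 320.]
tip+5z [263.3 263.5] [291. 295.] [374.8 238.1] [278. 319.]
collar [244.  270.4] [224. 313.] [375.9 257.9] [287. 466.]
end [212.1 279.9] [112. 338.] [378.2 290.1] [306. 704.]
(-79, 22, 98) [312. 321.] [174. 290.]
(-79, -22, 98) [331. 358.] [302. 285.]
(-79, 0, 93) [322. 342.] [235. 289.]
(-79, 73, 104) [291. 278.] [ 28. 294.]
(-79, -73, 104) [354. 399.] [455. 278.]
```

View pics/t40z.png

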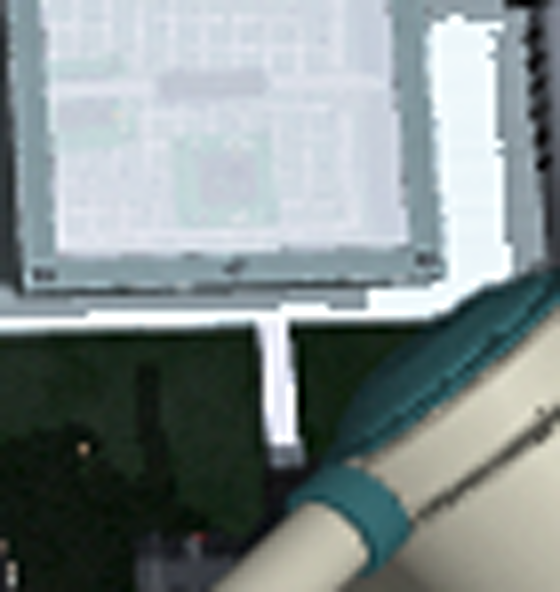

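View pics/w40.png

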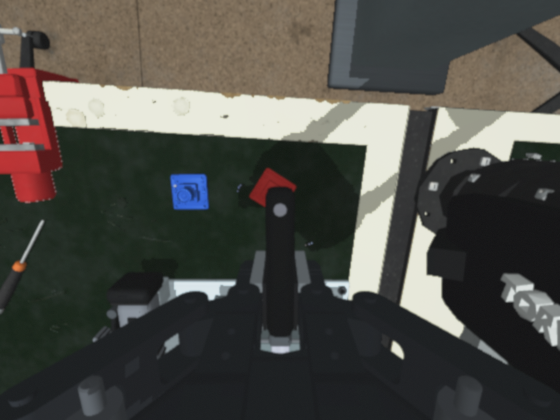

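Request:
arm_command:
  steps:
    - [[0, 0, 0], [4, -5, -30], 255]
    - [[0, 0, 0], [0, 0, -35], 255]
    - [[0, 0, 0], [0, 0, -22], 255]
    - [[0, 0, 0], [0, 0, 0], 255]
    - [[0, 0, 0], [0, 0, 0], 255]

```text
clock: 55.9
position: [0.3886, -0.3218, 0.09]
ee_rot: [0.001, -0.03, 1.0, -0.001]
contact_force: [-0.3, -0.4, -0.3]
width: 0.0115
```

```bash
python3 - <<'E'
from h import *
from fit import S2W
s=telemetry.get_state(); print(s["position"],s["contact_force"],s["ee_rot"]); w=s["position"];print(st(w))
im=imaging.get_image("side"); cv2.imwrite("pics/s41.png",cv2.resize(im[225:315,225:315],None,fx=7,fy=6.5,interpolation=cv2.INTER_CUBIC))
p=(.5685,-.31,.06); z=w[2]+.0048
f=lambda X:((proj("side",X)-[225,225])*[7,6.5]).round()
print("tip",f((w[0]+.0858,w[1]+.0052,z)),"notch",f(S2W(p,(-79,0,93))),f(S2W(p,(-79,22,98))),f(S2W(p,(-79,22,88))),f(S2W(p,(-79,-22,98))),f(S2W(p,(-79,-22,88))))
E
```

```text
[ 0.38864866 -0.32177006  0.09001924] [-0.32406915 -0.41409555 -0.34445525] [ 8.40418030e-04 -3.01607681e-02  9.99544272e-01 -9.32685091e-04]
[-180.2   -1.    90. ]
tip [290. 378.] notch [329. 367.] [310. 316.] [310. 329.] [348. 407.] [348. 420.]
```

View pics/s41.png

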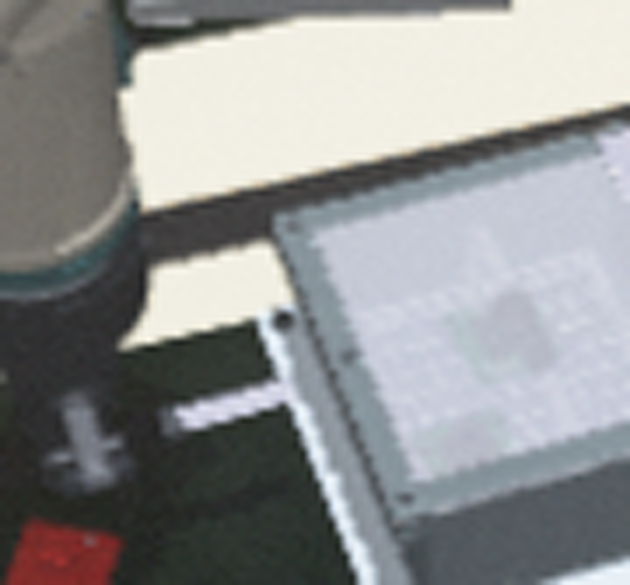

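Request:
arm_command:
  steps:
    - [[0, 0, 0], [0, 1, -2], 255]
    - [[0, 0, 0], [6, 0.4, 0], 255]
    - [[0, 0, 0], [6, 0.4, 0], 255]
    - [[0, 0, 0], [6, 0.4, 0], 255]
    - [[0, 0, 0], [5, 0.3, 0], 255]
    - [[0, 0, 0], [0, 0, 0], 255]
    - [[0, 0, 0], [0, 0, 0], 255]

```text
clock: 56.82
position: [0.4105, -0.3183, 0.0866]
ee_rot: [-0.0, -0.03, 1.0, 0.0]
contact_force: [-0.1, 0.1, 0.7]
width: 0.011
```

```bash
python3 - <<'E'
from h import *
s=telemetry.get_state(); print(s["contact_force"],s["moment"],s["ee_rot"]); w=s["position"];print(st(w))
im=imaging.get_image("side"); cv2.imwrite("pics/s42.png",cv2.resize(im[225:315,225:315],None,fx=7,fy=6.5,interpolation=cv2.INTER_CUBIC))
E
```

```text
[-0.14944737  0.09019043  0.73152856] [-0.01475118  0.0111153   0.00946934] [-1.92876537e-04 -3.00319448e-02  9.99548903e-01  1.87264534e-04]
[-158.2    1.2   86.6]
```

View pics/s42.png

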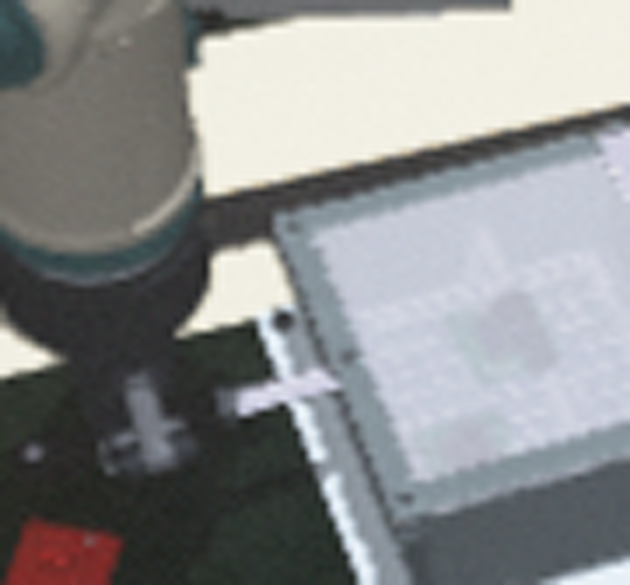

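Request:
arm_command:
  steps:
    - [[0, 0, 0], [4, 0, 0], 255]
    - [[0, 0, 0], [0, 0, 0], 255]
    - [[0, 0, 0], [0, 0, 5], 255]
    - [[0, 0, 0], [0, 0, 5], 255]
    - [[0, 0, 0], [0, 0, 5], 255]
    - [[0, 0, 0], [0, 0, 5], 255]
    - [[0, 0, 0], [1, 0, 5], 255]
    - [[0, 0, 0], [1, 0, 5], 255]
    - [[0, 0, 0], [0, 0, 0], 255]

```text
clock: 58.0
position: [0.4167, -0.3187, 0.1172]
ee_rot: [0.0, -0.03, 1.0, -0.0]
contact_force: [-0.8, 0.0, -2.0]
width: 0.0114
```

```bash
python3 - <<'E'
from h import *
s=telemetry.get_state(); print(s["contact_force"],s["moment"],s["ee_rot"]); w=s["position"];print(st(w),s["width"])
im=imaging.get_image("side"); cv2.imwrite("pics/s43.png",cv2.resize(im[200:330,205:365],None,fx=4.8,fy=4.5,interpolation=cv2.INTER_CUBIC))
E
```

```text
[-0.8256088   0.00257619 -2.0185414 ] [-1.70347110e-02  1.57362689e-01 -6.25280741e-05] [ 1.76129853e-04 -2.99921140e-02  9.99550072e-01 -3.08489414e-04]
[-152.     0.4  117.2] 0.011440574216247645
```

View pics/s43.png

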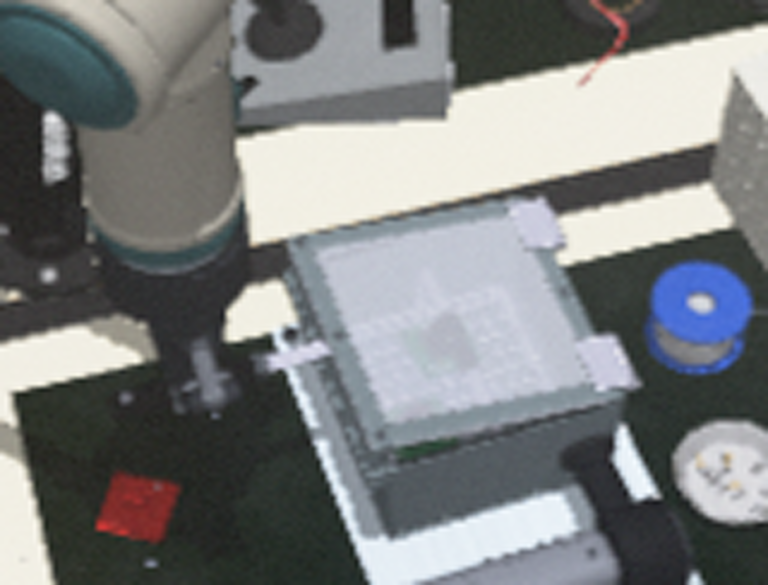

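Request:
arm_command:
  steps:
    - [[0, 0, 0], [5, 0.3, 8], 255]
    - [[0, 0, 0], [5, 0.3, 8], 255]
    - [[0, 0, 0], [5, 0.3, 7], 255]
    - [[0, 0, 0], [5, 0.3, 7], 255]
    - [[0, 0, 0], [5, 0.3, 7], 255]
    - [[0, 0, 0], [6.6, 0.4, 8], 255]
    - [[0, 0, 0], [6.6, 0.4, 8], 255]
    - [[0, 0, 0], [6.6, 0.4, 8], 255]
    - [[0, 0, 0], [6.6, 0.4, 8], 255]
    - [[0, 0, 0], [6.6, 0.4, 8], 255]
    - [[0, 0, 0], [0, 0, 0], 255]

```text
clock: 59.42
position: [0.4761, -0.3153, 0.1947]
ee_rot: [0.001, -0.03, 1.0, -0.001]
contact_force: [0.6, -0.5, 0.1]
width: 0.0113
```

```bash
python3 - <<'E'
from h import *
s=telemetry.get_state(); print(s["contact_force"],s["moment"],s["ee_rot"]); w=s["position"];print(st(w),s["width"])
im=imaging.get_image("side"); cv2.imwrite("pics/s44.png",cv2.resize(im[170:330,205:365],None,fx=4.5,fy=3.7,interpolation=cv2.INTER_CUBIC))
E
```

```text
[ 0.62543171 -0.46528288  0.07829092] [-0.01076715 -0.01202784  0.03487614] [ 1.26327611e-03 -3.01585226e-02  9.99544164e-01 -5.75627944e-04]
[-92.6   0.3 194.7] 0.011272934656185894
```

View pics/s44.png

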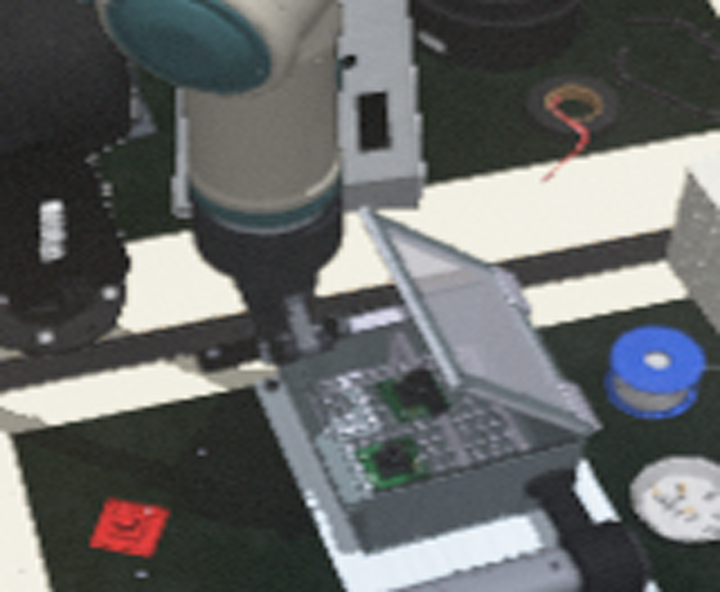

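Lid is at about 0.9 rad; I'll keep following its arc.

Request:
arm_command:
  steps:
    - [[0, 0, 0], [8.5, 0.5, 5], 255]
    - [[0, 0, 0], [8.5, 0.5, 5], 255]
    - [[0, 0, 0], [8.5, 0.5, 5], 255]
    - [[0, 0, 0], [8.5, 0.5, 4], 255]
    - [[0, 0, 0], [8.5, 0.5, 3], 255]
    - [[0, 0, 0], [8.5, 0.5, 2], 255]
    - [[0, 0, 0], [8.5, 0.5, 2], 255]
    - [[0, 0, 0], [8, 0.5, 0], 255]
    - [[0, 0, 0], [8, 0.5, 0], 255]
    - [[0, 0, 0], [8, 0.5, 0], 255]
    - [[0, 0, 0], [8, 0.5, 0], 255]
    - [[0, 0, 0], [0, 0, 0], 255]

```text
clock: 60.98
position: [0.5668, -0.3093, 0.2194]
ee_rot: [0.0, -0.03, 1.0, 0.0]
contact_force: [-0.7, -0.5, -0.3]
width: 0.0112
```

```bash
python3 - <<'E'
from h import *
s=telemetry.get_state(); print(s["contact_force"],s["moment"]); w=s["position"];print(st(w),s["width"])
im=imaging.get_image("side"); cv2.imwrite("pics/s45.png",cv2.resize(im[170:330,205:365],None,fx=4.5,fy=3.7,interpolation=cv2.INTER_CUBIC))
E
```

```text
[-0.70196319 -0.46275617 -0.27630835] [-0.13956412 -0.03116307 -0.27626886]
[ -1.6   0.8 219.4] 0.01122897829599808
```

View pics/s45.png

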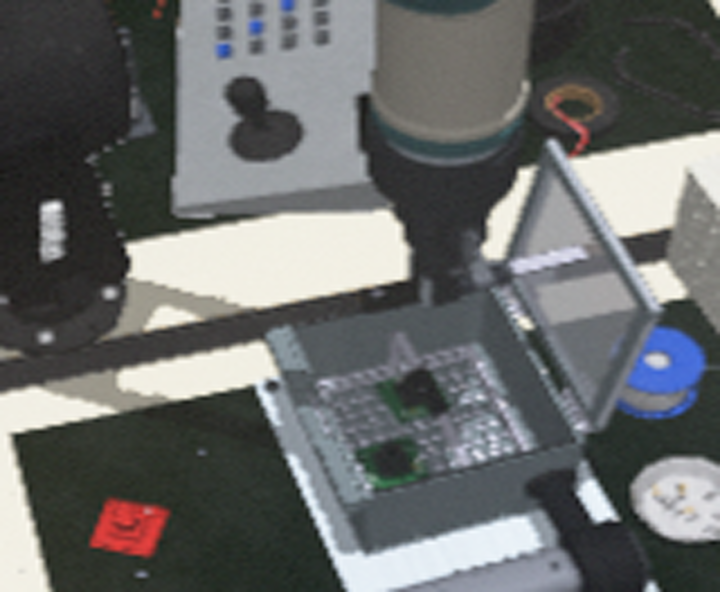

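```bash
python3 - <<'E'
from h import *
d=np.load("w36.npz"); c=(d["K"],d["R"],d["t"])
for n,u,v,z in [("blockL",305,190,.02),("blockLtop",308,182,.02),("blockR",340,207,.02),("whTL",374,150,.015),("whBL",378,178,.015),("plierTip",412,150,.01),("edge_out",322,42,0),("edge_out",330,75,0),("edge_in",330,88,0),("yellow",271,228,.01),("yel_left",250,228,.01),("yel_top",271,206,.01),("base1",163,140,.008),("base2",171,214,.008),("baseTR",176,132,.008),("wire",335,165,.0)]:
    print(n,ray("",u,v,z,c)[:2].round(3))
E
```

```text
blockL [0.419 0.315]
blockLtop [0.41  0.318]
blockR [0.437 0.357]
whTL [0.371 0.389]
whBL [0.402 0.398]
plierTip [0.368 0.434]
edge_out [0.262 0.322]
edge_out [0.294 0.334]
edge_in [0.307 0.335]
yellow [0.471 0.278]
yel_left [0.472 0.253]
yel_top [0.443 0.277]
base1 [0.374 0.151]
base2 [0.461 0.156]
baseTR [0.364 0.166]
wire [0.391 0.35 ]
```

Request:
arm_command:
  steps:
    - [[0, 0, 0], [-30, -2, 0], 255]
    - [[0, 0, 0], [-10, 20, 40], 255]
    - [[0, 0, 0], [15, 50, 20], 255]
    - [[0, 0, 0], [13, 58, 0], 255]
    - [[0, 0, 0], [0, 58, 0], 255]
    - [[0, 0, 0], [0, 58, 0], 255]
    - [[0, 0, 0], [0, 58, 0], 255]
    - [[0, 0, 0], [0, 58, 0], 255]
    - [[0, 0, 0], [0, 58, 0], 255]
    - [[0, 0, 0], [-20, 58, 0], 255]
    - [[0, 0, 0], [-45, 50, 0], 255]
    - [[0, 0, 0], [-50, 45, -20], 255]
    - [[0, 0, 0], [-50, 35, -30], 255]
    - [[0, 0, 0], [-50, 20, -40], 255]
    - [[0, 0, 0], [-22, 10, -40], 255]
    - [[0, 0, 0], [0, 0, -40], 255]
    - [[0, 0, 0], [0, 0, 0], 255]
    - [[0, 0, 0], [0, 0, 0], 255]

```text
clock: 63.28
position: [0.3344, 0.3125, 0.1184]
ee_rot: [0.001, -0.03, 1.0, 0.001]
contact_force: [0.4, 0.9, -0.5]
width: 0.0108
```

```bash
python3 - <<'E'
from h import *
s=telemetry.get_state(); print(s["position"],s["contact_force"],2*np.arctan2(s["ee_rot"][2],s["ee_rot"][1]),s["width"])
c=P("wrist");im=imaging.get_image("wrist"); cv2.imwrite("pics/w46.png",im)
im2=imaging.get_image("side"); cv2.imwrite("pics/s46.png",im2)
E
```

```text
[0.33443145 0.3125448  0.118386  ] [ 0.41720909  0.8793809  -0.52196816] 3.201044959783415 0.010776502699254127
```

View pics/w46.png

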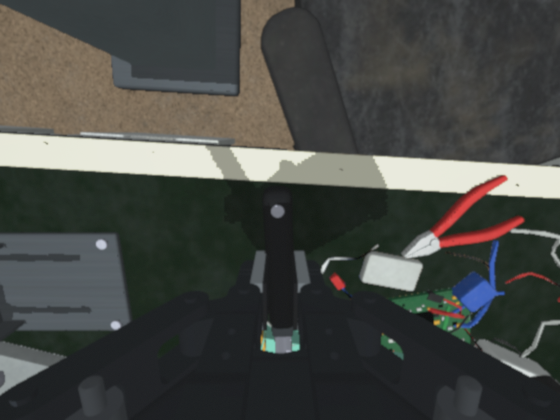

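View pics/s46.png

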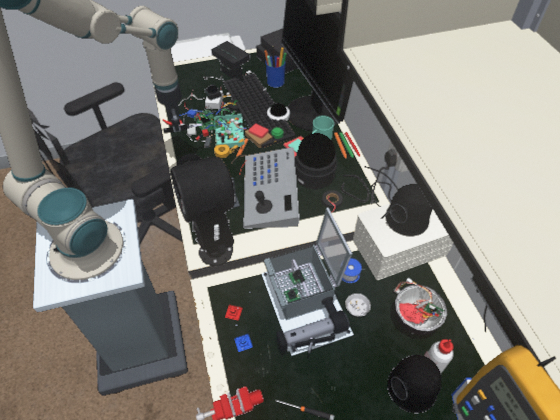

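Request:
arm_command:
  steps:
    - [[0, 0, -0.06], [-8, 7, 0], 255]
    - [[0, 0, -0.06], [-8, 6, -20], 255]
    - [[0, 0, 0], [0, 0, -40], 255]
    - [[0, 0, 0], [0, 0, -35], 255]
    - [[0, 0, 0], [0, 0, -15], 255]
    - [[0, 0, 0], [0, 0, -4], 255]
    - [[0, 0, 0], [0, 0, 0], 255]
    - [[0, 0, 0], [0, 0, 0], 255]

```text
clock: 64.38
position: [0.3177, 0.3254, 0.0056]
ee_rot: [0.0, 0.031, 1.0, 0.001]
contact_force: [-6.6, -1.2, 14.3]
width: 0.0109
```

```bash
python3 - <<'E'
from h import *
s=telemetry.get_state(); print(s["position"],s["contact_force"],s["moment"],s["width"])
im2=imaging.get_image("side"); cv2.imwrite("pics/s47.png",cv2.resize(im2[90:190,130:270],None,fx=5.5,fy=5.5,interpolation=cv2.INTER_CUBIC))
im2=imaging.get_image("wrist"); cv2.imwrite("pics/w47.png",im2)
E
```

```text
[0.3177245  0.32540995 0.00555525] [-6.58543662 -1.15895983 14.29682781] [-0.23768877  0.43782269 -0.01788389] 0.010919931980296541
```

View pics/s47.png

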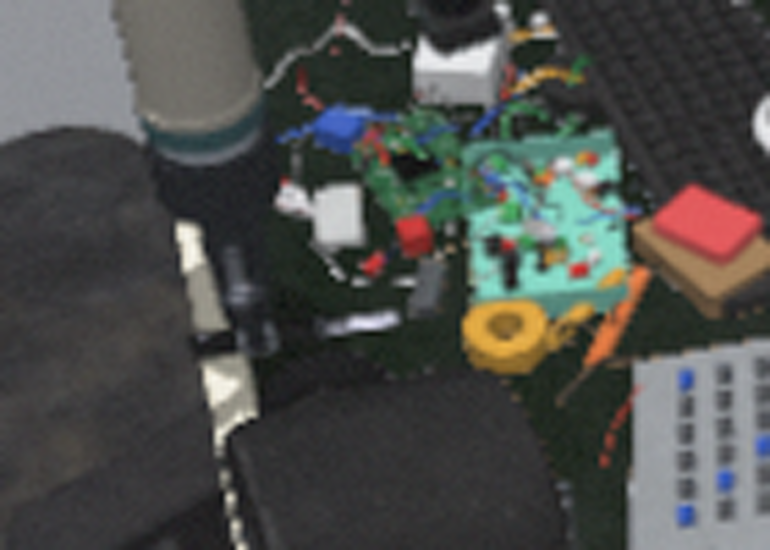

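View pics/w47.png

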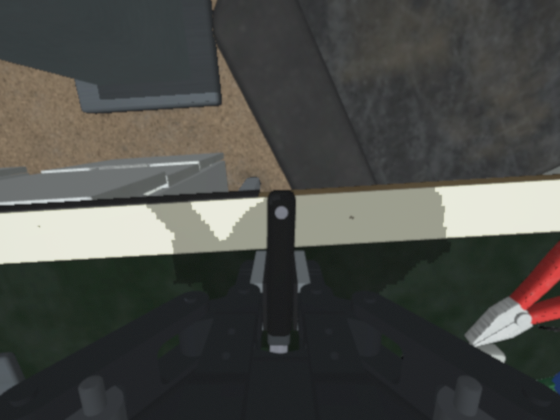

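Request:
arm_command:
  steps:
    - [[0, 0, 0], [0, 0, 20], 255]
    - [[0, 0, 0], [13, -13, 10], 255]
    - [[0, 0, 0], [12, -12, 0], 255]
    - [[0, 0, 0], [0, 0, 0], 255]
    - [[0, 0, 0], [0, 0, -15], 255]
    - [[0, 0, 0], [0, 0, -8], 255]
    - [[0, 0, 0], [0, 0, 0], 255]

```text
clock: 65.35
position: [0.3414, 0.2996, 0.0093]
ee_rot: [-0.001, 0.03, 1.0, -0.001]
contact_force: [-1.2, -0.3, -0.9]
width: 0.0113
```

```bash
python3 - <<'E'
from h import *
s=telemetry.get_state(); print(s["position"],s["contact_force"],s["moment"],s["width"])
im2=imaging.get_image("wrist"); cv2.imwrite("pics/w48.png",im2)
im2=imaging.get_image("top"); cv2.imwrite("pics/t48.png",cv2.resize(im2[200:310,80:280],None,fx=3.9,fy=3.9,interpolation=cv2.INTER_CUBIC))
E
```

```text
[0.3414323  0.29958981 0.00929195] [-1.16044976 -0.31771985 -0.88942387] [ 0.02463857 -0.01067048  0.02026326] 0.011289146487289332
```

View pics/t48.png

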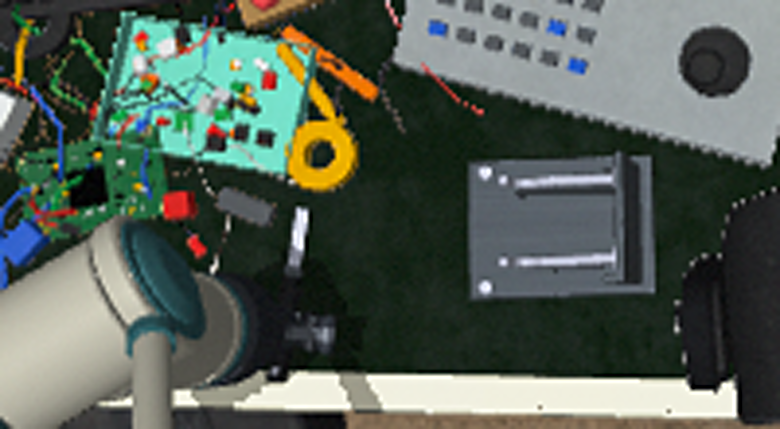

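Request:
arm_command:
  steps:
    - [[0, 0, 0], [0, 0, -3], 255]
    - [[0, 0, 0], [0, 0, -2], 255]
    - [[0, 0, 0], [0, 0, 0], 255]

```text
clock: 65.82
position: [0.3423, 0.3002, 0.0059]
ee_rot: [0.0, 0.03, 1.0, 0.0]
contact_force: [-2.5, -0.2, 8.0]
width: 0.0111
```

Request:
arm_command:
  steps:
    - [[0, 0, 0], [0, 0, 0], 220]
    - [[0, 0, 0], [0, 0, 0], 180]
    - [[0, 0, 0], [0, 0, 0], 150]
    - [[0, 0, 0], [0, 0, 0], 130]
    - [[0, 0, 0], [0, 0, 0], 130]
    - [[0, 0, 0], [0, 0, 20], 130]
    - [[0, 0, 0], [0, 0, 50], 130]
    - [[0, 0, 0], [10, 0, 60], 100]
    - [[0, 0, 0], [20, -10, 60], 0]
    - [[0, 0, 0], [0, 0, 0], 0]

```text
clock: 67.08
position: [0.3759, 0.2916, 0.1985]
ee_rot: [0.005, 0.031, 1.0, 0.003]
contact_force: [-0.4, 0.1, 0.1]
width: 0.0847
```

```bash
python3 - <<'E'
from h import *
s=telemetry.get_state(); print(s["position"],s["contact_force"],s["width"])
c=P("wrist");im=imaging.get_image("wrist"); cv2.imwrite("pics/w49.png",im)
for r in finder.cut_out("wrist","pry_tool")[:2]:
    ys,xs=np.nonzero(r["pixels"]); W=np.array([ray("",u,v,.0115,c)[:2] for u,v in zip(xs,ys)])
    print(round(r["score"],2),r["extent"],cv2.minAreaRect((W*1000).astype(np.float32)))
E
```

```text
[0.37591659 0.29155238 0.19850522] [-0.35069029  0.1231462   0.06355194] 0.08473447508535095
0.9 [276.8, 125.6, 10.9, 110.9] ((364.81951904296875, 298.08892822265625), (13.63985538482666, 126.74195861816406), 87.04104614257812)
```

View pics/w49.png

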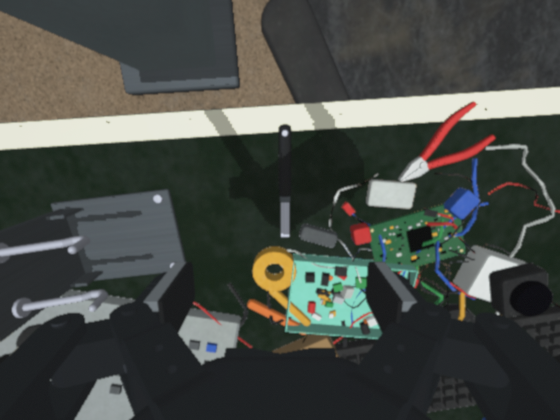

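Request:
arm_command:
  steps:
    - [[0, 0, 0], [45, -10, 40], 0]
    - [[0, 0, 0], [50, -25, 30], 0]
    - [[0, 0, -0.161], [50, -45, 0], 0]
    - [[0, 0, -0.161], [40, -55, 0], 0]
    - [[0, 0, -0.161], [2, -58, 0], 0]
    - [[0, 0, -0.161], [2, -58, 0], 0]
    - [[0, 0, -0.161], [2, -58, 0], 0]
    - [[0, 0, -0.161], [2, -58, 0], 0]
    - [[0, 0, -0.161], [0, -58, 0], 60]
    - [[0, 0, -0.161], [0, -58, 0], 80]
    - [[0, 0, -0.161], [0, -58, 0], 80]
    - [[0, 0, 0], [0, -58, -20], 80]
    - [[0, 0, 0], [0, 0, -40], 80]
    - [[0, 0, 0], [0, 0, 0], 80]
    - [[0, 0, 0], [0, 0, 0], 80]

```text
clock: 69.05
position: [0.5573, -0.3, 0.2029]
ee_rot: [-0.001, 0.685, 0.729, 0.0]
contact_force: [-0.5, -0.0, 0.6]
width: 0.0588
```

```bash
python3 - <<'E'
from h import *
from fit import S2W
s=telemetry.get_state(); w=s["position"]; print(w,s["contact_force"],2*np.arctan2(s["ee_rot"][2],s["ee_rot"][1]),s["width"],st(w))
c=P("wrist");im=imaging.get_image("wrist"); cv2.imwrite("pics/w50.png",im)
p=(.5685,-.31,.06)
print(proj("wrist",S2W(p,(0,0,89.5)),c).round(),proj("wrist",S2W(p,(0,20,89.5)),c).round(),proj("wrist",S2W(p,(0,-20,89.5)),c).round())
E
```

```text
[ 0.55731822 -0.29996515  0.20292785] [-0.45916411 -0.02187155  0.61472028] 1.6334430770355735 0.05877293229048632 [-10.6  10.7 202.9]
[292. 223.] [292. 202.] [291. 244.]
```

View pics/w50.png

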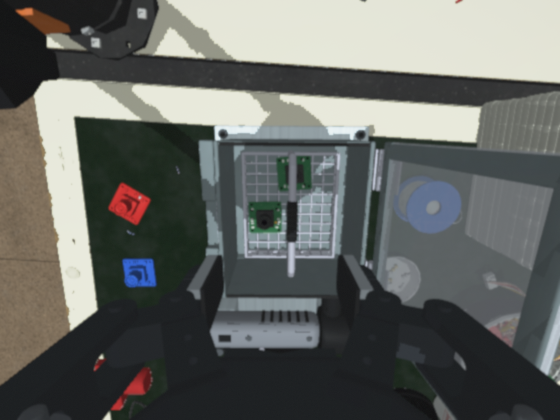

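Request:
arm_command:
  steps:
    - [[0, 0, 0], [11, -9, -30], 80]
    - [[0, 0, 0], [0, 0, -40], 80]
    - [[0, 0, 0], [0, 0, -40], 80]
    - [[0, 0, 0], [0, 0, -22], 80]
    - [[0, 0, 0], [0, 0, -6], 80]
    - [[0, 0, 0], [0, 0, 0], 80]
    - [[0, 0, 0], [0, 0, 0], 255]
    - [[0, 0, 0], [0, 0, 0], 255]
    - [[0, 0, 0], [0, 0, 0], 255]
    - [[0, 0, 0], [0, 0, 0], 255]
  newtons: 60

```text
clock: 70.35
position: [0.5687, -0.3101, 0.066]
ee_rot: [0.001, 0.685, 0.729, 0.0]
contact_force: [0.1, 0.8, 3.4]
width: 0.0088
```

```bash
python3 - <<'E'
from h import *
s=telemetry.get_state(); w=s["position"]; print(w,s["contact_force"],s["width"],st(w))
c=P("wrist");im=imaging.get_image("wrist"); cv2.imwrite("pics/w51.png",im)
E
```

```text
[ 0.56874162 -0.31012434  0.06604205] [0.09682676 0.77626294 3.43624206] 0.008824153155696518 [ 0.2 -0.1 66. ]
```

View pics/w51.png

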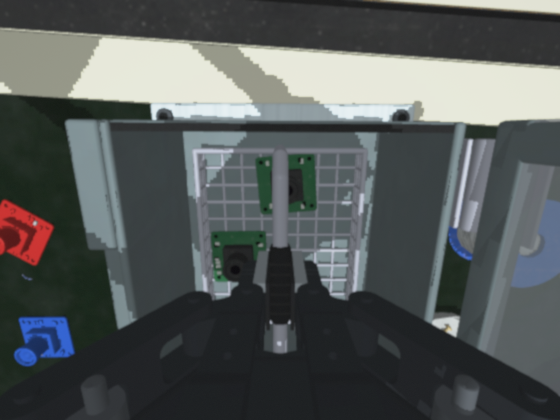

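Request:
arm_command:
  steps:
    - [[0, 0, 0], [0, 0, 25], 255]
    - [[0, 0, 0], [0, 0, 45], 255]
    - [[0, 0, 0], [0, 0, 50], 255]
    - [[0, 0, 0], [0, 0, 50], 255]
    - [[0, 0, 0], [0, 20, 30], 255]
    - [[0, 0, -0.1633], [0, 40, 0], 255]
    - [[0, 0, -0.1633], [0, 55, 0], 255]
    - [[0, 0, -0.1633], [0, 55, 0], 255]
    - [[0, 0, -0.1633], [0, 55, 0], 255]
    - [[0, 0, -0.1633], [0, 55, 0], 255]
    - [[0, 0, -0.1633], [0, 55, 0], 255]
    - [[0, 0, -0.1633], [0, 50, 0], 255]
    - [[0, 0, -0.1633], [-20, 50, 0], 255]
    - [[0, 0, -0.1633], [-35, 45, 0], 255]
    - [[0, 0, -0.1633], [-45, 35, 0], 255]
    - [[0, 0, 0], [-45, 20, 0], 255]
    - [[0, 0, 0], [-30, 5, 0], 255]
    - [[0, 0, 0], [0, 0, 0], 255]
    - [[0, 0, 0], [0, 0, 0], 255]

```text
clock: 72.78
position: [0.3937, 0.23, 0.265]
ee_rot: [0.0, 1.0, -0.0, 0.0]
contact_force: [-0.2, 0.2, -2.6]
width: 0.0086
```

```bash
python3 - <<'E'
from h import *
s=telemetry.get_state(); w=s["position"]; print(w,s["contact_force"],s["width"],2*np.arctan2(s["ee_rot"][2],s["ee_rot"][1]))
c=P("wrist");im=imaging.get_image("wrist"); cv2.imwrite("pics/w52.png",im)
im2=imaging.get_image("top"); cv2.imwrite("pics/t52.png",im2)
E
```

```text
[0.39368388 0.22997514 0.2649817 ] [-0.16933336  0.24947186 -2.64680819] 0.008640315763926529 -0.0004307431752598338
```

View pics/w52.png

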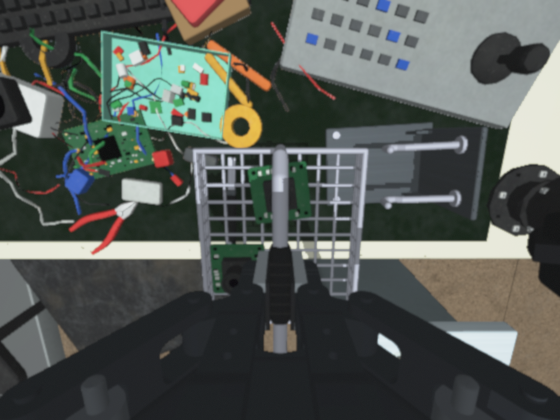

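View pics/t52.png

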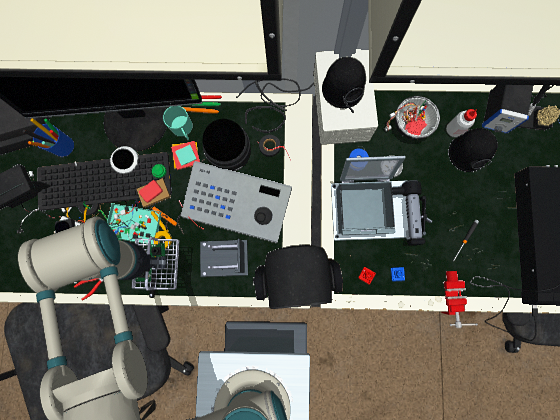

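Request:
arm_command:
  steps:
    - [[0, 0, 0], [-15, -2, -20], 255]
    - [[0, 0, 0], [0, 0, -45], 255]
    - [[0, 0, 0], [0, 0, -45], 255]
    - [[0, 0, 0], [0, 0, -40], 255]
    - [[0, 0, 0], [0, 0, -25], 255]
    - [[0, 0, 0], [0, 0, -15], 255]
    - [[0, 0, 0], [0, 0, 0], 255]
    - [[0, 0, 0], [0, 0, 0], 255]

```text
clock: 73.88
position: [0.3794, 0.2282, 0.0756]
ee_rot: [-0.0, 1.0, -0.001, 0.001]
contact_force: [-1.6, -1.0, -1.5]
width: 0.0088
```

```bash
python3 - <<'E'
from h import *
s=telemetry.get_state(); w=s["position"]; print(w,s["contact_force"],s["width"])
c=P("wrist");im=imaging.get_image("wrist"); cv2.imwrite("pics/w53.png",im)
E
```

```text
[0.37938582 0.22823986 0.07560101] [-1.56962531 -0.97974453 -1.4692561 ] 0.008791182445805745
```

View pics/w53.png

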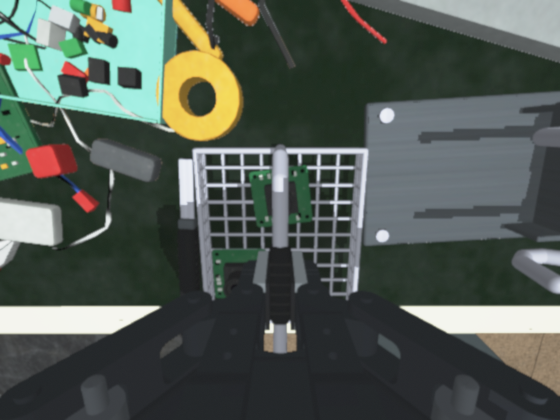

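Request:
arm_command:
  steps:
    - [[0, 0, 0], [0, 0, -12], 255]
    - [[0, 0, 0], [0, 0, -6], 255]
    - [[0, 0, 0], [0, 0, -3], 255]
    - [[0, 0, 0], [0, 0, 0], 255]
    - [[0, 0, 0], [0, 0, 0], 255]

```text
clock: 74.55
position: [0.3783, 0.2282, 0.0542]
ee_rot: [-0.0, 1.0, -0.0, 0.0]
contact_force: [-0.1, 0.6, -2.3]
width: 0.0088
```

```bash
python3 - <<'E'
from h import *
s=telemetry.get_state(); w=s["position"]; print(w,s["contact_force"],s["moment"],s["width"])
c=P("wrist");im=imaging.get_image("wrist"); cv2.imwrite("pics/w54.png",im)
E
```

```text
[0.37831498 0.22823951 0.05419081] [-0.07924152  0.55566785 -2.26217119] [-0.01949817 -0.0124011  -0.02307089] 0.008797835647368529
```

View pics/w54.png

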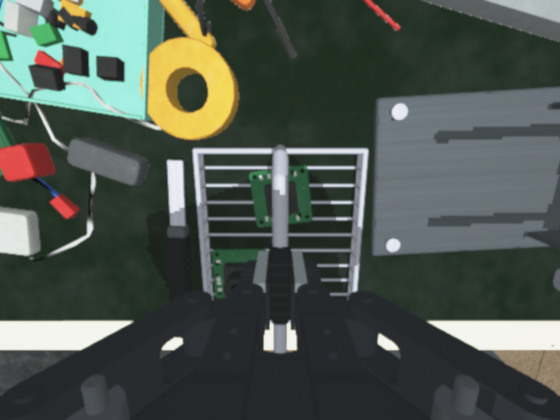

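Request:
arm_command:
  steps:
    - [[0, 0, 0], [0, 0, -1.5], 255]
    - [[0, 0, 0], [0, 0, -1], 255]
    - [[0, 0, 0], [0, 0, 0], 255]

```text
clock: 74.97
position: [0.3784, 0.2282, 0.054]
ee_rot: [-0.0, 1.0, -0.0, 0.001]
contact_force: [-5.7, -2.6, 20.4]
width: 0.0091
```

Request:
arm_command:
  steps:
    - [[0, 0, 0], [0, 0, 2], 255]
    - [[0, 0, 0], [0, 0, 0], 220]
    - [[0, 0, 0], [0, 0, 0], 180]
    - [[0, 0, 0], [0, 0, 0], 120]
    - [[0, 0, 0], [0, 0, 0], 120]
    - [[0, 0, 0], [0, 0, 30], 120]
    - [[0, 0, 0], [0, 0, 50], 120]
    - [[0, 0, 0], [0, 0, 60], 120]
    - [[0, 0, 0], [30, 0, 60], 120]
    - [[0, 0, 0], [50, -20, 0], 120]
    - [[0, 0, 0], [50, -40, 0], 120]
    - [[0, 0, 0], [0, 0, 0], 120]
    - [[0, 0, 0], [0, 0, 0], 120]

```text
clock: 76.6
position: [0.5043, 0.169, 0.249]
ee_rot: [-0.0, 1.0, -0.001, -0.001]
contact_force: [-0.6, 0.9, -0.1]
width: 0.0449
```

```bash
python3 - <<'E'
from h import *
s=telemetry.get_state(); w=s["position"]; print(w,s["contact_force"],s["moment"],s["width"])
for n in ("wrist","top","side"):
    im=imaging.get_image(n); cv2.imwrite(f"pics/f_{n}.png",im)
    for th in ("board_a","pry_tool","basket","lid","screw_dish","solder_spool","tape_roll"):
        for r in finder.cut_out(n,th)[:3]:
            ys,xs=np.nonzero(r["pixels"]); print(n,th,round(r["score"],2),r["extent"],ray(n,xs.mean(),ys.mean(),.01)[:2].round(3))
im=cv2.imread("pics/f_top.png"); cv2.imwrite("pics/f_topz.png",cv2.resize(im[130:310,100:440],None,fx=2.3,fy=3,interpolation=cv2.INTER_CUBIC))
E
```

```text
[0.50433261 0.16901622 0.24897542] [-0.6051173   0.85620283 -0.06696948] [-0.01240758  0.00188226  0.03186039] 0.04492377578396468
wrist board_a 0.69 [226.1, 241.1, 30.2, 22.4] [0.409 0.223]
wrist board_a 0.48 [185.9, 240.9, 7.3, 50.7] [0.39  0.297]
wrist pry_tool 0.79 [185.2, 239.9, 9.4, 50.4] [0.391 0.298]
wrist basket 0.63 [197.3, 232.0, 78.4, 108.4] [0.382 0.226]
wrist basket 0.45 [183.4, 239.0, 11.8, 48.7] [0.39  0.297]
wrist tape_roll 0.51 [184.6, 238.4, 7.5, 51.1] [0.393 0.297]
top board_a 0.58 [174.9, 255.7, 12.0, 12.9] [0.408 0.226]
top board_a 0.57 [359.4, 265.6, 11.5, 17.2] [ 0.378 -0.321]
top board_a 0.49 [392.8, 270.4, 11.8, 12.1] [ 0.384 -0.411]
top basket 0.9 [171.2, 248.8, 25.8, 37.8] [0.387 0.219]
top lid 0.93 [342.1, 153.9, 64.0, 27.2] [ 0.7   -0.335]
top screw_dish 0.61 [395.8, 166.8, 7.2, 7.4] [ 0.693 -0.421]
top solder_spool 0.54 [351.4, 147.7, 14.1, 12.5] [ 0.747 -0.299]
top solder_spool 0.5 [200.8, 238.3, 49.4, 37.9] [0.42 0.1 ]
top tape_roll 0.5 [260.7, 132.8, 21.3, 24.1] [ 0.766 -0.028]
side board_a 0.75 [237.9, 333.8, 13.8, 19.4] [ 0.381 -0.421]
side board_a 0.48 [226.5, 306.1, 17.1, 13.3] [ 0.375 -0.33 ]
side pry_tool 0.66 [262.9, 206.7, 85.3, 147.4] [ 0.591 -0.328]
side pry_tool 0.4 [174.5, 150.7, 21.5, 7.6] [0.331 0.297]
side basket 0.44 [289.2, 332.8, 45.7, 19.3] [ 0.553 -0.468]
side basket 0.34 [313.5, 209.3, 37.4, 75.6] [ 0.704 -0.209]
side lid 0.56 [313.4, 209.5, 36.1, 77.1] [ 0.704 -0.208]
side screw_dish 0.88 [344.1, 293.7, 25.6, 22.6] [ 0.703 -0.402]
side screw_dish 0.31 [195.4, 150.2, 19.1, 5.3] [0.408 0.282]
side solder_spool 0.53 [343.3, 259.0, 19.1, 23.3] [ 0.727 -0.3  ]
side tape_roll 0.68 [319.5, 193.6, 21.0, 15.5] [ 0.762 -0.034]
```

View pics/f_wrist.png

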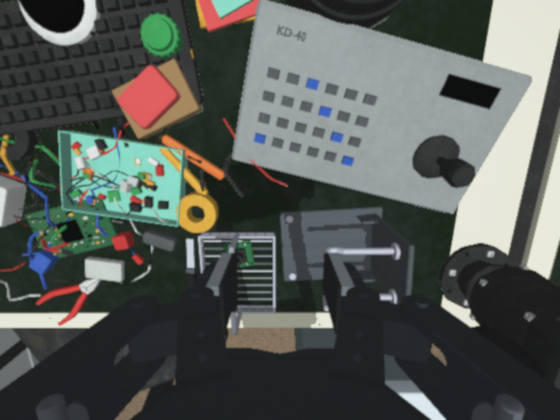

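View pics/f_topz.png

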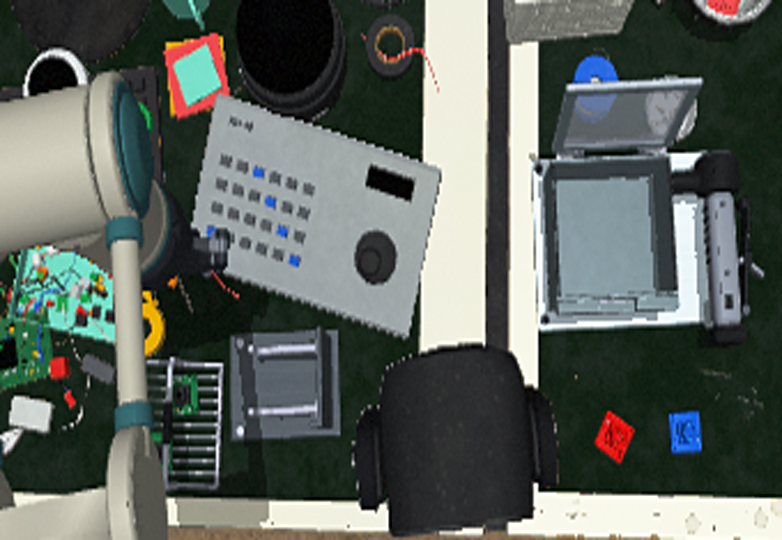

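View pics/f_side.png

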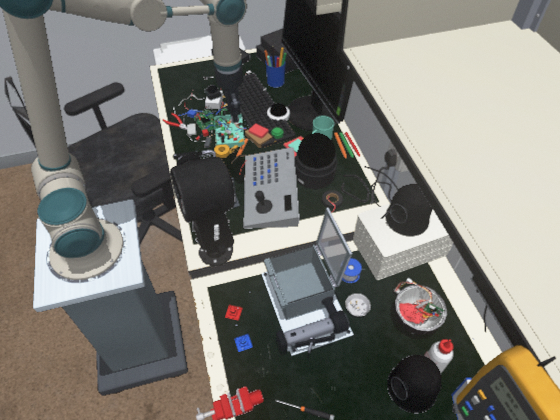

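Request:
arm_command:
  steps:
    - [[0, 0, 0], [-30, 15, 20], 120]
    - [[0, 0, 0], [-50, 20, 0], 120]
    - [[0, 0, 0], [-50, 20, 0], 120]
    - [[0, 0, 0], [-40, 10, 0], 120]
    - [[0, 0, 0], [0, 0, 0], 120]
    - [[0, 0, 0], [0, 0, 0], 120]

```text
clock: 78.55
position: [0.3357, 0.2342, 0.27]
ee_rot: [-0.0, 1.0, -0.0, 0.001]
contact_force: [0.6, 0.6, -0.1]
width: 0.0447
```

```bash
python3 - <<'E'
from h import *
s=telemetry.get_state(); w=s["position"]; print(w,s["contact_force"],s["width"])
c=P("wrist"); im=imaging.get_image("wrist"); cv2.imwrite("pics/g_wrist.png",im)
for th in ("board_a","pry_tool"):
    for r in finder.cut_out("wrist",th)[:3]:
        ys,xs=np.nonzero(r["pixels"]); W=np.array([ray("",u,v,.0115,c)[:2] for u,v in zip(xs,ys)]); print(th,round(r["score"],2),r["extent"],cv2.minAreaRect((W*1000).astype(np.float32)))
for X in [(.378,.2282,.0775),(.438,.28,.02),(.438,.176,.02),(.318,.28,.02),(.318,.176,.02)]: print(X,proj("",X,c).round())
cv2.imwrite("pics/g_wz.png",cv2.resize(im[120:290,180:380],None,fx=4,fy=3.5,interpolation=cv2.INTER_CUBIC))
E
```

```text
[0.33567637 0.23420697 0.26995015] [ 0.64627203  0.59431954 -0.13775208] 0.04472233845066002
board_a 0.87 [248.4, 158.9, 34.0, 26.7] ((351.1932373046875, 257.0824890136719), (38.49979019165039, 38.18703079223633), 89.96865844726562)
board_a 0.71 [269.7, 116.3, 31.6, 28.6] ((405.698974609375, 227.56138610839844), (37.167537689208984, 38.00779724121094), 6.155145645141602)
pry_tool 0.97 [225.0, 109.9, 10.4, 101.9] ((364.7799377441406, 297.7556457519531), (15.445457458496094, 128.67434692382812), 87.1841049194336)
(0.378, 0.2282, 0.0775) [285. 157.]
(0.438, 0.28, 0.02) [243. 105.]
(0.438, 0.176, 0.02) [326. 105.]
(0.318, 0.28, 0.02) [246. 198.]
(0.318, 0.176, 0.02) [322. 198.]
```

View pics/g_wz.png

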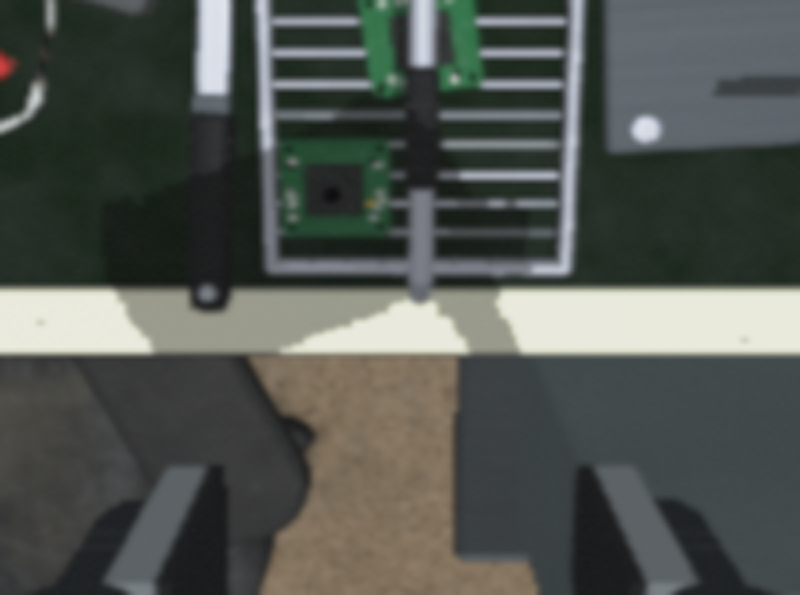

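```bash
python3 - <<'E'
from h import *
print(manip.sign_off()); print(telemetry.get_state()["clock"])
E
```

```text
the job is handed in; nothing more can be done
None
the job is handed in; nothing more can be done
```

The whole job ran and I handed it in at about 79 s of the 210 s allowed. The hand-in gives no verdict, so what follows rests on my own last checks.

**Done, in order**
- I took the basket off its hooks, put it flat in the dust box, loaded the board cameras, and pressed the lid shut.
- I flipped the lever forward and squeezed the paddle right in for about two seconds. The gripper measured 39 mm across against the listed 41. I then let it go and pushed the lever back to its stop.
- I levered the lid upright with the pry tool, laid the tool down, and stood the basket on the bench.

**Boards**
- I found two green board cameras on the bench. No third showed in any view, so I took it as absent.
- One board slid under the bail after I dropped it, but it stayed flat inside the basket.

**Final pictures**
- **Basket:** it stands flat on the left bench with both boards inside, about 10 mm clear of the hook stand and the pry tool.
- **Lid and lever:** the lid is open at about 1.7 rad, the lever is back, and the paddle is released.
- **Bystanders:** the solder spool, screw dish and tape roll are where they were. One detection of the dish was about 3 cm off, but the lid partly hid it in that view and another camera put it in its original place.
- **Robot:** it touches nothing.

**Things that did not go cleanly**
- The first push on the lever slid past it, so I repeated it closer in.
- My first spot for the pry tool overlapped the bench edge, so I moved it inward.
- The pry tool's handle end rests on the white edge strip, roughly as far out as where it first lay. The tool looks flat, but I did not measure its tilt.

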